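Pack the larder caddy and ratchet its transport lock shut

ROBOT

A 6-joint arm with a two-finger parallel gripper is mounted at the origin on a cart in front of the work surface, level with it; the furniture and walls round the work are solid. World frame = base frame: x ahead of the robot, y to its left, z up, the work surface at z = 0. Lengths are in m, angles in rad, forces in N, time in s.
With the tool pointing down it reaches from about 0.35 to 0.875 m from the base axis. Payload 4.2 kg.
Tool frame: the origin (TCP) lies midway between the tips of the shut fingers; the grasp point (between the pads) lies 19 mm behind it; y points along the fingers, x is the direction in which the jaws open and shut, and the axes are right-handed (so a half turn about y gives the same grasp; the last joint's range is limited). The gripper opens to 87 mm and grips with 3 to 60 N. Pads are 19 mm wide; open, the fingers measure 117 mm over their backs; the gripper's body (75 mm by 190 mm) begins 51 mm behind the grasp point.
Start: joints at [-0.862, 0.385, 0.008, 0, -1.194, -0.259], TCP at [0.272, -0.563, 0.223] pointing down, gripper open.
Joint ranges: [-3.14, 3.14], [-1.21, 2.06], [-1.07, 1.41], [-3.16, 2.05], [-2.99, -0.16], [-3.1, 3.1]. Speed limits (rad/s): [2.79, 2.79, 3.14, 3.14, 3.14, 3.14].

INTERFACE

Orientations are given as a rotation vector (axis times angle).
In Python, from workcell import telemetry, imaging, order gives the robot as it stands.
- The arm moves only by the tool arm_command, never from a script. Its arguments are lists of equal length, an entry for each row: "xyz": the shift along the tool's x, y, z in mm, a list of three; "angular": the turn, a rotation vector about the tool's x, y, z in rad, a list of three. A call has 1 to 8 rows; each row shifts and turns the commanded pose from where the row before left it, along the tool's axes as they then stand; what a row does not reach is not made up. A row lasts 1/12 s, in which the tool goes at most 41.7 mm and 7.16 degrees, less where a joint would pass 70% of its speed; a pose out of reach is approached as far as the arm can. A call with a gripper value outside its range is refused whole. "jaw" is the closure in counts, from 0 (fully open) to 255 (shut), set as the call begins (left out, the last holds). The fingers move at their own pace and stop on an object; "squeeze" is the grip in N (left out, the last holds). Time passes only in rows, so rows that do not move let the fingers close. It gives the time, the measured TCP pose, the force and the opening at its end, in the units of the state.
- telemetry.sense(): the state, without advancing time (a new reading comes with each control period).
- imaging.snapshot(name): name is "side" or "top" or "wrist"; returns a dict with "image" (400x640x3 uint8, red, green, blue), "camera_matrix" (3x3 intrinsics, pixels), "cam_to_world" (4x4, takes a point from camera to world coordinates). Camera axes: x right, y down, z forward; pixel columns grow to the right and rows downward; lengths in m; the calibration is good to about 2 mm. A picture is of the moment at which its call begins. There is no depth.
- order.close_job(): hands the job in, once; it reports no verdict.
The state is a dict: "time_s": time; "joints": joint angles; "joint_velocities": joint speeds; "effort": joint torques, N m; "ee_pos": TCP position; "eef_rot": TCP orientation; "wrist_force": force on the tool from outside, world axes, zero at the start; "ft_torque": the same for the moment, N m; "grip_width": finger opening in m.
Only numpy, scipy, OpenCV 4.12 (cv2) and the standard library are available. Lean on these libraries where they do the work, as an engineer would, in place of code of your own. Each camera call takes 0.05 s, during which the arm holds its last target.

TASK

Get the larder caddy ready to travel: swing its top tray fully aside, put every jam jar and salt shaker standing near the front edge of the worktop, around the caddy, into the well underneath, and lower the tray fully over them. Then set the ratchet wrench from its rest on the lock's square nut and work it back and forth, clockwise to tighten, until the brass bolt is fully home; turn the nut with the wrench only, never with the fingers. Lay the wrench back in its rest and leave the pepper mill where it stands.

Things in the scene. Friction and masses are not known exactly. Their poses are not given: they have to be found in the camera images.
- well (a point): middle of the inner floor of the light wooden caddy's well (caddy fixed on the worktop). Inside 190 mm (x) by 160 mm (y); floor 8 mm, wall tops 55 mm above the worktop, walls 6 mm thick. Caddy axes: z up, y to its left end with the grey gearbox, x to its back. Two rows of two things fit, at x = +-43, y = +-38 mm. Gearbox: middle at x +20, y +129 mm, 135 by 82 mm, 80 mm high; bolt guides 118 mm high at x +62 mm.
- tray (a joint): angle of the arms that carry the brown top tray (202 by 172 mm), rad: 0 = lowered on its stop over the well (underside 105 mm above the worktop), about 2.07 = fully aside to the right. The tray stays level and only travels on an arc: it rises 63 mm to mid-way (1.04) and ends 220 mm towards the caddy's -y at the same height. Past mid-way it sinks slowly to that end and stays. 3 to 6 N at the handle lift it.
- tray_handle (a point): middle of the tray's wooden carrying bar, 14 mm thick, 120 mm long along the caddy's x axis, 59 mm above the tray's floor, 169 mm above the worktop with the tray lowered; tray walls end 34 mm below it. Pinch it from above. From the lowered place it moves in the caddy's axes by y = 127.8 mm * (cos(0.5337 + joint) - 0.861), z = 127.8 mm * (sin(0.5337 + joint) - 0.509).
- nut (a point): foot of the square steel lock nut, on its upright axis, on the gearbox's top 80 mm above the worktop (x = -25, y = +127 mm in well's frame). 26 mm across the flats, 15 mm of straight sides, then a 12 mm blunt point. z is up; x and y point to its flats and turn with it.
- lock_nut (a joint): turn of the nut, rad: starts between 0 and 0.4, grows as the nut turns clockwise seen from above, stops at 4.2; the bolt is fully home from 4.0 on. It turns stiffly (0.2 N m) and stays where it is left.
- lock_bolt (a joint): travel of the brass bolt, behind the nut, that the nut drives (6 mm per rad) over the steel lug on the lowered tray's left end, m: 0 = drawn back, fully home from 0.024 on.
- wrench_ring (a point): centre of the ratchet wrench's ring (72 mm across, 20 mm thick, open through), in the plane of its underside. Wrench 182 mm long; handle along +x, z up as found; so it drives clockwise and slips counter-clockwise seen from above. Pressed home on the nut it lies on the gearbox's top. 16 ratchet steps of 22.5 degrees, and some 8 degrees of play on the nut: the first part of each stroke is lost.
- wrench_grip (a point): middle of the wrench's black handle, 90 mm along +x from the ring's centre, near the balance point; handle 24 mm wide, 20 mm thick, from 52 to 180 mm along x; this point is half-way through its thickness. Weight 0.29 kg.
- socket (a joint): angle of the square socket (27.8 mm across the flats) in the wrench, rad, counter-clockwise from above; at 0 (and every 90 degrees) its flats lie along and across the wrench's handle. It fits on the nut in line with it or a quarter turn off; pressed lightly on a crooked nut it drops on as the wrench is swung.
- rest_top (a point): middle of the dark wooden wrench rest (fixed), at the height of the handle's underside, 42 mm above the worktop. Two saddles, each 14 mm thick, stand 34 mm to either side along its x axis, with cheeks 10 mm high and 34 mm apart across y; the middle is open for the fingers. The handle lies along x in both saddles, wrench_grip 10 mm over this point.
- jar_a_mid (a point): jam jar with a brass-coloured lid, 62 mm across and 85 mm high, stands upright on its base; this point is at its centre, 42.5 mm above its base, z towards its lid. Grip it across its round side.
- jar_b_mid (a point): second jam jar with a brass-coloured lid, 62 mm across and 85 mm high, stands upright on its base; this point is at its centre, 42.5 mm above its base, z towards its lid. Grip it across its round side.
- salt_a_mid (a point): salt shaker: clear body 44 mm across with a grey domed cap about 34 mm across, 90 mm high in all (the 44 mm body ends 70 mm above the base), stands upright on its base; this point is at its centre, 45 mm above its base, z towards its cap.
- salt_b_mid (a point): second salt shaker: clear body 44 mm across with a grey domed cap about 34 mm across, 90 mm high in all (the 44 mm body ends 70 mm above the base), stands upright on its base; this point is at its centre, 45 mm above its base, z towards its cap.
- mill: wooden pepper mill, 58 mm across and 170 mm high; a bystander that stays where it stands; origin under its middle

How it is judged:
By the outcome, as a careful person would: the job done as asked, in the order asked, and still so for the second after the job is handed in, with the robot touching nothing.
Of jar_a, jar_b, salt_a, salt_b only 2 to 4 are there at a start; the rules pass over those that are not, and their reading is None.
At some moment in a run one of jar_a, jar_b may be knocked a few centimetres aside while the robot is not near it.
It also fails if it takes over 210 s, if anything falls off the work surface, if the arm or the gripper's body presses on something with over 40 N, if the wrist force passes 120 N, or if a joint passes its speed limit or range.

## Working session

There is one attempt and no reset: what is moved stays moved. The work goes in short steps, Python scripts to look and compute and a tool call to move; the robot and the scene stay as the last step left them, time stands still between calls to the robot, and variables do not carry over. Pictures are saved under pics/ and viewed, and the job is handed in when it is done.

Besides the shell and the picture viewer there is one more tool, called after "Emit:" as a command line: name --argument value ..., lists and objects as JSON in quotes. arm_command: Moves the arm, as the interface text tells. Its arguments: {"type":"object","properties":{"xyz":{"type":"array","items":{"type":"array","items":{"type":"number"}}},"angular":{"type":"array","items":{"type":"array","items":{"type":"number"}}},"jaw":{"type":"number"},"squeeze":{"type":"number"}},"required":["xyz","angular"]}

```bash
ls; mkdir -p pics; cat > h.py <<'E'
import numpy as np, cv2
from workcell import telemetry, imaging, order
def snap(n,f=None):
    s=imaging.snapshot(n)
    if f: cv2.imwrite('pics/'+f,s['image'][:,:,::-1])
    return s
def ray(s,u,v):
    K=s['camera_matrix'];T=s['cam_to_world']
    d=T[:3,:3]@np.linalg.solve(K,np.array([u,v,1.]));return T[:3,3],d
def onz(s,u,v,z):
    o,d=ray(s,u,v);return o+d*(z-o[2])/d[2]
def proj(s,p):
    T=s['cam_to_world'];q=T[:3,:3].T@(np.asarray(p)-T[:3,3]);q=s['camera_matrix']@q;return q[:2]/q[2]
E
python3 - <<'E'
from h import *
for n in('side','top','wrist'):
    s=snap(n,n+'0.png');print(n,s['cam_to_world'].round(3).tolist(),s['camera_matrix'].round(1).tolist())
print(telemetry.sense())
E
```

```text
pics
side [[-0.892, -0.2, 0.405, -0.052], [-0.451, 0.381, -0.807, 1.36], [0.007, -0.902, -0.431, 0.809], [0.0, 0.0, 0.0, 1.0]] [[485.6, 0.0, 315.6], [0.0, 485.6, 190.7], [0.0, 0.0, 1.0]]
top [[0.4, -0.872, 0.283, 0.126], [-0.917, -0.382, 0.119, -0.101], [0.004, -0.307, -0.952, 1.585], [0.0, 0.0, 0.0, 1.0]] [[478.9, 0.0, 313.9], [0.0, 478.9, 191.2], [0.0, 0.0, 1.0]]
wrist [[-0.435, 0.866, 0.245, 0.204], [0.9, 0.418, 0.121, -0.595], [0.002, 0.273, -0.962, 0.383], [0.0, 0.0, 0.0, 1.0]] [[307.4, 0.0, 316.4], [0.0, 307.4, 200.1], [0.0, 0.0, 1.0]]
{'time_s': 0.15, 'joints': array([-8.62386284e-01,  3.85372402e-01,  6.95767329e-03, -3.63281921e-04,
       -1.19398486e+00, -2.58624565e-01]), 'joint_velocities': array([-1.76971690e-03, -3.01558647e-03,  4.96915180e-03,  1.62163085e-03,
        4.00854018e-06, -1.09515725e-03]), 'effort': array([-1.16546066e-04, -3.91052663e+01,  1.87586832e+01,  4.22234774e+00,
        1.23810550e-02, -1.40752400e-04]), 'ee_pos': array([ 0.2715716 , -0.56242225,  0.22172077]), 'eef_rot': array([-0.96031674, -1.53256579,  1.5311205 ]), 'wrist_force': array([ 0.62123599, -0.07237213, -0.00471654]), 'ft_torque': array([-0.04453249,  0.03236778, -0.07522147]), 'grip_width': 0.0872213228144572}
```

View pics/side0.png

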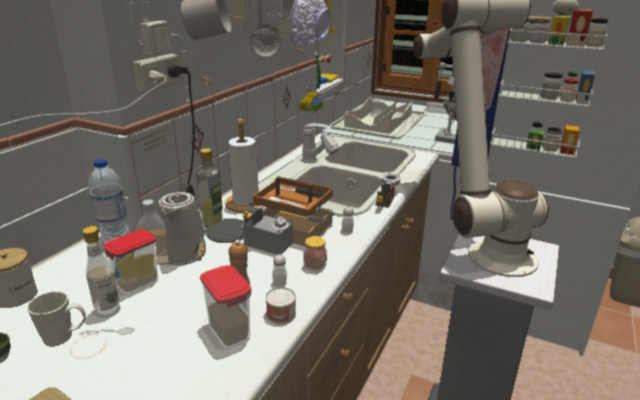

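View pics/top0.png

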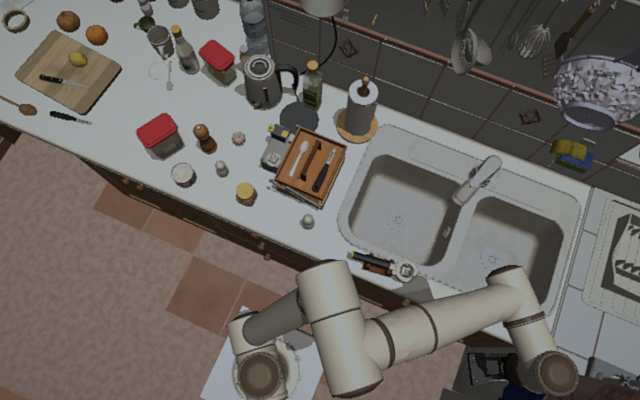

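View pics/wrist0.png

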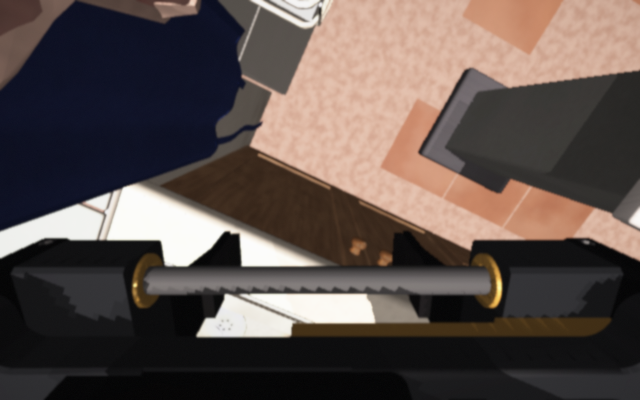

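```bash
python3 - <<'E'
import cv2
a=cv2.imread('pics/top0.png');b=cv2.imread('pics/side0.png')
cv2.imwrite('pics/t1.png',cv2.resize(a[100:290,150:430],(800,543),interpolation=cv2.INTER_CUBIC))
cv2.imwrite('pics/s1.png',cv2.resize(b[160:350,190:430],(756,598),interpolation=cv2.INTER_CUBIC))
E
```

```text
(no output)
```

View pics/t1.png

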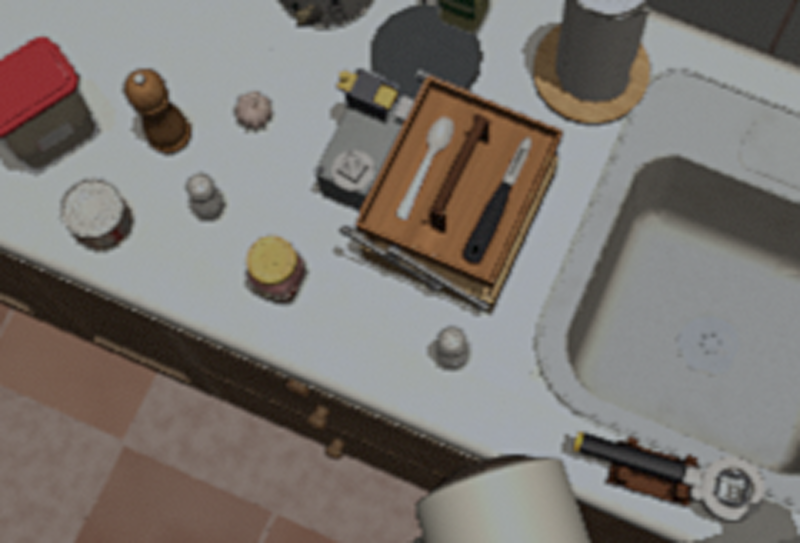

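View pics/s1.png

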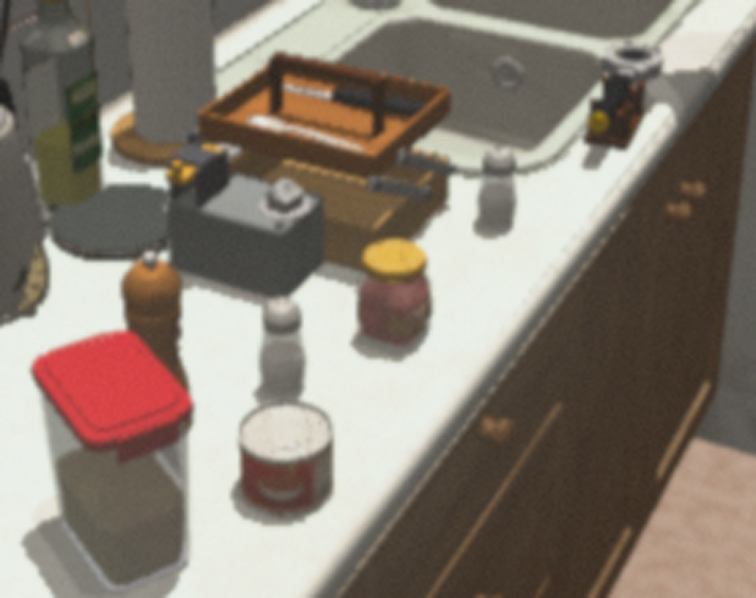

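```bash
cat >> h.py <<'E'
def tri(sa,ua,sb,ub):
    o1,d1=ray(sa,*ua);o2,d2=ray(sb,*ub);d1=d1/np.linalg.norm(d1);d2=d2/np.linalg.norm(d2)
    A=np.stack([d1,-d2],1);t=np.linalg.lstsq(A,o2-o1,rcond=None)[0]
    p,q=o1+d1*t[0],o2+d2*t[1];return (p+q)/2,np.linalg.norm(p-q)
E
python3 - <<'E'
from h import *
T=snap('top');S=snap('side')
t=lambda x,y:((x+.5)*.35+150-.5,(y+.5)*.35+100-.5)
s=lambda x,y:((x+.5)/3.15+190-.5,(y+.5)/3.15+160-.5)
pts={'jarlid':((274,262),(394,257),.085),'saltL':((201,184),(281,312),.088),'saltR':((452,340),(498,160),.088),'nuttip':((353,163),(287,186),.107),'ring':((732,486),(633,58),.06),'millTop':((146,80),(150,262),.17)}
for k,(a,b,z) in pts.items():
    p,e=tri(T,t(*a),S,s(*b));print(k,p.round(4),round(e,4),onz(T,*t(*a),z).round(4),onz(S,*s(*b),z).round(4))
C=[onz(T,*t(*a),.135) for a in((427,76),(562,135),(492,292),(355,225))]
for i in range(4):print(C[i].round(4),np.linalg.norm(C[i]-C[i-1]).round(4))
c=sum(C)/4;print(c)
for i,j in((0,1),(3,2),(3,0),(2,1)):
    d=C[j]-C[i];print(np.degrees(np.arctan2(d[1],d[0])))
for a in((470,168),):print(onz(T,*t(462,172),.176))
C=[onz(S,*s(*a),.135) for a in((278,55),(449,94),(378,163),(200,118))];print(np.round(C,4),sum(C)/4)
# wrench
for a,z in (((580,442),.062),((685,470),.062),((732,486),.062)):print(onz(T,*t(*a),z).round(4))
E
```

```text
jarlid [0.4834 0.2943 0.0789] 0.0017 [0.4811 0.2924 0.085 ] [0.4799 0.3031 0.085 ]
saltL [0.5337 0.4152 0.0763] 0.0036 [0.5323 0.412  0.088 ] [0.5223 0.4306 0.088 ]
saltR [0.4801 0.0683 0.0743] 0.0019 [0.4778 0.067  0.088 ] [0.4691 0.0927 0.088 ]
nuttip [0.6212 0.2565 0.1003] 0.0046 [0.6213 0.2558 0.107 ] [0.612  0.2677 0.107 ]
ring [ 0.4548 -0.2839  0.0557] 0.0041 [ 0.456 -0.283  0.06 ] [ 0.4497 -0.2741  0.06  ]
millTop [0.6011 0.5038 0.1556] 0.0028 [0.5977 0.4984 0.17  ] [0.585 0.523 0.17 ]
[0.7452 0.2164 0.135 ] 0.2002
[0.7395 0.0441 0.135 ] 0.1724
[0.5346 0.0434 0.135 ] 0.2049
[0.545  0.2153 0.135 ] 0.1722
[0.64107689 0.12976163 0.135     ]
-91.8770149570421
-93.45309482580946
0.31009773462807366
0.1956637824672651
[0.63684186 0.12434858 0.176     ]
[[0.7439 0.0619 0.135 ]
 [0.5377 0.0651 0.135 ]
 [0.5327 0.2331 0.135 ]
 [0.7332 0.2306 0.135 ]] [0.63686097 0.1476839  0.135     ]
[ 0.4335 -0.1093  0.062 ]
[ 0.4513 -0.2285  0.062 ]
[ 0.4555 -0.2827  0.062 ]
```

```bash
cat >> h.py <<'E'
from scipy.spatial.transform import Rotation as Ro
def pose():
    s=telemetry.sense();return s['ee_pos'],Ro.from_rotvec(s['eef_rot']).as_matrix(),s
def go(p,yaw=None):
    """how far in tool axes to world p; yaw = world angle(deg) of tool x, tool y down"""
    q,R,s=pose();d=R.T@(np.asarray(p)-q)*1000
    print('t',round(s['time_s'],2),'tcp',q.round(4),'toolx yaw',np.degrees(np.arctan2(R[1,0],R[0,0])).round(2),'F',s['wrist_force'].round(1),'w',round(s['grip_width'],4))
    print('shift tool mm (in present axes)',d.round(1))
    if yaw is not None:
        for y in(yaw,yaw+180,yaw-180):
            y=np.radians(y);x=np.array([np.cos(y),np.sin(y),0]);Y=np.array([0,0,-1.]);D=np.stack([x,Y,np.cross(x,Y)],1)
            r=Ro.from_matrix(R.T@D).as_rotvec();print(' for yaw',round(np.degrees(y)),'turn tool',r.round(4),'shift in target axes',(D.T@(np.asarray(p)-q)*1000).round(1))
E
python3 - <<'E'
from h import *
q,R,s=pose();print(R.round(3));T=imaging.snapshot('wrist')['cam_to_world']
M=np.eye(4);M[:3,:3]=R;M[:3,3]=q
print((np.linalg.inv(M)@T).round(4).tolist(), s['joints'])
go([.45,.0,.3],0)
E
```

```text
[[-0.435 -0.001 -0.901]
 [ 0.901  0.001 -0.435]
 [ 0.001 -1.     0.   ]]
[[1.0, 0.0006, 0.0005, 0.0], [-0.0003, -0.2735, 0.9619, -0.1615], [0.0007, -0.9619, -0.2735, 0.0752], [0.0, 0.0, 0.0, 1.0]] [-8.62439426e-01  3.85113280e-01  7.33024244e-03 -1.78139407e-04
 -1.19399498e+00 -2.58558922e-01]
t 0.3 tcp [ 0.2717 -0.5626  0.2222] toolx yaw 115.77 F [-0.3 -1.4 -1.2] w 0.0867
shift tool mm (in present axes) [ 429.2  -77.5 -405.2]
 for yaw 0 turn tool [-9.0000e-04  2.0205e+00  4.0000e-04] shift in target axes [178.3 -77.8 562.6]
 for yaw 180 turn tool [ 4.0000e-04 -1.1211e+00  8.0000e-04] shift in target axes [-178.3  -77.8 -562.6]
 for yaw -180 turn tool [ 4.0000e-04 -1.1211e+00  8.0000e-04] shift in target axes [-178.3  -77.8 -562.6]
```

Emit:
arm_command --xyz '[[0, -25, 0], [0, -25, 0], [0, -25, 0], [0, -25, 0]]' --angular '[[0, 0.1125, 0], [0, 0.1125, 0], [0, 0.1125, 0], [0, 0.1125, 0]]'

```text
time_s: 0.63
ee_pos: [0.2716, -0.5626, 0.3236]
eef_rot: [-1.211, -1.205, 1.205]
wrist_force: [-0.5, 0.2, 0.2]
grip_width: 0.0871
```

```bash
python3 - <<'E'
from h import *
go([.675,.15,.32],90)
E
```

```text
t 0.63 tcp [ 0.2716 -0.5626  0.3236] toolx yaw 89.67 F [-0.5  0.2  0.2] w 0.0871
shift tool mm (in present axes) [ 714.9    3.7 -399.3]
 for yaw 90 turn tool [-0.0003 -0.0058  0.0003] shift in target axes [ 712.6    3.6 -403.4]
 for yaw 270 turn tool [-5.0000e-04  3.1358e+00 -4.0000e-04] shift in target axes [-712.6    3.6  403.4]
 for yaw -90 turn tool [-5.0000e-04  3.1358e+00 -4.0000e-04] shift in target axes [-712.6    3.6  403.4]
```

Emit:
arm_command --xyz '[[35.6, 0, -20], [35.6, 0, -20], [35.6, 0, -20], [35.6, 0, -20], [35.6, 0, -20], [35.6, 0, -20], [35.6, 0, -20], [35.6, 0, -20]]' --angular '[[0, 0, 0], [0, 0, 0], [0, 0, 0], [0, 0, 0], [0, 0, 0], [0, 0, 0], [0, 0, 0], [0, 0, 0]]'

```text
time_s: 1.3
ee_pos: [0.4322, -0.2761, 0.3228]
eef_rot: [-1.21, -1.209, 1.209]
wrist_force: [1.3, -0.9, 0.6]
grip_width: 0.087
```

Emit:
arm_command --xyz '[[35.6, 0, -20], [35.6, 0, -20], [35.6, 0, -20], [35.6, 0, -20], [35.6, 0, -20], [35.6, 0, -20], [35.6, 0, -20], [35.6, 0, -20]]' --angular '[[0, 0, 0], [0, 0, 0], [0, 0, 0], [0, 0, 0], [0, 0, 0], [0, 0, 0], [0, 0, 0], [0, 0, 0]]'

```text
time_s: 1.97
ee_pos: [0.5924, 0.0087, 0.3228]
eef_rot: [-1.209, -1.21, 1.209]
wrist_force: [0.6, -0.6, 0.3]
grip_width: 0.0867
```

Emit:
arm_command --xyz '[[35.6, 0, -20], [35.6, 0, -20], [35.6, 0, -20], [35.6, 0, -20], [0, 0, 0], [0, 0, 0]]' --angular '[[0, 0, 0], [0, 0, 0], [0, 0, 0], [0, 0, 0], [0, 0, 0], [0, 0, 0]]'

```text
time_s: 2.47
ee_pos: [0.6723, 0.1513, 0.3202]
eef_rot: [-1.207, -1.208, 1.213]
wrist_force: [-0.4, -0.7, -0.4]
grip_width: 0.0869
```

```bash
python3 - <<'E'
from h import *
go([.675,.15,.32],90)
for n in('wrist','top'):snap(n,n+'1.png')
E
```

```text
t 2.47 tcp [0.6723 0.1513 0.3202] toolx yaw 90.14 F [-0.4 -0.7 -0.4] w 0.0869
shift tool mm (in present axes) [-1.3  0.2 -2.7]
 for yaw 90 turn tool [-0.0031  0.0025 -0.0011] shift in target axes [-1.3  0.2 -2.7]
 for yaw 270 turn tool [-1.7000e-03 -3.1391e+00  4.8000e-03] shift in target axes [1.3 0.2 2.7]
 for yaw -90 turn tool [-1.7000e-03 -3.1391e+00  4.8000e-03] shift in target axes [1.3 0.2 2.7]
```

View pics/wrist1.png

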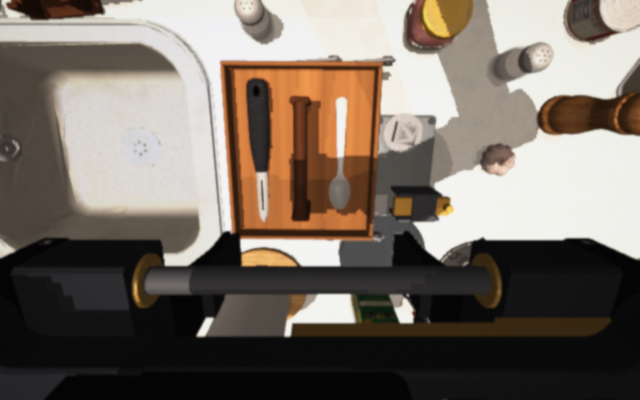

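```bash
cp h.py h2.py; python3 - <<'E'
from h import *
W=snap('wrist');im=W['image']
cv2.imwrite('pics/w1z.png',cv2.resize(im[40:260,200:460],(709,600),interpolation=cv2.INTER_CUBIC)[:,:,::-1])
C=[onz(W,*a,.135) for a in((222,61),(383,61),(375,238),(229,238))]
for i in range(4):print(C[i].round(4),np.linalg.norm(C[i]-C[i-1]).round(4))
print(sum(C)/4)
for a in((301,97),(301,219)):print('bar',onz(W,*a,.176).round(4))
print('nut',onz(W,403,129,.107).round(4))
for a in((447,15),):print('jar',onz(W,*a,.085).round(4))
for a in((247,7),(540,56)):print('salt',onz(W,*a,.085).round(4))
E
```

```text
[0.5445 0.05   0.135 ] 0.1996
[0.5444 0.2184 0.135 ] 0.1684
[0.7437 0.2205 0.135 ] 0.1994
[0.7439 0.042  0.135 ] 0.1785
[0.64412464 0.13270409 0.135     ]
bar [0.5821 0.1341 0.176 ]
bar [0.7048 0.1325 0.176 ]
nut [0.6151 0.2523 0.107 ]
jar [0.488  0.2991 0.085 ]
salt [0.48   0.0692 0.085 ]
salt [0.5313 0.4148 0.085 ]
```

View pics/w1z.png

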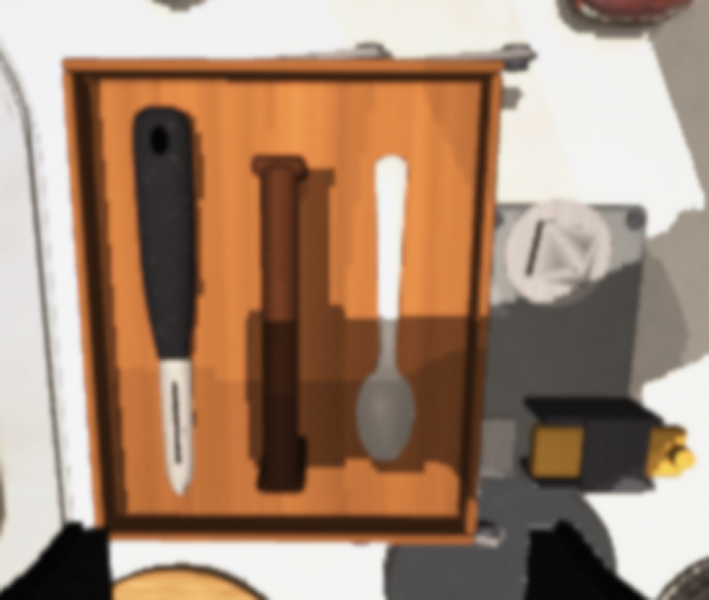

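Emit:
arm_command --xyz '[[-6, 25, 9], [-6, 25, 9], [-6, 25, 9], [0, 25, 0], [0, 25, 0], [0, 20, 0], [0, 15, 0], [0, 8, 0]]' --angular '[[0, 0, 0], [0, 0, 0], [0, 0, 0], [0, 0, 0], [0, 0, 0], [0, 0, 0], [0, 0, 0], [0, 0, 0]]' --jaw 110

```text
time_s: 3.28
ee_pos: [0.6435, 0.1293, 0.1533]
eef_rot: [-1.209, -1.206, 1.209]
wrist_force: [0.4, 0.1, -0.2]
grip_width: 0.0506
```

Emit:
arm_command --xyz '[[0, 2, 0], [0, 0, 0]]' --angular '[[0, 0, 0], [0, 0, 0]]'

```text
time_s: 3.45
ee_pos: [0.645, 0.1304, 0.1533]
eef_rot: [-1.21, -1.209, 1.208]
wrist_force: [0.4, -0.5, 1.0]
grip_width: 0.0496
```

```bash
python3 - <<'E'
from h import *
go([.644,.133,.15],89.5)
snap('wrist','wrist2.png')
E
```

```text
t 3.45 tcp [0.645  0.1304 0.1533] toolx yaw 89.94 F [ 0.4 -0.5  1. ] w 0.0496
shift tool mm (in present axes) [2.6 3.2 1. ]
 for yaw 90 turn tool [0.0007 0.0077 0.    ] shift in target axes [2.6 3.3 1. ]
 for yaw 270 turn tool [ 0.0000e+00 -3.1339e+00 -1.1000e-03] shift in target axes [-2.6  3.3 -1. ]
 for yaw -90 turn tool [ 0.0000e+00 -3.1339e+00 -1.1000e-03] shift in target axes [-2.6  3.3 -1. ]
```

View pics/wrist2.png

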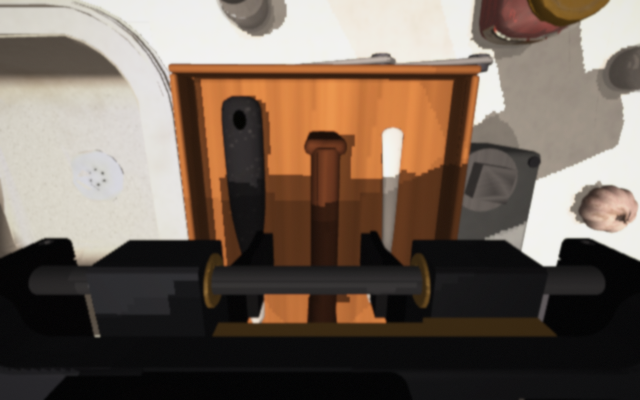

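Emit:
arm_command --xyz '[[2.6, 3, 0], [0, 0, 0]]' --angular '[[0, 0.007, 0], [0, 0, 0]]'

```text
time_s: 3.67
ee_pos: [0.6453, 0.1342, 0.1504]
eef_rot: [-1.213, -1.205, 1.202]
wrist_force: [0.2, -0.1, 0.6]
grip_width: 0.0492
```

Emit:
arm_command --xyz '[[0, 0, 0], [0, 0, 0], [0, 0, 0], [0, 0, 0], [0, 0, 0], [0, 0, 0]]' --angular '[[0, 0, 0], [0, 0, 0], [0, 0, 0], [0, 0, 0], [0, 0, 0], [0, 0, 0]]' --jaw 255 --squeeze 30

```text
time_s: 4.17
ee_pos: [0.6449, 0.1337, 0.1495]
eef_rot: [-1.213, -1.204, 1.204]
wrist_force: [0.3, -0.6, -0.4]
grip_width: 0.0174
```

```bash
python3 - <<'E'
from h import *
go([.644,.133,.15],89.5)
# arc rows
q=np.linspace(0,2.07,33);y=127.8*(np.cos(.5337+q)-.861);z=127.8*(np.sin(.5337+q)-.509)
for a in zip(q.round(2),np.diff(y).round(1),np.diff(z).round(1)):print(*a,end=' | ')
E
```

```text
t 4.17 tcp [0.6449 0.1337 0.1495] toolx yaw 89.59 F [ 0.3 -0.6 -0.4] w 0.0174
shift tool mm (in present axes) [-0.7 -0.5  0.9]
 for yaw 90 turn tool [-0.0001  0.0016 -0.0001] shift in target axes [-0.7 -0.5  0.9]
 for yaw 270 turn tool [-1.00e-04 -3.14e+00  1.00e-04] shift in target axes [ 0.7 -0.5 -0.9]
 for yaw -90 turn tool [-1.00e-04 -3.14e+00  1.00e-04] shift in target axes [ 0.7 -0.5 -0.9]
0.0 -4.4 7.0 | 0.06 -4.9 6.7 | 0.13 -5.3 6.3 | 0.19 -5.7 6.0 | 0.26 -6.1 5.6 | 0.32 -6.4 5.2 | 0.39 -6.7 4.8 | 0.45 -7.0 4.3 | 0.52 -7.3 3.9 | 0.58 -7.5 3.4 | 0.65 -7.7 2.9 | 0.71 -7.9 2.4 | 0.78 -8.1 1.9 | 0.84 -8.2 1.3 | 0.91 -8.2 0.8 | 0.97 -8.3 0.3 | 1.03 -8.3 -0.2 | 1.1 -8.2 -0.8 | 1.16 -8.2 -1.3 | 1.23 -8.1 -1.8 | 1.29 -7.9 -2.4 | 1.36 -7.8 -2.9 | 1.42 -7.6 -3.4 | 1.49 -7.3 -3.8 | 1.55 -7.1 -4.3 | 1.62 -6.8 -4.8 | 1.68 -6.4 -5.2 | 1.75 -6.1 -5.6 | 1.81 -5.7 -6.0 | 1.88 -5.3 -6.3 | 1.94 -4.9 -6.7 | 2.01 -4.5 -7.0 |
```

Emit:
arm_command --xyz '[[0, 0, 0], [0, 0, 0], [-4.4, -7.0, 0], [-4.9, -6.7, 0], [-5.3, -6.3, 0], [-5.7, -6.0, 0], [-6.1, -5.6, 0], [-6.4, -5.2, 0]]' --angular '[[0, 0, 0], [0, 0, 0], [0, 0, 0], [0, 0, 0], [0, 0, 0], [0, 0, 0], [0, 0, 0], [0, 0, 0]]'

```text
time_s: 4.83
ee_pos: [0.6446, 0.1004, 0.1871]
eef_rot: [-1.213, -1.204, 1.204]
wrist_force: [1.7, 2.9, -3.3]
grip_width: 0.0134
```

Emit:
arm_command --xyz '[[-6.7, -4.8, 0], [-7.0, -4.3, 0], [-7.3, -3.9, 0], [-7.5, -3.4, 0], [-7.7, -2.9, 0], [-7.9, -2.4, 0], [-8.1, -1.9, 0], [-8.2, -1.3, 0]]' --angular '[[0, 0, 0], [0, 0, 0], [0, 0, 0], [0, 0, 0], [0, 0, 0], [0, 0, 0], [0, 0, 0], [0, 0, 0]]'

```text
time_s: 5.5
ee_pos: [0.6442, 0.0395, 0.2114]
eef_rot: [-1.213, -1.204, 1.204]
wrist_force: [1.0, 1.5, -3.1]
grip_width: 0.0131
```

Emit:
arm_command --xyz '[[-8.2, -0.8, 0], [-8.3, -0.3, 0], [-8.3, 0.2, 0], [-8.2, 0.8, 0], [-8.2, 1.3, 0], [-8.1, 1.8, 0], [-7.9, 2.4, 0], [-7.8, 2.9, 0]]' --angular '[[0, 0, 0], [0, 0, 0], [0, 0, 0], [0, 0, 0], [0, 0, 0], [0, 0, 0], [0, 0, 0], [0, 0, 0]]'

```text
time_s: 6.17
ee_pos: [0.6438, -0.0252, 0.2026]
eef_rot: [-1.213, -1.204, 1.204]
wrist_force: [2.7, 2.4, -4.2]
grip_width: 0.0131
```

Emit:
arm_command --xyz '[[-7.6, 3.4, 0], [-7.3, 3.8, 0], [-7.1, 4.3, 0], [-6.8, 4.8, 0], [-6.4, 5.2, 0], [-6.1, 5.6, 0], [-5.7, 6.0, 0], [-5.3, 6.3, 0]]' --angular '[[0, 0, 0], [0, 0, 0], [0, 0, 0], [0, 0, 0], [0, 0, 0], [0, 0, 0], [0, 0, 0], [0, 0, 0]]'

```text
time_s: 6.83
ee_pos: [0.6435, -0.077, 0.1629]
eef_rot: [-1.212, -1.204, 1.204]
wrist_force: [3.0, 4.1, -4.8]
grip_width: 0.0132
```

Emit:
arm_command --xyz '[[-4.9, 6.7, 0], [-4.5, 7.0, 0], [0, 0, 0], [0, 0, 0]]' --angular '[[0, 0, 0], [0, 0, 0], [0, 0, 0], [0, 0, 0]]'

```text
time_s: 7.17
ee_pos: [0.6434, -0.086, 0.1496]
eef_rot: [-1.212, -1.204, 1.204]
wrist_force: [3.7, 4.0, -5.4]
grip_width: 0.0133
```

```bash
python3 - <<'E'
from h import *
go([.644,-.087,.15],89.5)
snap('top','top2.png')
snap('wrist','wrist3.png')
E
```

```text
t 7.17 tcp [ 0.6434 -0.086   0.1496] toolx yaw 89.6 F [ 3.7  4.  -5.4] w 0.0133
shift tool mm (in present axes) [-1.  -0.4 -0.6]
 for yaw 90 turn tool [0.0002 0.0017 0.0004] shift in target axes [-1.  -0.4 -0.6]
 for yaw 270 turn tool [ 7.0000e-04 -3.1399e+00 -4.0000e-04] shift in target axes [ 1.  -0.4  0.6]
 for yaw -90 turn tool [ 7.0000e-04 -3.1399e+00 -4.0000e-04] shift in target axes [ 1.  -0.4  0.6]
```

View pics/top2.png

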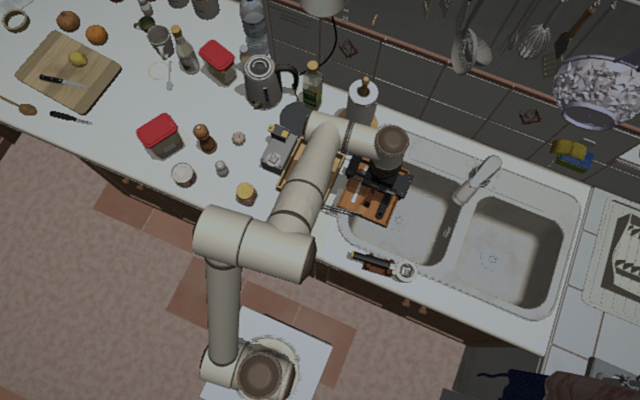

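View pics/wrist3.png

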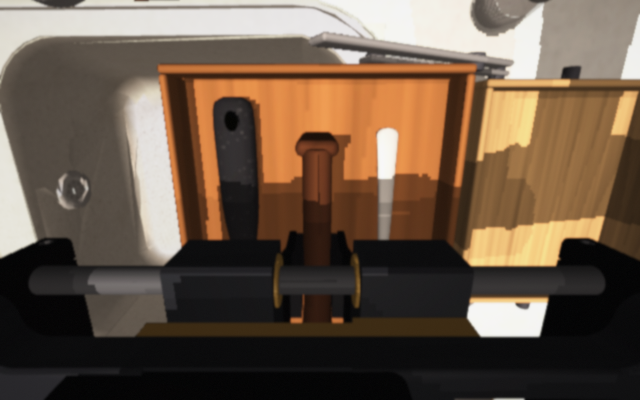

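Emit:
arm_command --xyz '[[0, 0, 0], [0, 0, 0], [0, 0, 0], [0, 0, 0], [0, -25, 0], [0, -25, 0], [0, -25, 0], [0, -25, 0]]' --angular '[[0, 0, 0], [0, 0, 0], [0, 0, 0], [0, 0, 0], [0, 0, 0], [0, 0, 0], [0, 0, 0], [0, 0, 0]]' --jaw 110

```text
time_s: 7.93
ee_pos: [0.6428, -0.0869, 0.2514]
eef_rot: [-1.213, -1.203, 1.205]
wrist_force: [0.9, -0.2, 0.5]
grip_width: 0.0483
```

```bash
python3 - <<'E'
from h import *
go([.56,.07,.26],90)
E
```

```text
t 7.93 tcp [ 0.6428 -0.0869  0.2514] toolx yaw 89.57 F [ 0.9 -0.2  0.5] w 0.0483
shift tool mm (in present axes) [156.3  -8.7  84. ]
 for yaw 90 turn tool [-0.0006 -0.0076 -0.0009] shift in target axes [156.9  -8.6  82.8]
 for yaw 270 turn tool [ 1.400e-03  3.134e+00 -1.000e-03] shift in target axes [-156.9   -8.6  -82.8]
 for yaw -90 turn tool [ 1.400e-03  3.134e+00 -1.000e-03] shift in target axes [-156.9   -8.6  -82.8]
```

Emit:
arm_command --xyz '[[37, -7, 10], [37, -7, 10], [37, -7, 10], [37, -7, 10], [37, -7, 10], [37, -7, 10], [24, -7, 10], [0, 0, 0]]' --angular '[[0, 0, 0], [0, 0, 0], [0, 0, 0], [0, 0, 0], [0, 0, 0], [0, 0, 0], [0, 0, 0], [0, 0, 0]]'

```text
time_s: 8.6
ee_pos: [0.5742, 0.1639, 0.3011]
eef_rot: [-1.212, -1.21, 1.205]
wrist_force: [0.5, -0.8, -0.2]
grip_width: 0.0497
```

Emit:
arm_command --xyz '[[0, 0, 0], [0, 0, 0]]' --angular '[[0, 0, 0], [0, 0, 0]]' --jaw 70

```text
time_s: 8.77
ee_pos: [0.5749, 0.1598, 0.2989]
eef_rot: [-1.213, -1.203, 1.204]
wrist_force: [-0.6, -0.5, -0.1]
grip_width: 0.0565
```

```bash
python3 - <<'E'
from h import *
go([.56,.07,.26],90)
snap('wrist','wrist4.png')
E
```

```text
t 8.77 tcp [0.5749 0.1598 0.2989] toolx yaw 89.59 F [-0.6 -0.5 -0.1] w 0.0565
shift tool mm (in present axes) [-89.9  39.   14.2]
 for yaw 90 turn tool [-0.0003 -0.0072 -0.0006] shift in target axes [-89.8  38.9  14.9]
 for yaw 270 turn tool [ 1.0000e-03  3.1344e+00 -4.0000e-04] shift in target axes [ 89.8  38.9 -14.9]
 for yaw -90 turn tool [ 1.0000e-03  3.1344e+00 -4.0000e-04] shift in target axes [ 89.8  38.9 -14.9]
```

View pics/wrist4.png

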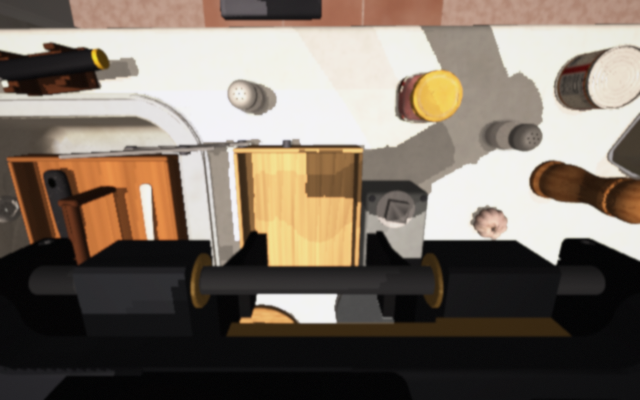

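```bash
python3 - <<'E'
from h import *
W=snap('wrist');im=W['image'];hsv=cv2.cvtColor(im,cv2.COLOR_RGB2HSV)
m=cv2.inRange(hsv,(18,110,90),(35,255,255));m[:, :395]=0;m[:,470:]=0;m[130:]=0
c=max(cv2.findContours(m,0,1)[0],key=cv2.contourArea);(u,v),r=cv2.minEnclosingCircle(c);print('lid',u,v,r,cv2.contourArea(c))
p=onz(W,u,v,.085);p2=onz(W,u+r,v,.085);print('jar',p.round(4),'rad',np.linalg.norm(p-p2).round(4))
for n,a in(('saltR',(241,95)),('saltL',(525,136))):print(n,onz(W,*a,.088).round(4),onz(W,*a,.08).round(4))
print('mill',onz(W,548,180,.165).round(4))
for a in((236,147),(363,147)):print('wellcorner',onz(W,*a,.055).round(4))
print('salt R base edge',onz(W,274,97,.0).round(4),onz(W,487,133,.0).round(4))
cv2.imwrite('pics/w4z.png',cv2.resize(im[50:230,210:600],(800,369),interpolation=cv2.INTER_CUBIC)[:,:,::-1])
E
```

```text
lid 436.5 94.5 27.10175895690918 2006.0
jar [0.4805 0.2987 0.085 ] rad 0.0313
saltR [0.4795 0.0733 0.088 ] [0.4791 0.0715 0.08  ]
saltL [0.5282 0.4074 0.088 ] [0.5288 0.4127 0.08  ]
mill [0.5649 0.3863 0.165 ]
wellcorner [0.542  0.0543 0.055 ]
wellcorner [0.5433 0.2203 0.055 ]
salt R base edge [0.4778 0.0996 0.    ] [0.5301 0.4095 0.    ]
```

View pics/w4z.png

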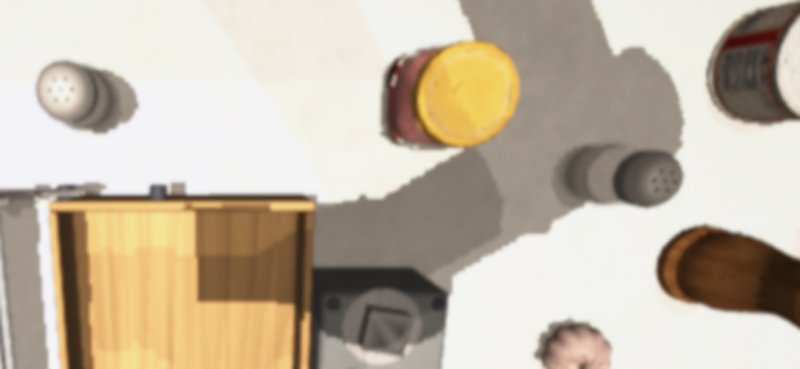

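Emit:
arm_command --xyz '[[-22.5, 10, 24], [-22.5, 20, 24], [-22.5, 30, 24], [-22.5, 30, 24], [0, 30, 0], [0, 30, 0], [0, 10, 0], [0, 0, 0]]' --angular '[[0, 0, 0], [0, 0, 0], [0, 0, 0], [0, 0, 0], [0, 0, 0], [0, 0, 0], [0, 0, 0], [0, 0, 0]]'

```text
time_s: 9.53
ee_pos: [0.4794, 0.0716, 0.1397]
eef_rot: [-1.211, -1.196, 1.207]
wrist_force: [1.2, 0.0, 0.2]
grip_width: 0.0631
```

```bash
python3 - <<'E'
from h import *
go([.479,.07,.031],90)
snap('wrist','wrist5.png')
E
```

```text
t 9.53 tcp [0.4794 0.0716 0.1397] toolx yaw 89.43 F [1.2 0.  0.2] w 0.0631
shift tool mm (in present axes) [ -1.3 108.7  -0.3]
 for yaw 90 turn tool [-0.0066 -0.0099 -0.003 ] shift in target axes [ -1.6 108.7   0.4]
 for yaw 270 turn tool [ 0.0047  3.1317 -0.0104] shift in target axes [  1.6 108.7  -0.4]
 for yaw -90 turn tool [ 0.0047  3.1317 -0.0104] shift in target axes [  1.6 108.7  -0.4]
```

View pics/wrist5.png

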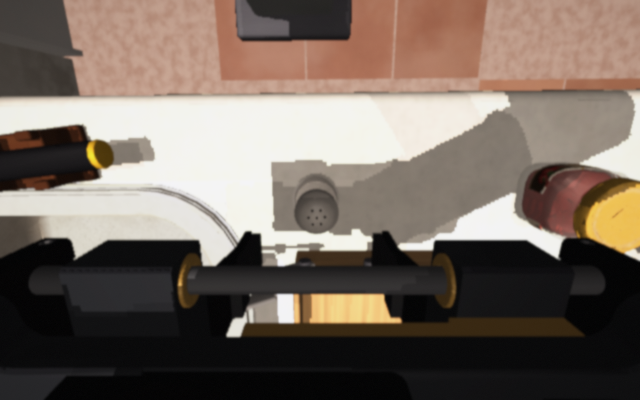

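```bash
python3 - <<'E'
from h import *
W=snap('wrist');print(onz(W,317,213,.088),onz(W,316.5,185,.0), proj(W,[.479,.07,.088]));print(pose()[0])
E
```

```text
[0.47674928 0.07279097 0.088     ] [0.475762   0.07229214 0.        ] [313.24542542 215.92561997]
[0.48206936 0.07306444 0.14290677]
```

```bash
python3 - <<'E'
from h import *
for i in range(4):
    W=snap('wrist');q,R,s=pose();print(q.round(4),s['joint_velocities'].round(3),(W['cam_to_world'][:3,3]).round(4))
E
```

```text
[0.4826 0.0735 0.1436] [ 0.007 -0.012  0.011 -0.001  0.002 -0.001] [0.4069 0.0738 0.3044]
[0.4827 0.0738 0.1439] [ 0.007 -0.007  0.001 -0.004  0.004  0.   ] [0.4071 0.0741 0.305 ]
[0.4826 0.074  0.144 ] [ 0.004 -0.003 -0.004 -0.003  0.003  0.001] [0.4071 0.0743 0.3053]
[0.4824 0.0741 0.1439] [ 0.004 -0.001 -0.007 -0.003  0.003 -0.001] [0.407  0.0744 0.3053]
```

Emit:
arm_command --xyz '[[-1.5, 25, 5], [0, 25, 0], [0, 25, 0], [0, 20, 0], [0, 12, 0], [0, 6, 0], [0, 0, 0], [0, 0, 0]]' --angular '[[0, 0, 0], [0, 0, 0], [0, 0, 0], [0, 0, 0], [0, 0, 0], [0, 0, 0], [0, 0, 0], [0, 0, 0]]'

```text
time_s: 10.5
ee_pos: [0.4773, 0.0728, 0.0304]
eef_rot: [-1.213, -1.205, 1.203]
wrist_force: [0.0, -1.2, 1.0]
grip_width: 0.0631
```

Emit:
arm_command --xyz '[[0, 0, 0], [0, 0, 0], [0, 0, 0], [0, 0, 0], [0, 0, 0], [0, 0, 0]]' --angular '[[0, 0, 0], [0, 0, 0], [0, 0, 0], [0, 0, 0], [0, 0, 0], [0, 0, 0]]' --jaw 255 --squeeze 15

```text
time_s: 11.0
ee_pos: [0.4769, 0.0726, 0.0302]
eef_rot: [-1.213, -1.205, 1.203]
wrist_force: [0.0, 1.1, 3.5]
grip_width: 0.0412
```

Emit:
arm_command --xyz '[[0, -10, 0], [0, -20, 0], [0, -30, 0], [0, -30, 0], [0, -20, 0], [0, 0, 0], [0, 0, 0], [0, 0, 0]]' --angular '[[0, 0, 0], [0, 0, 0], [0, 0, 0], [0, -0.12, 0], [0, -0.12, 0], [0, -0.12, 0], [0, -0.12, 0], [0, -0.12, 0]]'

```text
time_s: 11.67
ee_pos: [0.4762, 0.0724, 0.1399]
eef_rot: [-0.864, -1.635, 1.634]
wrist_force: [0.4, -0.3, -1.3]
grip_width: 0.0411
```

Emit:
arm_command --xyz '[[0, 0, 0], [0, 0, 0], [0, 0, 0], [0, 0, 0], [0, 0, 0], [0, 0, 0], [0, 0, 0], [0, 0, 0]]' --angular '[[0, -0.12, 0], [0, -0.12, 0], [0, -0.12, 0], [0, -0.12, 0], [0, -0.12, 0], [0, -0.12, 0], [0, -0.12, 0], [0, -0.12, 0]]'

```text
time_s: 12.33
ee_pos: [0.476, 0.0722, 0.1393]
eef_rot: [-0.012, -2.214, 2.215]
wrist_force: [-0.5, -0.1, -0.8]
grip_width: 0.0412
```

```bash
python3 - <<'E'
from h import *
snap('side','side2.png');snap('wrist','wrist6.png')
go([.601,.096,.14],180)
E
```

```text
t 12.43 tcp [0.4761 0.0723 0.1393] toolx yaw 178.94 F [ 0.4 -0.  -0.7] w 0.0408
shift tool mm (in present axes) [-124.4   -0.8  -26. ]
 for yaw 180 turn tool [-0.0002 -0.0184  0.0009] shift in target axes [-124.9   -0.7  -23.7]
 for yaw 360 turn tool [-1.5000e-03  3.1232e+00 -3.0000e-04] shift in target axes [124.9  -0.7  23.7]
 for yaw 0 turn tool [-1.5000e-03  3.1232e+00 -3.0000e-04] shift in target axes [124.9  -0.7  23.7]
```

View pics/side2.png

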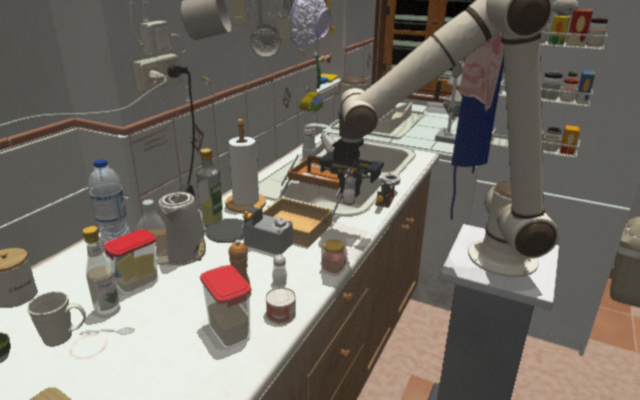

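View pics/wrist6.png

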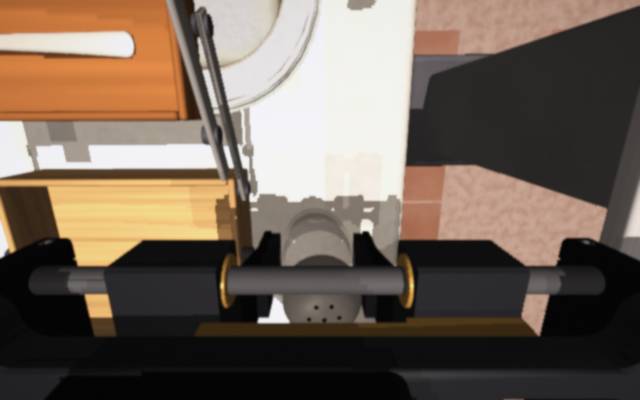

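Emit:
arm_command --xyz '[[0, 0, 0], [-25, 0, -4.8], [-25, 0, -4.8], [-25, 0, -4.8], [-25, 0, -4.8], [-25, 0, -4.8], [0, 15, 0], [0, 15, 0]]' --angular '[[0, -0.018, 0], [0, 0, 0], [0, 0, 0], [0, 0, 0], [0, 0, 0], [0, 0, 0], [0, 0, 0], [0, 0, 0]]'

```text
time_s: 13.1
ee_pos: [0.6033, 0.0969, 0.1093]
eef_rot: [-0.005, -2.222, 2.22]
wrist_force: [0.2, 0.2, -2.0]
grip_width: 0.0412
```

Emit:
arm_command --xyz '[[0, 15, 0], [0, 15, 0], [0, 15, 0], [0, 12, 0], [0, 5, 0], [0, 0, 0], [0, 0, 0]]' --angular '[[0, 0, 0], [0, 0, 0], [0, 0, 0], [0, 0, 0], [0, 0, 0], [0, 0, 0], [0, 0, 0]]'

```text
time_s: 13.68
ee_pos: [0.6017, 0.0965, 0.0478]
eef_rot: [-0.001, -2.221, 2.221]
wrist_force: [0.6, 0.3, -0.5]
grip_width: 0.0407
```

```bash
python3 - <<'E'
from h import *
go([.601,.096,.039],180)
snap('wrist','wrist7.png')
E
```

```text
t 13.68 tcp [0.6017 0.0965 0.0478] toolx yaw 179.97 F [ 0.6  0.3 -0.5] w 0.0407
shift tool mm (in present axes) [0.7 8.8 0.5]
 for yaw 180 turn tool [-0.0002 -0.0005 -0.    ] shift in target axes [0.7 8.8 0.5]
 for yaw 360 turn tool [ 1.0000e-04  3.1411e+00 -3.0000e-04] shift in target axes [-0.7  8.8 -0.5]
 for yaw 0 turn tool [ 1.0000e-04  3.1411e+00 -3.0000e-04] shift in target axes [-0.7  8.8 -0.5]
```

View pics/wrist7.png

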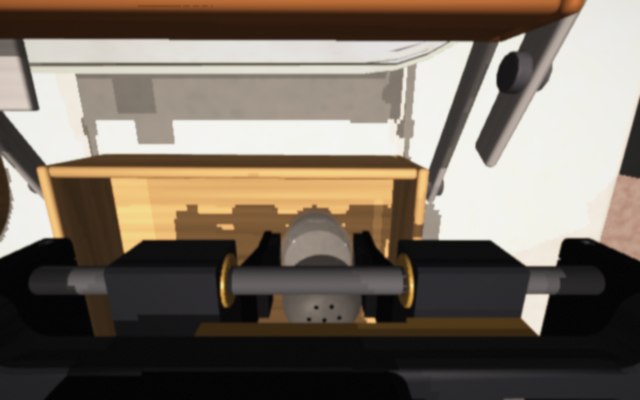

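Emit:
arm_command --xyz '[[0, 5, 0], [0, 3.5, 0], [0, 0, 0], [0, 0, 0]]' --angular '[[0, 0, 0], [0, 0, 0], [0, 0, 0], [0, 0, 0]]'

```text
time_s: 14.07
ee_pos: [0.6014, 0.0964, 0.0391]
eef_rot: [0.0, -2.221, 2.221]
wrist_force: [0.2, 0.3, -0.6]
grip_width: 0.0412
```

Emit:
arm_command --xyz '[[0, 0, 0], [0, 0, 0], [0, 0, 0], [0, -10, 0], [0, -20, 0], [0, -25, 0], [0, -30, 0], [0, -30, 0]]' --angular '[[0, 0, 0], [0, 0, 0], [0, 0, 0], [0, 0, 0], [0, 0, 0], [0, 0, 0], [0, 0, 0], [0, 0, 0]]' --jaw 90

```text
time_s: 14.73
ee_pos: [0.6013, 0.0963, 0.1561]
eef_rot: [-0.0, 2.221, -2.222]
wrist_force: [0.8, -0.1, 0.3]
grip_width: 0.056
```

Emit:
arm_command --xyz '[[0, -30, 0], [0, -30, 0], [0, -20, 0], [0, -10, 0], [0, 0, 0]]' --angular '[[0, 0.12, 0], [0, 0.12, 0], [0, 0.12, 0], [0, 0.12, 0], [0, 0.12, 0]]' --jaw 0

```text
time_s: 15.15
ee_pos: [0.603, 0.0967, 0.2493]
eef_rot: [-0.593, -1.883, 1.874]
wrist_force: [0.0, 0.5, -0.1]
grip_width: 0.0816
```

```bash
python3 - <<'E'
from h import *
go([.601,.2,.3],140)
snap('wrist','wrist8.png');snap('top','top8.png')
E
```

```text
t 15.15 tcp [0.603  0.0967 0.2493] toolx yaw 145.31 F [ 0.   0.5 -0.1] w 0.0816
shift tool mm (in present axes) [ 60.2 -50.5 -84.1]
 for yaw 140 turn tool [ 0.0066  0.0926 -0.0049] shift in target axes [ 67.9 -50.7 -77.9]
 for yaw 320 turn tool [-0.0075 -3.0489 -0.0101] shift in target axes [-67.9 -50.7  77.9]
 for yaw -40 turn tool [-0.0075 -3.0489 -0.0101] shift in target axes [-67.9 -50.7  77.9]
```

View pics/wrist8.png

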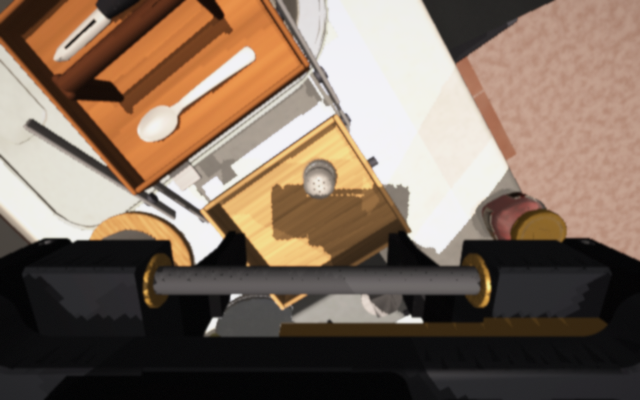

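View pics/top8.png

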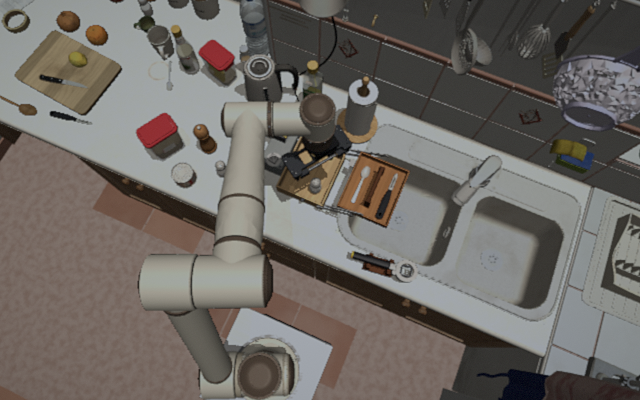

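Emit:
arm_command --xyz '[[0, -10, 0], [0, -10, 0], [0, -10, 0], [0, 0, 0], [0, 0, 0]]' --angular '[[0, 0.11, 0], [0, 0.11, 0], [0, 0.11, 0], [0, 0, 0], [0, 0, 0]]' --jaw 30

```text
time_s: 15.67
ee_pos: [0.6014, 0.0964, 0.2743]
eef_rot: [-0.831, -1.667, 1.666]
wrist_force: [0.0, 0.1, -0.8]
grip_width: 0.0768
```

```bash
python3 - <<'E'
from h import *
go([.56,.38,.28],128)
E
```

```text
t 15.67 tcp [0.6014 0.0964 0.2743] toolx yaw 126.99 F [ 0.   0.1 -0.8] w 0.0768
shift tool mm (in present axes) [ 251.4   -5.6 -137.5]
 for yaw 128 turn tool [ 0.0005 -0.0176  0.0001] shift in target axes [ 248.9   -5.7 -141.9]
 for yaw 308 turn tool [-2.000e-04  3.124e+00  8.000e-04] shift in target axes [-248.9   -5.7  141.9]
 for yaw -52 turn tool [-2.000e-04  3.124e+00  8.000e-04] shift in target axes [-248.9   -5.7  141.9]
```

Emit:
arm_command --xyz '[[35, 0, -19], [35, 0, -19], [35, 0, -19], [35, 0, -20], [35, 0, -20], [35, 0, -20], [35, 0, -20], [6, -5, 0]]' --angular '[[0, 0, 0], [0, 0, 0], [0, 0, 0], [0, 0, 0], [0, 0, 0], [0, 0, 0], [0, 0, 0], [0, 0, 0]]'

```text
time_s: 16.33
ee_pos: [0.5593, 0.3848, 0.275]
eef_rot: [-0.825, -1.665, 1.672]
wrist_force: [-0.3, 0.2, -1.1]
grip_width: 0.0769
```

Emit:
arm_command --xyz '[[0, 0, 0], [0, 0, 0], [0, 0, 0]]' --angular '[[0, 0, 0], [0, 0, 0], [0, 0, 0]]' --jaw 60

```text
time_s: 16.58
ee_pos: [0.5614, 0.3782, 0.2789]
eef_rot: [-0.834, -1.663, 1.665]
wrist_force: [0.7, 0.7, 0.2]
grip_width: 0.0681
```

```bash
python3 - <<'E'
from h import *
W=snap('wrist','wrist9.png')
go([.53,.412,.14],128)
im=W['image'];hsv=cv2.cvtColor(im,cv2.COLOR_RGB2HSV)
m=cv2.inRange(hsv,(18,110,60),(35,255,255));m[235:]=0
for c in cv2.findContours(m,0,1)[0]:
    if cv2.contourArea(c)>300:
        (u,v),r=cv2.minEnclosingCircle(c);p=onz(W,u,v,.085);print('lid',u,v,r,p.round(4),np.linalg.norm(onz(W,u+r,v,.085)-p))
E
```

```text
t 16.63 tcp [0.5616 0.3779 0.2791] toolx yaw 126.68 F [-0.3 -1.5 -0.4] w 0.0678
shift tool mm (in present axes) [ 46.3 139.1   4.9]
 for yaw 128 turn tool [-0.0006 -0.023  -0.0001] shift in target axes [ 46.3 139.1   3.9]
 for yaw 308 turn tool [ 2.0000e-04  3.1186e+00 -9.0000e-04] shift in target axes [-46.3 139.1  -3.9]
 for yaw -52 turn tool [ 2.0000e-04  3.1186e+00 -9.0000e-04] shift in target axes [-46.3 139.1  -3.9]
lid 124.5 95.5 94.33196258544922 [0.6124 0.1539 0.085 ] 0.1034088606784097
lid 328.02044677734375 28.828968048095703 31.2189884185791 [0.4266 0.2928 0.085 ] 0.032412064131035645
```

View pics/wrist9.png

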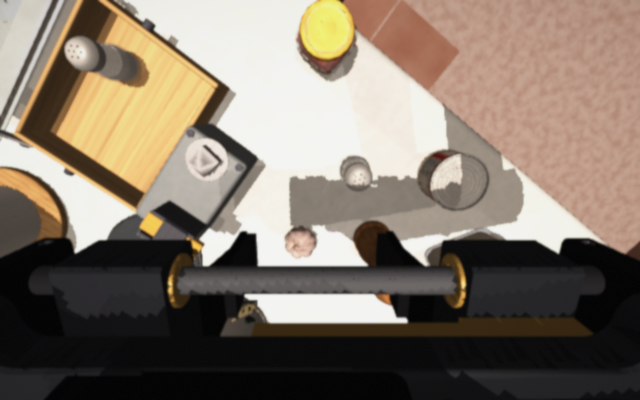

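```bash
python3 - <<'E'
from h import *
W=snap('wrist');im=W['image']
cv2.imwrite('pics/w9z.png',cv2.resize(im[130:330,220:520],(800,533),interpolation=cv2.INTER_CUBIC)[:,:,::-1])
print(onz(W,359,179,.088),onz(W,355,165,0))
print('mill?',onz(W,372,240,0), proj(W,[.6,.5,0]),proj(W,[.6,.5,.17]))
print('can',onz(W,455,180,.06))
go([.53,.412,.14],128)
E
```

```text
[0.53115297 0.41763788 0.088     ] [0.52599923 0.4211503  0.        ]
mill? [0.60154007 0.51532638 0.        ] [364.94674045 233.73677829] [390.64923542 297.66862268]
can [0.46195722 0.52243732 0.06      ]
t 16.68 tcp [0.5617 0.3778 0.2793] toolx yaw 126.66 F [-0.2 -0.3  0.1] w 0.0672
shift tool mm (in present axes) [ 46.3 139.3   5. ]
 for yaw 128 turn tool [-0.0003 -0.0235 -0.0001] shift in target axes [ 46.4 139.3   3.9]
 for yaw 308 turn tool [ 1.0000e-04  3.1181e+00 -5.0000e-04] shift in target axes [-46.4 139.3  -3.9]
 for yaw -52 turn tool [ 1.0000e-04  3.1181e+00 -5.0000e-04] shift in target axes [-46.4 139.3  -3.9]
```

View pics/w9z.png

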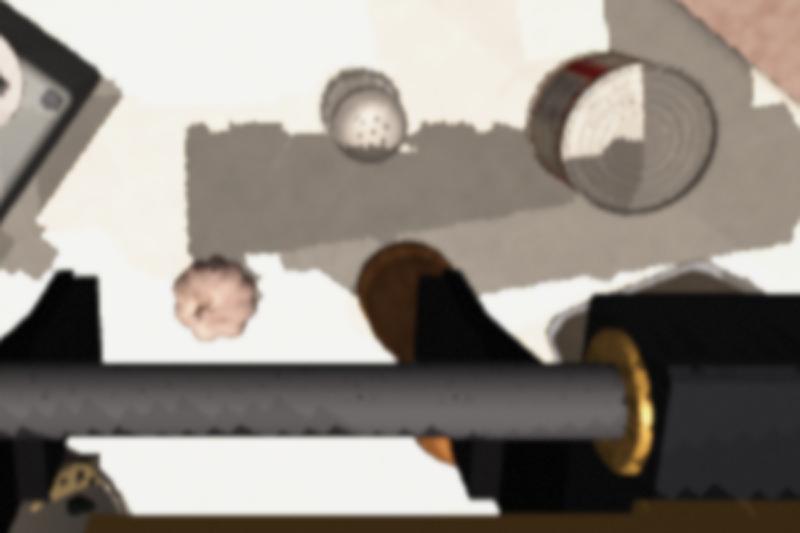

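Emit:
arm_command --xyz '[[25, 10, 1], [25, 25, 1], [0, 30, 0], [0, 30, 0], [0, 25, 0], [0, 0, 0], [0, 0, 0], [0, 0, 0]]' --angular '[[0, 0, 0], [0, 0, 0], [0, 0, 0], [0, 0, 0], [0, 0, 0], [0, 0, 0], [0, 0, 0], [0, 0, 0]]'

```text
time_s: 17.35
ee_pos: [0.5312, 0.4184, 0.1614]
eef_rot: [-0.837, -1.667, 1.661]
wrist_force: [-0.2, -0.1, 0.6]
grip_width: 0.0668
```

```bash
python3 - <<'E'
from h import *
W=snap('wrist','wrist10.png');print(proj(W,[.53,.417,.088]))
go([.53,.417,.031])
E
```

```text
[315.71373227 207.59312625]
t 17.4 tcp [0.5313 0.4188 0.162 ] toolx yaw 126.7 F [ 0.1 -0.4  0.3] w 0.067
shift tool mm (in present axes) [ -0.7 131.    2.7]
```

View pics/wrist10.png

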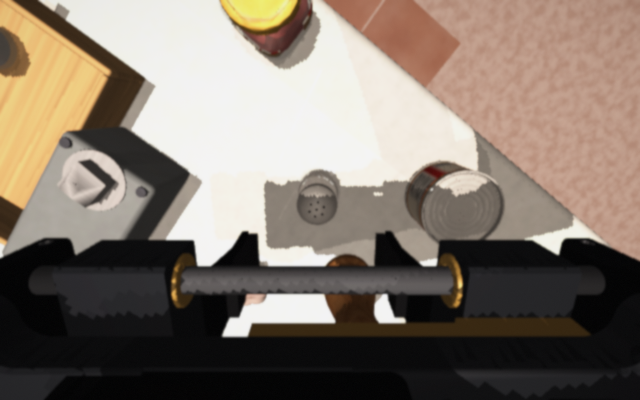

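Emit:
arm_command --xyz '[[0, 25, 1], [0, 30, 1], [0, 30, 0], [0, 25, 0], [0, 14, 0], [0, 7, 0], [0, 0, 0], [0, 0, 0]]' --angular '[[0, 0, 0], [0, 0, 0], [0, 0, 0], [0, 0, 0], [0, 0, 0], [0, 0, 0], [0, 0, 0], [0, 0, 0]]'

```text
time_s: 18.07
ee_pos: [0.5293, 0.4181, 0.0301]
eef_rot: [-0.836, -1.667, 1.661]
wrist_force: [-0.1, 0.3, 0.3]
grip_width: 0.0665
```

Emit:
arm_command --xyz '[[0, 0, 0], [0, 0, 0], [0, 0, 0], [0, 0, 0], [0, 0, 0], [0, 0, 0]]' --angular '[[0, 0, 0], [0, 0, 0], [0, 0, 0], [0, 0, 0], [0, 0, 0], [0, 0, 0]]' --jaw 255 --squeeze 15

```text
time_s: 18.57
ee_pos: [0.5284, 0.4175, 0.0289]
eef_rot: [-0.835, -1.665, 1.663]
wrist_force: [-1.6, 0.5, 3.0]
grip_width: 0.0412
```

Emit:
arm_command --xyz '[[0, -10, 0], [0, -20, 0], [0, -30, 0], [0, -35, 0], [0, -35, 0], [0, -35, 0], [0, -20, 0], [0, 0, 0]]' --angular '[[0, 0, 0], [0, 0, 0], [0, 0, 0], [0, -0.12, 0], [0, -0.12, 0], [0, -0.12, 0], [0, -0.12, 0], [0, -0.12, 0]]'

```text
time_s: 19.23
ee_pos: [0.5303, 0.4188, 0.2208]
eef_rot: [-0.342, -2.059, 2.04]
wrist_force: [0.5, -0.1, -0.7]
grip_width: 0.0412
```

Emit:
arm_command --xyz '[[0, 0, 0], [0, 0, 0], [0, 0, 0], [0, 0, 0], [0, 0, 0]]' --angular '[[0, -0.12, 0], [0, -0.12, 0], [0, -0.09, 0], [0, 0, 0], [0, 0, 0]]'

```text
time_s: 19.65
ee_pos: [0.528, 0.417, 0.2133]
eef_rot: [-0.002, -2.22, 2.22]
wrist_force: [-0.1, -0.1, -0.9]
grip_width: 0.0416
```

```bash
python3 - <<'E'
from h import *
W=snap('wrist','wrist11.png')
go([.601,.172,.2],180)
E
```

```text
t 19.7 tcp [0.528  0.4171 0.2133] toolx yaw 179.87 F [ 0.1 -0.7 -0.3] w 0.0414
shift tool mm (in present axes) [-73.5  13.3 244.9]
 for yaw 180 turn tool [-0.0001 -0.0023  0.0003] shift in target axes [-73.   13.3 245.1]
 for yaw 360 turn tool [-4.0000e-04  3.1393e+00 -2.0000e-04] shift in target axes [  73.    13.3 -245.1]
 for yaw 0 turn tool [-4.0000e-04  3.1393e+00 -2.0000e-04] shift in target axes [  73.    13.3 -245.1]
```

View pics/wrist11.png

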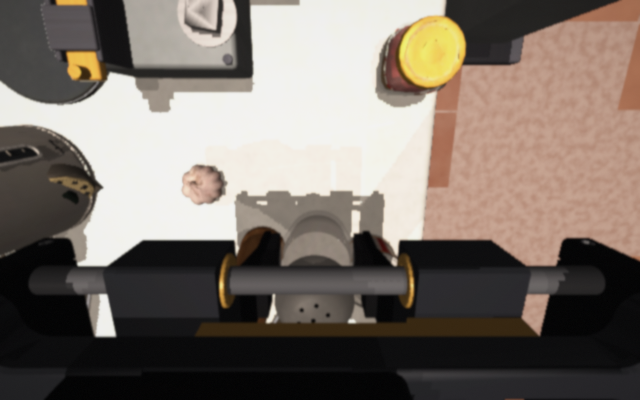

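Emit:
arm_command --xyz '[[-10.4, 0, 35], [-10.4, 0, 35], [-10.4, 0, 35], [-10.4, 0, 35], [-10.4, 0, 35], [-10.4, 0, 35], [-10.4, 0, 35], [0, 0, 0]]' --angular '[[0, 0, 0], [0, 0, 0], [0, 0, 0], [0, 0, 0], [0, 0, 0], [0, 0, 0], [0, 0, 0], [0, 0, 0]]'

```text
time_s: 20.37
ee_pos: [0.6019, 0.1666, 0.2135]
eef_rot: [-0.008, -2.216, 2.219]
wrist_force: [-0.3, 1.8, -0.7]
grip_width: 0.0415
```

Emit:
arm_command --xyz '[[0, 20, 0], [0, 30, 0], [0, 30, 0], [0, 25, 0], [0, 20, 0], [0, 15, 0], [0, 0, 0], [0, 0, 0]]' --angular '[[0, 0, 0], [0, 0, 0], [0, 0, 0], [0, 0, 0], [0, 0, 0], [0, 0, 0], [0, 0, 0], [0, 0, 0]]'

```text
time_s: 21.03
ee_pos: [0.6008, 0.1722, 0.0728]
eef_rot: [0.001, -2.219, 2.222]
wrist_force: [0.2, 0.3, 0.4]
grip_width: 0.0414
```

```bash
python3 - <<'E'
from h import *
W=snap('wrist','wrist12.png')
go([.601,.172,.0375],180)
E
```

```text
t 21.08 tcp [0.6016 0.1726 0.074 ] toolx yaw 179.98 F [ 0.8  0.  -1.2] w 0.0414
shift tool mm (in present axes) [ 0.7 36.5  0.6]
 for yaw 180 turn tool [ 0.0001 -0.0003 -0.0011] shift in target axes [ 0.6 36.5  0.6]
 for yaw 360 turn tool [1.8000e-03 3.1413e+00 2.0000e-04] shift in target axes [-0.6 36.5 -0.6]
 for yaw 0 turn tool [1.8000e-03 3.1413e+00 2.0000e-04] shift in target axes [-0.6 36.5 -0.6]
```

View pics/wrist12.png

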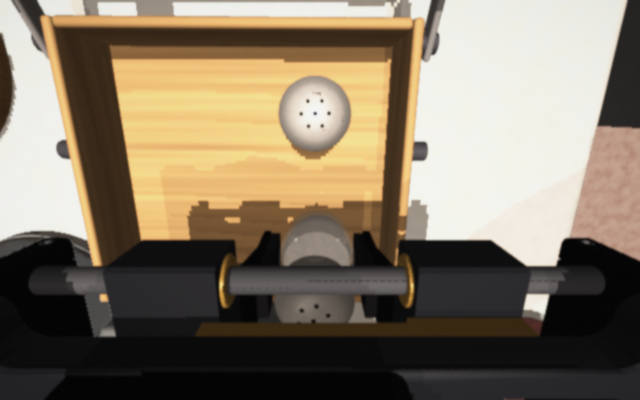

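Emit:
arm_command --xyz '[[0, 12, 0], [0, 12, 0], [0, 8, 0], [0, 3.5, 0], [0, 0, 0], [0, 0, 0]]' --angular '[[0, 0, 0], [0, 0, 0], [0, 0, 0], [0, 0, 0], [0, 0, 0], [0, 0, 0]]'

```text
time_s: 21.58
ee_pos: [0.601, 0.1722, 0.0374]
eef_rot: [0.0, -2.221, 2.222]
wrist_force: [-0.1, -0.0, -1.6]
grip_width: 0.0413
```

Emit:
arm_command --xyz '[[0, 0, 0], [0, 0, 0], [0, 0, 0], [0, -10, 0], [0, -20, 0], [0, -25, 0], [0, -30, 0], [0, -30, 0]]' --angular '[[0, 0, 0], [0, 0, 0], [0, 0, 0], [0, 0, 0], [0, 0, 0], [0, 0, 0], [0, 0, 0], [0, 0, 0]]' --jaw 90

```text
time_s: 22.25
ee_pos: [0.6008, 0.172, 0.1546]
eef_rot: [-0.0, 2.221, -2.222]
wrist_force: [0.4, 0.1, 0.4]
grip_width: 0.0565
```

```bash
python3 - <<'E'
from h import *
go([.4266,.293,.2],180)
W=snap('top','top13.png')
im=W['image'];hsv=cv2.cvtColor(im,cv2.COLOR_RGB2HSV)
m=cv2.inRange(hsv,(18,110,60),(35,255,255));m[:160]=0
for c in cv2.findContours(m,0,1)[0]:
    if cv2.contourArea(c)>80:
        (u,v),r=cv2.minEnclosingCircle(c);p=onz(W,u,v,.085);print('lid',u,v,r,p.round(4),np.linalg.norm(onz(W,u+r,v,.085)-p))
E
```

```text
t 22.25 tcp [0.6008 0.172  0.1546] toolx yaw -180.0 F [0.4 0.1 0.4] w 0.0565
shift tool mm (in present axes) [ 174.2  -45.4 -121. ]
 for yaw 180 turn tool [-0.0002  0.0001 -0.0001] shift in target axes [ 174.2  -45.4 -121. ]
 for yaw 360 turn tool [-1.0000e-04 -3.1415e+00  3.0000e-04] shift in target axes [-174.2  -45.4  121. ]
 for yaw 0 turn tool [-1.0000e-04 -3.1415e+00  3.0000e-04] shift in target axes [-174.2  -45.4  121. ]
```

View pics/top13.png

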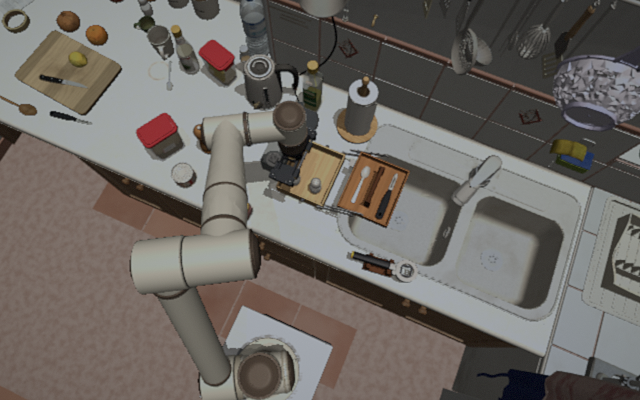

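Emit:
arm_command --xyz '[[25, -30, -5], [25, -25, -28.8], [25, -10, -28.8], [25, 0, -28.8], [25, 0, -28.8], [25, 0, -28.8], [24, 0, -28], [0, 0, 0]]' --angular '[[0, 0, 0], [0, 0, 0], [0, 0, 0], [0, 0, 0], [0, 0, 0], [0, 0, 0], [0, 0, 0], [0, 0, 0]]' --jaw 0

```text
time_s: 22.97
ee_pos: [0.4261, 0.3507, 0.2167]
eef_rot: [-0.006, 2.221, -2.215]
wrist_force: [0.1, 0.0, 1.0]
grip_width: 0.0865
```

Emit:
arm_command --xyz '[[0, 0, 0], [0, 0, 0], [0, 0, 0]]' --angular '[[0, 0, 0], [0, 0, 0], [0, 0, 0]]'

```text
time_s: 23.22
ee_pos: [0.4297, 0.3461, 0.2159]
eef_rot: [-0.002, -2.221, 2.221]
wrist_force: [-0.6, 1.0, -0.7]
grip_width: 0.0874
```

```bash
python3 - <<'E'
from h import *
W=snap('wrist','wrist14.png')
im=W['image'];hsv=cv2.cvtColor(im,cv2.COLOR_RGB2HSV)
m=cv2.inRange(hsv,(18,110,60),(35,255,255));m[235:]=0;m[:,:200]=0
for c in cv2.findContours(m,0,1)[0]:
    if cv2.contourArea(c)>300:
        (u,v),r=cv2.minEnclosingCircle(c);p=onz(W,u,v,.085);print('lid',u,v,r,p.round(4),np.linalg.norm(onz(W,u+r,v,.085)-p));go([p[0],p[1],.048],180)
E
```

```text
lid 318.4144592285156 134.37449645996094 31.223722457885742 [0.4275 0.2907 0.085 ] 0.029113348020868478
t 23.27 tcp [0.4298 0.3459 0.2157] toolx yaw 179.91 F [ 0.6 -0.3  0.9] w 0.0869
shift tool mm (in present axes) [  2.3 167.7  55.2]
 for yaw 180 turn tool [ 0.0001 -0.0017 -0.0002] shift in target axes [  2.4 167.7  55.2]
 for yaw 360 turn tool [3.0000e-04 3.1399e+00 1.0000e-04] shift in target axes [ -2.4 167.7 -55.2]
 for yaw 0 turn tool [3.0000e-04 3.1399e+00 1.0000e-04] shift in target axes [ -2.4 167.7 -55.2]
```

View pics/wrist14.png

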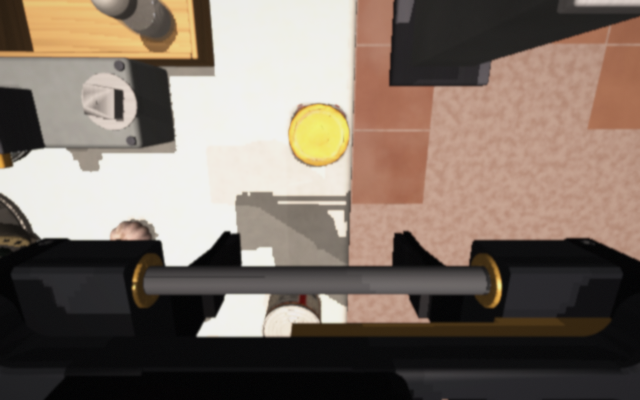

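Emit:
arm_command --xyz '[[1, 5, 20], [1, 10, 20], [0, 25, 15], [0, 25, 0], [0, 30, 0], [0, 30, 0], [0, 25, 0], [0, 10, 0]]' --angular '[[0, 0, 0], [0, 0, 0], [0, 0, 0], [0, 0, 0], [0, 0, 0], [0, 0, 0], [0, 0, 0], [0, 0, 0]]'

```text
time_s: 23.93
ee_pos: [0.4263, 0.2889, 0.0523]
eef_rot: [0.001, -2.213, 2.223]
wrist_force: [-1.1, -0.3, -0.1]
grip_width: 0.0868
```

Emit:
arm_command --xyz '[[0, 6, 0], [0, 0, 0], [0, 0, 0]]' --angular '[[0, 0, 0], [0, 0, 0], [0, 0, 0]]'

```text
time_s: 24.18
ee_pos: [0.4281, 0.2922, 0.0505]
eef_rot: [0.002, 2.222, -2.219]
wrist_force: [-0.6, 0.7, -0.6]
grip_width: 0.0868
```

Emit:
arm_command --xyz '[[0, 0, 0], [0, 0, 0], [0, 0, 0], [0, 0, 0], [0, 0, 0], [0, 0, 0]]' --angular '[[0, 0, 0], [0, 0, 0], [0, 0, 0], [0, 0, 0], [0, 0, 0], [0, 0, 0]]' --jaw 255 --squeeze 25

```text
time_s: 24.68
ee_pos: [0.4274, 0.292, 0.05]
eef_rot: [0.0, 2.222, -2.22]
wrist_force: [-1.1, 0.5, 1.8]
grip_width: 0.0594
```

Emit:
arm_command --xyz '[[0, -10, 0], [0, -20, 0], [0, -30, 0], [0, -35, 0], [0, -35, 0], [0, -20, 0], [0, 0, 0], [0, 0, 0]]' --angular '[[0, 0, 0], [0, 0, 0], [0, 0, 0], [0, 0, 0], [0, 0, 0], [0, 0, 0], [0, 0, 0], [0, 0, 0]]'

```text
time_s: 25.35
ee_pos: [0.4269, 0.2918, 0.2006]
eef_rot: [0.001, 2.224, -2.219]
wrist_force: [0.3, -0.0, -3.2]
grip_width: 0.0593
```

```bash
python3 - <<'E'
from h import *
snap('side','side15.png')
go([.687,.134,.2],180)
E
```

```text
t 25.4 tcp [0.4262 0.2911 0.1989] toolx yaw 179.96 F [-0.9 -0.7 -2.1] w 0.0597
shift tool mm (in present axes) [-260.9   -1.5  156.9]
 for yaw 180 turn tool [-0.0005 -0.0006  0.0018] shift in target axes [-260.8   -1.1  157.1]
 for yaw 360 turn tool [-2.800e-03  3.141e+00 -7.000e-04] shift in target axes [ 260.8   -1.1 -157.1]
 for yaw 0 turn tool [-2.800e-03  3.141e+00 -7.000e-04] shift in target axes [ 260.8   -1.1 -157.1]
```

View pics/side15.png

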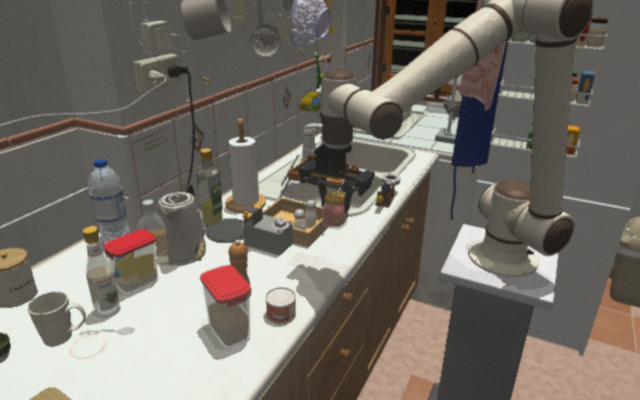

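```bash
python3 - <<'E'
from h import *
W=snap('top')
for a in((356,125),(338,130),(376,128),(345,138)):print(onz(W,*a,.02).round(3))
print([proj(W,[.782,.134,z]).round() for z in (.13,.3)])
E
python3 -c "
import cv2
a=cv2.imread('pics/top0.png');cv2.imwrite('pics/roll.png',cv2.resize(a[50:170,260:420],(800,600)))"
```

```text
[0.881 0.056 0.02 ]
[0.837 0.108 0.02 ]
[ 0.899 -0.014  0.02 ]
[0.818 0.073 0.02 ]
[array([326., 127.]), array([328., 102.])]
```

View pics/roll.png

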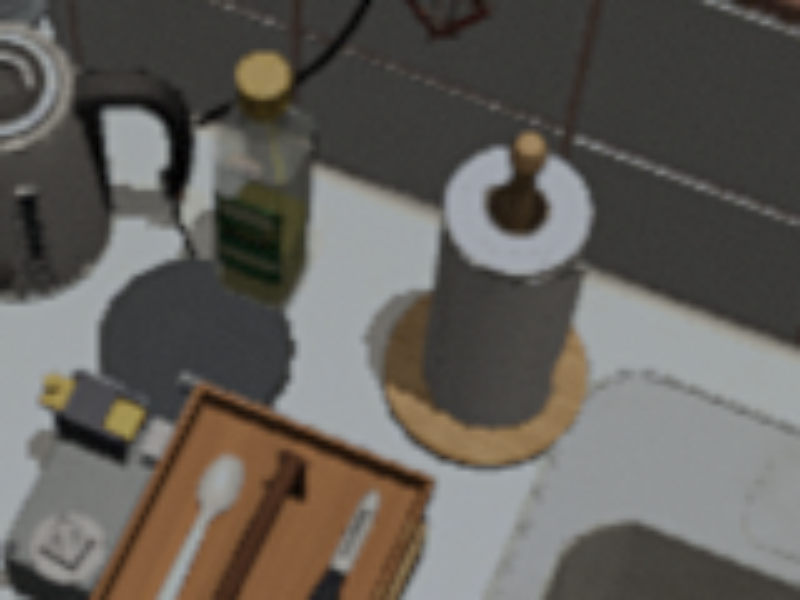

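Emit:
arm_command --xyz '[[-32.4, 0, 19.6], [-32.4, 0, 19.6], [-32.4, 0, 19.6], [-32.4, 0, 19.6], [-32.4, 0, 19.6], [-32.4, 0, 19.6], [-32.4, 0, 19.6], [-32.2, 0, 19.8]]' --angular '[[0, 0, 0], [0, 0, 0], [0, 0, 0], [0, 0, 0], [0, 0, 0], [0, 0, 0], [0, 0, 0], [0, 0, 0]]'

```text
time_s: 26.12
ee_pos: [0.6864, 0.1332, 0.1963]
eef_rot: [0.006, -2.217, 2.221]
wrist_force: [0.4, 1.5, -1.6]
grip_width: 0.0597
```

Emit:
arm_command --xyz '[[0, 0, 0], [0, 0, 0], [0, 25, 0], [0, 25, 0], [0, 25, 0], [0, 10, 0], [0, 0, 0], [0, 0, 0]]' --angular '[[0, 0, 0], [0, 0, 0], [0, 0, 0], [0, 0, 0], [0, 0, 0], [0, 0, 0], [0, 0, 0], [0, 0, 0]]'

```text
time_s: 26.78
ee_pos: [0.6857, 0.1352, 0.1143]
eef_rot: [-0.003, 2.22, -2.223]
wrist_force: [0.2, 0.9, -2.3]
grip_width: 0.0592
```

```bash
python3 - <<'E'
from h import *
snap('wrist','wrist16.png')
go([.685,.134,.059],180)
E
```

```text
t 26.83 tcp [0.6867 0.1354 0.1159] toolx yaw -179.93 F [ 0.6  0.4 -1.6] w 0.0592
shift tool mm (in present axes) [ 1.8 56.9  1.4]
 for yaw 180 turn tool [-0.      0.0013 -0.002 ] shift in target axes [ 1.7 56.9  1.4]
 for yaw 360 turn tool [-3.1000e-03 -3.1403e+00  1.0000e-04] shift in target axes [-1.7 56.9 -1.4]
 for yaw 0 turn tool [-3.1000e-03 -3.1403e+00  1.0000e-04] shift in target axes [-1.7 56.9 -1.4]
```

View pics/wrist16.png

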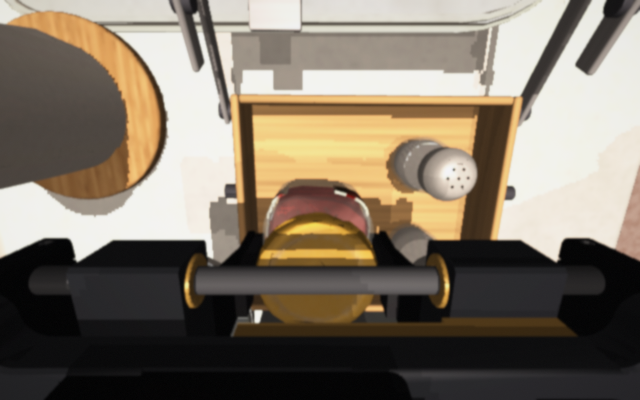

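Emit:
arm_command --xyz '[[2, 15, 1], [0, 15, 0], [0, 12, 0], [0, 8, 0], [0, 5, 0], [0, 1.5, 0], [0, 0, 0], [0, 0, 0]]' --angular '[[0, 0, 0], [0, 0, 0], [0, 0, 0], [0, 0, 0], [0, 0, 0], [0, 0, 0], [0, 0, 0], [0, 0, 0]]'

```text
time_s: 27.5
ee_pos: [0.6848, 0.1339, 0.0588]
eef_rot: [0.002, 2.221, -2.22]
wrist_force: [0.2, 0.0, -2.1]
grip_width: 0.0598
```

Slightly lower, then release.

Emit:
arm_command --xyz '[[0, 0.7, 0], [0, 0, 0]]' --angular '[[0, 0, 0], [0, 0, 0]]'

```text
time_s: 27.67
ee_pos: [0.6848, 0.134, 0.0581]
eef_rot: [0.002, 2.221, -2.22]
wrist_force: [0.7, -0.7, -1.7]
grip_width: 0.0592
```

Emit:
arm_command --xyz '[[0, 0, 0], [0, 0, 0], [0, 0, 0], [0, -8, 0], [0, -20, 0], [0, -25, 0], [0, -30, 0], [0, -30, 0]]' --angular '[[0, 0, 0], [0, 0, 0], [0, 0, 0], [0, 0, 0], [0, 0, 0], [0, 0, 0], [0, 0, 0], [0, 0, 0]]' --jaw 40

```text
time_s: 28.33
ee_pos: [0.6839, 0.1335, 0.172]
eef_rot: [0.0, -2.221, 2.222]
wrist_force: [0.9, 0.9, 1.0]
grip_width: 0.0731
```

Emit:
arm_command --xyz '[[0, -30, 0], [0, -20, 0], [0, 0, 0], [0, 0, 0], [0, 0, 0], [0, 0, 0], [0, 0, 0], [0, 0, 0]]' --angular '[[0, 0.12, 0], [0, 0.12, 0], [0, 0.12, 0], [0, 0.12, 0], [0, 0.12, 0], [0, 0.12, 0], [0, 0.12, 0], [0, 0.12, 0]]' --jaw 110

```text
time_s: 29.0
ee_pos: [0.6842, 0.1336, 0.2213]
eef_rot: [-0.86, -1.64, 1.639]
wrist_force: [0.2, -0.4, 0.6]
grip_width: 0.0496
```

Emit:
arm_command --xyz '[[0, 0, 0], [0, 0, 0], [0, 0, 0], [0, 0, 0], [0, 0, 0], [0, 0, 0], [0, 0, 0]]' --angular '[[0, 0.12, 0], [0, 0.12, 0], [0, 0.12, 0], [0, 0.12, 0], [0, 0.135, 0], [0, 0, 0], [0, 0, 0]]'

```text
time_s: 29.58
ee_pos: [0.6842, 0.1337, 0.2211]
eef_rot: [-1.205, -1.217, 1.215]
wrist_force: [0.6, -0.5, -1.0]
grip_width: 0.0496
```

```bash
python3 - <<'E'
from h import *
snap('wrist','wrist17.png')
go([.643,-.0865,.15],89.6)
E
```

```text
t 29.63 tcp [0.6842 0.1337 0.2209] toolx yaw 90.51 F [-0.1  0.1 -0.5] w 0.0498
shift tool mm (in present axes) [-219.8   70.8   43.2]
 for yaw 90 turn tool [0.0006 0.0158 0.0002] shift in target axes [-220.5   70.9   39.7]
 for yaw 270 turn tool [ 3.0000e-04 -3.1258e+00 -1.0000e-03] shift in target axes [220.5  70.9 -39.7]
 for yaw -90 turn tool [ 3.0000e-04 -3.1258e+00 -1.0000e-03] shift in target axes [220.5  70.9 -39.7]
```

View pics/wrist17.png

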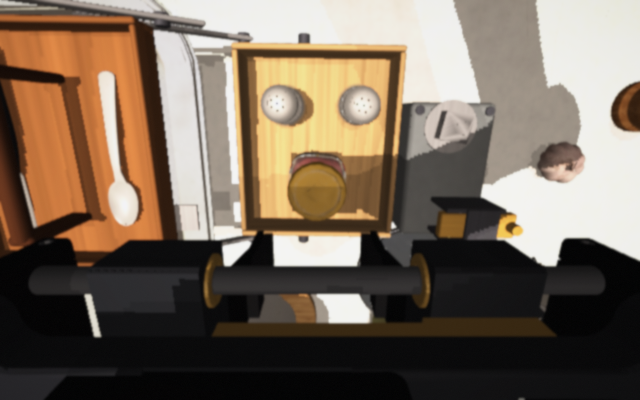

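Emit:
arm_command --xyz '[[0, 0, 0], [-36.7, 0, 6.6], [-36.7, 0, 6.6], [-36.7, 0, 6.6], [-36.7, 0, 6.6], [-36.7, 0, 6.6], [-36.7, 0, 6.6], [0, 0, 0]]' --angular '[[0, 0.0158, 0], [0, 0, 0], [0, 0, 0], [0, 0, 0], [0, 0, 0], [0, 0, 0], [0, 0, 0], [0, 0, 0]]'

```text
time_s: 30.3
ee_pos: [0.6408, -0.0916, 0.2209]
eef_rot: [-1.217, -1.197, 1.199]
wrist_force: [0.3, 1.6, 0.2]
grip_width: 0.0494
```

Emit:
arm_command --xyz '[[0, 0, 0], [0, 0, 0], [0, 0, 0]]' --angular '[[0, 0, 0], [0, 0, 0], [0, 0, 0]]'

```text
time_s: 30.55
ee_pos: [0.6427, -0.085, 0.2204]
eef_rot: [-1.213, -1.203, 1.203]
wrist_force: [0.8, -0.4, 0.6]
grip_width: 0.0497
```

```bash
python3 - <<'E'
from h import *
W=snap('wrist','wrist18.png')
go([.643,-.0865,.15],89.6)
print(proj(W,[.583,-.0865,.176]))
E
```

```text
t 30.6 tcp [ 0.6427 -0.0848  0.2203] toolx yaw 89.54 F [-0.1 -0.3 -0.5] w 0.0498
shift tool mm (in present axes) [-1.7 70.3 -0.3]
 for yaw 90 turn tool [ 0.     -0.0011  0.0001] shift in target axes [-1.7 70.3 -0.3]
 for yaw 270 turn tool [-1.0000e-04  3.1405e+00  0.0000e+00] shift in target axes [ 1.7 70.3  0.3]
 for yaw -90 turn tool [-1.0000e-04  3.1405e+00  0.0000e+00] shift in target axes [ 1.7 70.3  0.3]
[313.40954879 137.227408  ]
```

View pics/wrist18.png

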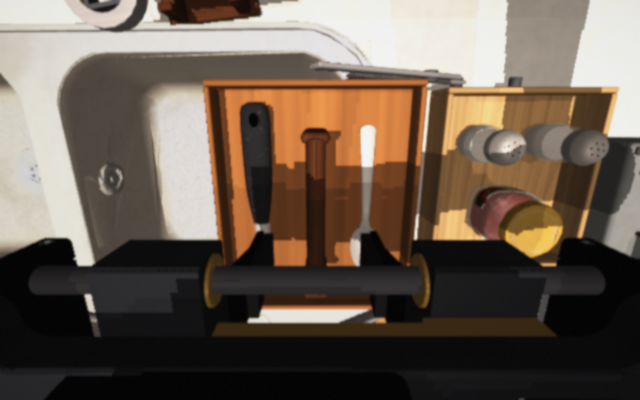

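Emit:
arm_command --xyz '[[-1, 20, 0], [0, 20, 0], [0, 15, 0], [0, 10, 0], [0, 5.5, 0], [0, 0, 0], [0, 0, 0], [0, 0, 0]]' --angular '[[0, 0, 0], [0, 0, 0], [0, 0, 0], [0, 0, 0], [0, 0, 0], [0, 0, 0], [0, 0, 0], [0, 0, 0]]'

```text
time_s: 31.27
ee_pos: [0.6432, -0.0869, 0.151]
eef_rot: [-1.215, -1.204, 1.201]
wrist_force: [-0.3, -0.0, -0.4]
grip_width: 0.0494
```

Emit:
arm_command --xyz '[[0, 0, 0], [0, 0, 0], [0, 0, 0], [0, 0, 0], [0, 0, 0], [0, 0, 0], [0, 0, 0], [0, 0, 0]]' --angular '[[0, 0, 0], [0, 0, 0], [0, 0, 0], [0, 0, 0], [0, 0, 0], [0, 0, 0], [0, 0, 0], [0, 0, 0]]' --jaw 255 --squeeze 30

```text
time_s: 31.93
ee_pos: [0.6424, -0.086, 0.1499]
eef_rot: [-1.213, -1.203, 1.201]
wrist_force: [-0.7, 4.3, 1.2]
grip_width: 0.0129
```

Emit:
arm_command --xyz '[[4.5, -7.0, 0], [4.9, -6.7, 0], [5.3, -6.3, 0], [5.7, -6.0, 0], [6.1, -5.6, 0], [6.4, -5.2, 0], [6.8, -4.8, 0], [7.1, -4.3, 0]]' --angular '[[0, 0, 0], [0, 0, 0], [0, 0, 0], [0, 0, 0], [0, 0, 0], [0, 0, 0], [0, 0, 0], [0, 0, 0]]'

```text
time_s: 32.6
ee_pos: [0.6425, -0.0395, 0.1959]
eef_rot: [-1.213, -1.201, 1.202]
wrist_force: [2.7, -0.1, -8.3]
grip_width: 0.0127
```

Emit:
arm_command --xyz '[[7.3, -3.8, 0], [7.6, -3.4, 0], [7.8, -2.9, 0], [7.9, -2.4, 0], [8.1, -1.8, 0], [8.2, -1.3, 0], [8.2, -0.8, 0], [8.3, -0.2, 0]]' --angular '[[0, 0, 0], [0, 0, 0], [0, 0, 0], [0, 0, 0], [0, 0, 0], [0, 0, 0], [0, 0, 0], [0, 0, 0]]'

```text
time_s: 33.27
ee_pos: [0.643, 0.0236, 0.2128]
eef_rot: [-1.214, -1.201, 1.203]
wrist_force: [-0.2, -1.0, -5.3]
grip_width: 0.013
```

Emit:
arm_command --xyz '[[8.3, 0.3, 0], [8.2, 0.8, 0], [8.2, 1.3, 0], [8.1, 1.9, 0], [7.9, 2.4, 0], [7.7, 2.9, 0], [7.5, 3.4, 0], [7.3, 3.9, 0]]' --angular '[[0, 0, 0], [0, 0, 0], [0, 0, 0], [0, 0, 0], [0, 0, 0], [0, 0, 0], [0, 0, 0], [0, 0, 0]]'

```text
time_s: 33.93
ee_pos: [0.6437, 0.0877, 0.1957]
eef_rot: [-1.213, -1.202, 1.202]
wrist_force: [-5.4, 1.2, 0.6]
grip_width: 0.0129
```

Emit:
arm_command --xyz '[[7.0, 4.3, 0], [6.7, 4.8, 0], [6.4, 5.2, 0], [6.1, 5.6, 0], [5.7, 6.0, 0], [5.3, 6.3, 0], [4.9, 6.7, 0], [4.4, 7.0, 0]]' --angular '[[0, 0, 0], [0, 0, 0], [0, 0, 0], [0, 0, 0], [0, 0, 0], [0, 0, 0], [0, 0, 0], [0, 0, 0]]'

```text
time_s: 34.6
ee_pos: [0.6439, 0.1343, 0.1492]
eef_rot: [-1.213, -1.202, 1.203]
wrist_force: [-9.1, -12.9, 31.4]
grip_width: 0.0131
```

Emit:
arm_command --xyz '[[0, 0, 0], [0, 0, 0], [0, 0, 0]]' --angular '[[0, 0, 0], [0, 0, 0], [0, 0, 0]]'

```text
time_s: 34.85
ee_pos: [0.644, 0.134, 0.1498]
eef_rot: [-1.213, -1.202, 1.202]
wrist_force: [-5.9, 0.4, 1.4]
grip_width: 0.0134
```

```bash
python3 - <<'E'
from h import *
W=snap('side','side19.png')
go([.6446,.1337,.1495],89.6)
E
```

```text
t 34.9 tcp [0.644  0.134  0.1498] toolx yaw 89.46 F [-6.6  1.7  1.6] w 0.0133
shift tool mm (in present axes) [-0.3  0.3 -0.7]
 for yaw 90 turn tool [-0.0007 -0.0024  0.0007] shift in target axes [-0.3  0.3 -0.7]
 for yaw 270 turn tool [-1.1000e-03  3.1392e+00 -1.1000e-03] shift in target axes [0.3 0.3 0.7]
 for yaw -90 turn tool [-1.1000e-03  3.1392e+00 -1.1000e-03] shift in target axes [0.3 0.3 0.7]
```

Emit:
arm_command --xyz '[[0, 1, 0], [0, 0, 0], [0, 0, 0]]' --angular '[[0, 0, 0], [0, 0, 0], [0, 0, 0]]'

```text
time_s: 35.15
ee_pos: [0.644, 0.134, 0.1497]
eef_rot: [-1.213, -1.203, 1.202]
wrist_force: [-7.2, 1.6, 4.2]
grip_width: 0.0132
```

Emit:
arm_command --xyz '[[0, 0, 0], [0, 0, 0], [0, 0, 0], [0, 0, 0], [0, -20, 0], [0, -30, 0], [0, -30, 0], [0, -30, 0]]' --angular '[[0, 0, 0], [0, 0, 0], [0, 0, 0], [0, 0, 0], [0, 0, 0], [0, 0, 0], [0, 0, 0], [0, 0, 0]]' --jaw 110

```text
time_s: 35.82
ee_pos: [0.645, 0.1328, 0.2598]
eef_rot: [-1.215, -1.202, 1.201]
wrist_force: [0.2, 0.2, -0.5]
grip_width: 0.0483
```

```bash
python3 - <<'E'
from h import *
W=snap('wrist','wrist20.png')
go([.69,.24,.25],90)
E
```

```text
t 35.87 tcp [0.6482 0.1331 0.2679] toolx yaw 89.47 F [ 2.1 -0.7  6.1] w 0.0489
shift tool mm (in present axes) [107.2  18.7 -40.5]
 for yaw 90 turn tool [ 0.0141 -0.0092  0.0023] shift in target axes [106.9  17.9 -41.8]
 for yaw 270 turn tool [-0.0036  3.1323  0.0221] shift in target axes [-106.9   17.9   41.8]
 for yaw -90 turn tool [-0.0036  3.1323  0.0221] shift in target axes [-106.9   17.9   41.8]
```

View pics/wrist20.png

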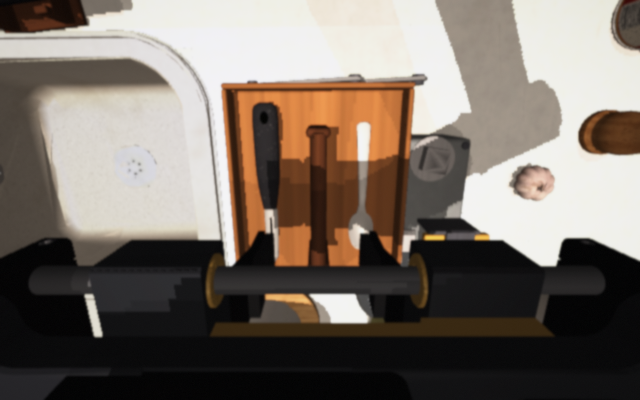

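Emit:
arm_command --xyz '[[32, 0, -12], [32, 5, -12], [32, 10, -12], [30, 10, -10], [0, 10, 0], [0, 0, 0], [0, 0, 0], [0, 0, 0]]' --angular '[[0, 0, 0], [0, 0, 0], [0, 0, 0], [0, 0, 0], [0, 0, 0], [0, 0, 0], [0, 0, 0], [0, 0, 0]]'

```text
time_s: 36.53
ee_pos: [0.6922, 0.2575, 0.2246]
eef_rot: [-1.215, -1.202, 1.2]
wrist_force: [-0.2, 0.2, 0.2]
grip_width: 0.0496
```

```bash
python3 - <<'E'
from h import *
W=snap('wrist','wrist21.png');print(pose()[0])
im=W['image'];u,v=proj(W,[.619,.261,.09]).astype(int);print(u,v)
cv2.imwrite('pics/nut.png',cv2.resize(im[v-50:v+50,u-60:u+60],(720,600),interpolation=cv2.INTER_CUBIC)[:,:,::-1]);print(v-50,u-60)
E
```

```text
[0.69232102 0.2573364  0.22511709]
319 114
64 259
```

View pics/wrist21.png

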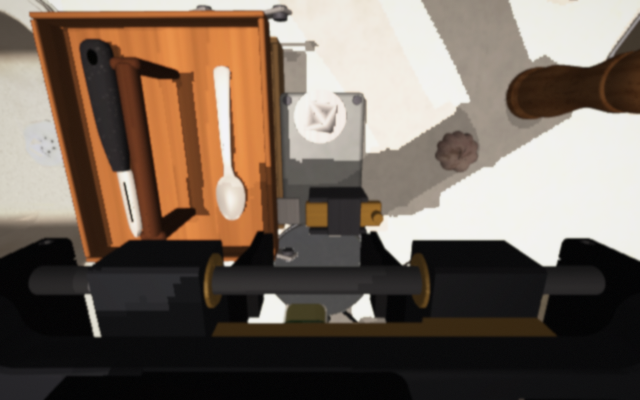

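View pics/nut.png

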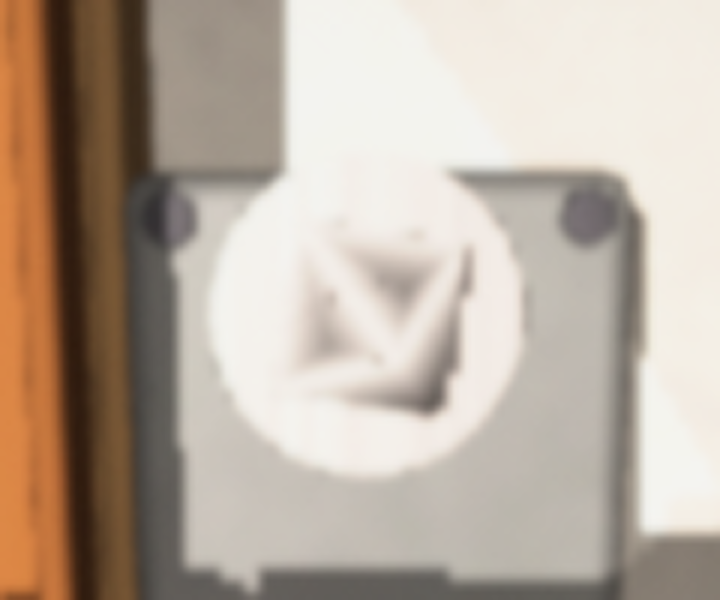

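```bash
python3 - <<'E'
from h import *
W=snap('wrist')
print('disc',onz(W,319.5,116.5,.081),'nut top',onz(W,321.2,116,.095))
for a in((310,235),(470,240),(435,405),(290,380)):print(onz(W,259+a[0]/6-.4,64+a[1]/6-.4,.095).round(4))
for a in((135,180),(630,180)):print('gearbox',onz(W,259+a[0]/6-.4,64+a[1]/6-.4,.08).round(4))
go([.46,-.15,.25],187)
E
```

```text
disc [0.62098625 0.26118009 0.081     ] nut top [0.62036719 0.26259425 0.095     ]
[0.6087 0.2528 0.095 ]
[0.6097 0.2769 0.095 ]
[0.634  0.2717 0.095 ]
[0.63   0.2494 0.095 ]
gearbox [0.5998 0.2251 0.08  ]
gearbox [0.6006 0.303  0.08  ]
t 36.63 tcp [0.6923 0.2574 0.2253] toolx yaw 89.36 F [-0.5 -0.   1.1] w 0.0495
shift tool mm (in present axes) [-409.9  -25.7  227.7]
 for yaw 187 turn tool [ 2.7000e-03 -1.7041e+00 -1.3000e-03] shift in target axes [280.2 -24.7 376. ]
 for yaw 367 turn tool [1.2000e-03 1.4375e+00 2.6000e-03] shift in target axes [-280.2  -24.7 -376. ]
 for yaw 7 turn tool [1.2000e-03 1.4375e+00 2.6000e-03] shift in target axes [-280.2  -24.7 -376. ]
```

Emit:
arm_command --xyz '[[-20, -5, 19], [-34, -5, 19.4], [-34, -5, 19.4], [-34, -5, 19.4], [-34, 0, 19.4], [-34, 0, 19.4], [-34, 0, 19.4], [-34, 0, 19.4]]' --angular '[[0, 0, 0], [0, 0, 0], [0, 0, 0], [0, 0, 0], [0, 0, 0], [0, 0, 0], [0, 0, 0], [0, 0, 0]]' --jaw 60

```text
time_s: 37.3
ee_pos: [0.5331, -0.0002, 0.2451]
eef_rot: [-1.216, -1.204, 1.199]
wrist_force: [1.0, -0.6, 0.1]
grip_width: 0.0663
```

Emit:
arm_command --xyz '[[-34, 0, 19.4], [-34, 0, 19.4], [-34, 0, 19.4], [-34, 0, 19.4], [0, 0, 0], [0, 0, 0], [0, 0, 0], [0, 0, 0]]' --angular '[[0, 0, 0], [0, 0, 0], [0, -0.12, 0], [0, -0.12, 0], [0, -0.12, 0], [0, -0.12, 0], [0, -0.12, 0], [0, -0.12, 0]]'

```text
time_s: 37.97
ee_pos: [0.4604, -0.134, 0.245]
eef_rot: [-0.792, -1.709, 1.707]
wrist_force: [-0.2, -0.3, 0.2]
grip_width: 0.0666
```

Emit:
arm_command --xyz '[[0, 0, 0], [0, 0, 0], [0, 0, 0], [0, 0, 0], [0, 0, 0], [0, 0, 0], [0, 0, 0], [0, 0, 0]]' --angular '[[0, -0.12, 0], [0, -0.12, 0], [0, -0.12, 0], [0, -0.12, 0], [0, -0.12, 0], [0, -0.12, 0], [0, -0.12, 0], [0, -0.12, 0]]'

```text
time_s: 38.63
ee_pos: [0.4606, -0.1336, 0.2449]
eef_rot: [-0.101, 2.171, -2.171]
wrist_force: [0.3, 0.6, 0.5]
grip_width: 0.0667
```

```bash
python3 - <<'E'
from h import *
W=snap('wrist','wrist22.png')
go([.444,-.195,.15],187)
E
```

```text
t 38.68 tcp [ 0.4607 -0.1335  0.2449] toolx yaw -174.3 F [-0.3  0.2 -0.2] w 0.0666
shift tool mm (in present axes) [23.  94.9 59.5]
 for yaw 187 turn tool [-0.0004 -0.0227 -0.003 ] shift in target axes [24.  94.9 59. ]
 for yaw 367 turn tool [ 4.7000e-03  3.1189e+00 -6.0000e-04] shift in target axes [-24.   94.9 -59. ]
 for yaw 7 turn tool [ 4.7000e-03  3.1189e+00 -6.0000e-04] shift in target axes [-24.   94.9 -59. ]
```

View pics/wrist22.png

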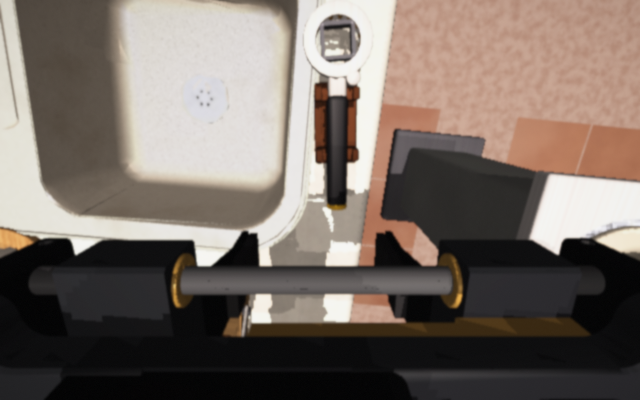

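```bash
python3 - <<'E'
from h import *
W=snap('wrist');im=W['image']
cv2.imwrite('pics/wr.png',cv2.resize(im[0:220,270:410],(382,600),interpolation=cv2.INTER_CUBIC)[:,:,::-1])
r=onz(W,338,41,.062);print('ring',r)
g=cv2.cvtColor(im,cv2.COLOR_RGB2GRAY)
hs=[]
for v in(105,115,125,135,145,170,180,190,200):
    row=g[v,310:370].astype(int);d=np.where(row<60)[0]+310;print(v,d.min(),d.max(),end=' ')
    p=onz(W,d.min()-.5,v,.062);q=onz(W,d.max()+.5,v,.062);print(((p+q)/2)[:2].round(4),np.linalg.norm(p-q).round(4))
print('end',onz(W,337,209,.055))
E
```

```text
ring [ 0.45353978 -0.27991358  0.062     ]
105 315 353 [ 0.4504 -0.2178] 0.0418
115 325 348 [ 0.4465 -0.2078] 0.0259
125 323 348 [ 0.4464 -0.1973] 0.0283
135 324 347 [ 0.4451 -0.1867] 0.0264
145 318 354 [ 0.4433 -0.1759] 0.041
170 327 345 [ 0.44   -0.1481] 0.0215
180 327 345 [ 0.4387 -0.1366] 0.0217
190 327 346 [ 0.4367 -0.125 ] 0.0231
200 328 345 [ 0.4353 -0.113 ] 0.021
end [ 0.43271104 -0.10003588  0.055     ]
```

View pics/wr.png

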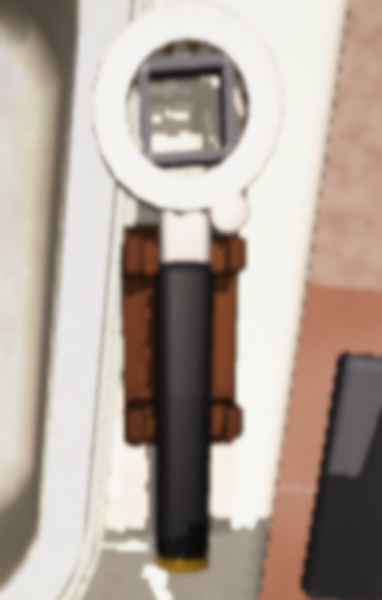

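```bash
python3 - <<'E'
from h import *
go([.443,-.191,.033],186.6)
E
```

```text
t 38.73 tcp [ 0.4607 -0.1335  0.2448] toolx yaw -174.87 F [ 0.2  0.1 -0.5] w 0.0666
shift tool mm (in present axes) [ 23.3 211.7  55.6]
 for yaw 187 turn tool [-0.0003 -0.0257 -0.0027] shift in target axes [ 24.2 211.8  55.1]
 for yaw 367 turn tool [ 4.2000e-03  3.1159e+00 -4.0000e-04] shift in target axes [-24.2 211.8 -55.1]
 for yaw 7 turn tool [ 4.2000e-03  3.1159e+00 -4.0000e-04] shift in target axes [-24.2 211.8 -55.1]
```

Emit:
arm_command --xyz '[[0, 10, 0], [8, 25, 18.4], [8, 25, 18.4], [8, 30, 18.4], [0, 30, 0], [0, 20, 0], [0, 0, 0], [0, 0, 0]]' --angular '[[0, -0.026, 0], [0, 0, 0], [0, 0, 0], [0, 0, 0], [0, 0, 0], [0, 0, 0], [0, 0, 0], [0, 0, 0]]'

```text
time_s: 39.4
ee_pos: [0.4432, -0.191, 0.1038]
eef_rot: [-0.125, 2.162, -2.163]
wrist_force: [0.4, 0.2, 1.0]
grip_width: 0.0666
```

```bash
python3 - <<'E'
from h import *
W=snap('wrist','wrist23.png')
go([.443,-.191,.033],186.6)
E
```

```text
t 39.45 tcp [ 0.4444 -0.191   0.1049] toolx yaw -173.38 F [0.1 0.  1.5] w 0.0666
shift tool mm (in present axes) [ 1.5 71.9 -0.2]
 for yaw 187 turn tool [-0.0011  0.0003 -0.002 ] shift in target axes [ 1.4 71.9 -0.1]
 for yaw 367 turn tool [-3.2000e-03 -3.1413e+00  1.7000e-03] shift in target axes [-1.4 71.9  0.1]
 for yaw 7 turn tool [-3.2000e-03 -3.1413e+00  1.7000e-03] shift in target axes [-1.4 71.9  0.1]
```

View pics/wrist23.png

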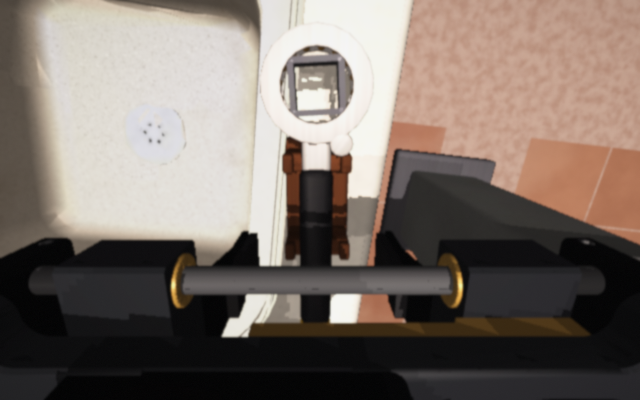

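Emit:
arm_command --xyz '[[0, 25, 0], [0, 20, 0], [0, 15, 0], [0, 8, 0], [0, 3.5, 0], [0, 0, 0], [0, 0, 0], [0, 0, 0]]' --angular '[[0, 0, 0], [0, 0, 0], [0, 0, 0], [0, 0, 0], [0, 0, 0], [0, 0, 0], [0, 0, 0], [0, 0, 0]]'

```text
time_s: 40.12
ee_pos: [0.4446, -0.1906, 0.0333]
eef_rot: [-0.123, 2.159, -2.16]
wrist_force: [0.2, -0.0, 0.1]
grip_width: 0.0666
```

Emit:
arm_command --xyz '[[0, 0, 0], [0, 0, 0], [0, 0, 0], [0, 0, 0], [0, 0, 0], [0, 0, 0], [0, 0, 0], [0, 0, 0]]' --angular '[[0, 0, 0], [0, 0, 0], [0, 0, 0], [0, 0, 0], [0, 0, 0], [0, 0, 0], [0, 0, 0], [0, 0, 0]]' --jaw 255 --squeeze 45

```text
time_s: 40.78
ee_pos: [0.4436, -0.1906, 0.032]
eef_rot: [-0.126, 2.161, -2.161]
wrist_force: [1.0, -0.9, 0.2]
grip_width: 0.0233
```

```bash
python3 - <<'E'
from h import *
W=snap('wrist');go([.443,-.191,.033],186.6)
im=W['image'];cv2.imwrite('pics/wr2.png',cv2.resize(im[60:260,216:416],(600,600),interpolation=cv2.INTER_CUBIC)[:,:,::-1])
E
```

```text
t 40.83 tcp [ 0.4435 -0.1906  0.032 ] toolx yaw -173.31 F [ 0.7  0.  -1.2] w 0.0237
shift tool mm (in present axes) [ 0.6 -1.   0.4]
 for yaw 187 turn tool [-0.      0.0016 -0.0002] shift in target axes [ 0.6 -1.   0.4]
 for yaw 367 turn tool [-3.00e-04 -3.14e+00  1.00e-04] shift in target axes [-0.6 -1.  -0.4]
 for yaw 7 turn tool [-3.00e-04 -3.14e+00  1.00e-04] shift in target axes [-0.6 -1.  -0.4]
```

View pics/wr2.png

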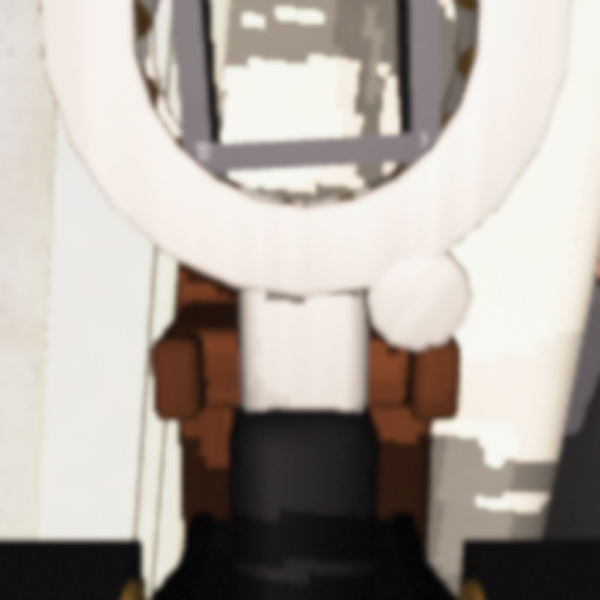

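```bash
python3 - <<'E'
from h import *
W=snap('wrist');im=W['image']
print('ringtop',onz(W,318.5,70,.062))
q,R,s=pose();p=onz(W,318.5,70,.062);print('in tool',R.T@(p-q)*1000)
cv2.imwrite('pics/wr3.png',im[:240,180:460,::-1])
T=snap('top','top24.png')
for a in((262,105),(250,105),(275,103),(262,60),(311,105),(300,130)):print(a,onz(T,*a,0).round(3))
E
```

```text
ringtop [ 0.4531242  -0.28132407  0.062     ]
in tool [  1.06527066 -29.99810464  91.2798227 ]
(262, 105) [0.826 0.407 0.   ]
(250, 105) [0.809 0.447 0.   ]
(275, 103) [0.853 0.366 0.   ]
(262, 60) [0.999 0.489 0.   ]
(311, 105) [0.899 0.241 0.   ]
(300, 130) [0.791 0.237 0.   ]
```

View pics/wr3.png

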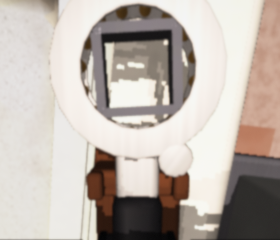

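Emit:
arm_command --xyz '[[0, -5, 0], [0, -15, 0], [0, -25, 0], [0, -30, 0], [0, -35, 0], [0, -35, 0], [0, -30, 0], [0, -5, 0]]' --angular '[[0, 0, 0], [0, 0, 0], [0, 0, 0], [0, 0, 0], [0, 0.117, 0], [0, 0.118, 0], [0, 0.118, 0], [0, 0, 0]]'

```text
time_s: 41.6
ee_pos: [0.4459, -0.1912, 0.2177]
eef_rot: [-0.263, -2.098, 2.1]
wrist_force: [1.6, 1.1, -2.1]
grip_width: 0.0234
```

Emit:
arm_command --xyz '[[0, 0, 0], [0, 0, 0]]' --angular '[[0, 0, 0], [0, 0, 0]]'

```text
time_s: 41.77
ee_pos: [0.442, -0.19, 0.2106]
eef_rot: [-0.245, -2.096, 2.094]
wrist_force: [-1.0, 0.6, -4.1]
grip_width: 0.0237
```

```bash
python3 - <<'E'
from h import *
W=snap('wrist','wrist25.png');go([.642,.351,.21],166.5)
E
```

```text
t 41.82 tcp [ 0.4417 -0.19    0.2098] toolx yaw 166.49 F [-0.5 -0.2 -3.9] w 0.0236
shift tool mm (in present axes) [-6.840e+01 -3.000e-01 -5.729e+02]
 for yaw 166 turn tool [ 0.0004 -0.0002  0.0049] shift in target axes [-6.850e+01 -2.000e-01 -5.729e+02]
 for yaw 346 turn tool [-7.7000e-03  3.1414e+00  7.0000e-04] shift in target axes [ 6.850e+01 -2.000e-01  5.729e+02]
 for yaw -14 turn tool [-7.7000e-03  3.1414e+00  7.0000e-04] shift in target axes [ 6.850e+01 -2.000e-01  5.729e+02]
```

View pics/wrist25.png

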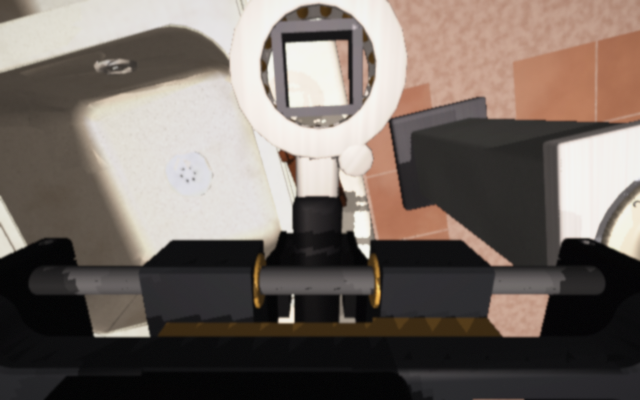

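Emit:
arm_command --xyz '[[-2.1, 0, -17.4], [-4.15, 0, -34.7], [-4.15, 0, -34.7], [-4.15, 0, -34.7], [-4.15, 0, -34.7], [-4.15, 0, -34.7], [-4.15, 0, -34.7], [-4.15, 0, -34.7]]' --angular '[[0, 0, 0], [0, 0, 0], [0, 0, 0], [0, 0, 0], [0, 0, 0], [0, 0, 0], [0, 0, 0], [0, 0, 0]]'

```text
time_s: 42.48
ee_pos: [0.5335, 0.0566, 0.2092]
eef_rot: [-0.242, -2.092, 2.097]
wrist_force: [0.3, -1.0, -3.8]
grip_width: 0.0234
```

Emit:
arm_command --xyz '[[-4.15, 0, -34.7], [-4.15, 0, -34.7], [-4.15, 0, -34.7], [-4.15, 0, -34.7], [-4.15, 0, -34.7], [-4.15, 0, -34.7], [-4.15, 0, -34.7], [-4.15, 0, -34.7]]' --angular '[[0, 0, 0], [0, 0, 0], [0, 0, 0], [0, 0, 0], [0, 0, 0], [0, 0, 0], [0, 0, 0], [0, 0, 0]]'

```text
time_s: 43.15
ee_pos: [0.6311, 0.3184, 0.2079]
eef_rot: [-0.242, -2.09, 2.099]
wrist_force: [0.6, 0.4, -2.8]
grip_width: 0.0238
```

Emit:
arm_command --xyz '[[-4.15, 0, -34.7], [0, 10, 0], [0, 10, 0], [0, 10, 0], [0, 0, 0], [0, 0, 0], [0, 0, 0], [0, 0, 0]]' --angular '[[0, 0, 0], [0, 0, 0], [0, 0, 0], [0, 0, 0], [0, 0, 0], [0, 0, 0], [0, 0, 0], [0, 0, 0]]'

```text
time_s: 43.82
ee_pos: [0.6445, 0.3495, 0.1834]
eef_rot: [-0.251, -2.098, 2.095]
wrist_force: [0.6, 0.0, -3.2]
grip_width: 0.0233
```

```bash
python3 - <<'E'
from h import *
W=snap('wrist','wrist26.png');go([.642,.351,.13],165.5)
print(proj(W,[.6205,.262,.107]),proj(W,[.6205,.262,.095]))
E
```

```text
t 43.87 tcp [0.6445 0.3497 0.1834] toolx yaw 166.43 F [ 0.9  0.2 -3.4] w 0.0235
shift tool mm (in present axes) [ 2.8 53.4 -0.6]
 for yaw 166 turn tool [ 0.0016  0.0162 -0.0013] shift in target axes [ 2.7 53.4 -0.6]
 for yaw 346 turn tool [-2.1000e-03 -3.1254e+00 -2.5000e-03] shift in target axes [-2.7 53.4  0.6]
 for yaw -15 turn tool [-2.1000e-03 -3.1254e+00 -2.5000e-03] shift in target axes [-2.7 53.4  0.6]
[320.07955717  90.1297791 ] [319.91489045  91.20332114]
```

View pics/wrist26.png

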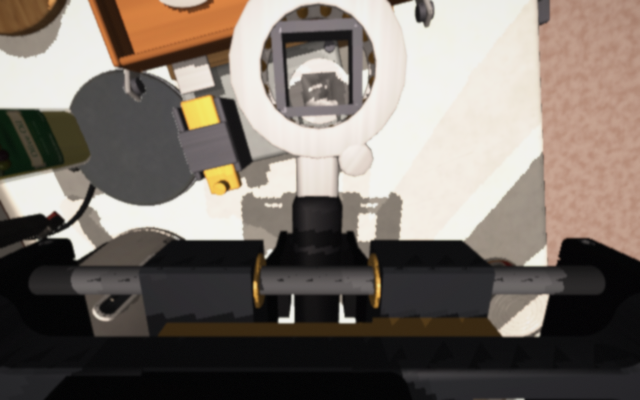

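```bash
python3 - <<'E'
from h import *
W=snap('wrist');im=W['image']
cv2.imwrite('pics/n2.png',cv2.resize(im[0:160,220:420],(750,600),interpolation=cv2.INTER_CUBIC)[:,:,::-1])
E
```

```text
(no output)
```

View pics/n2.png

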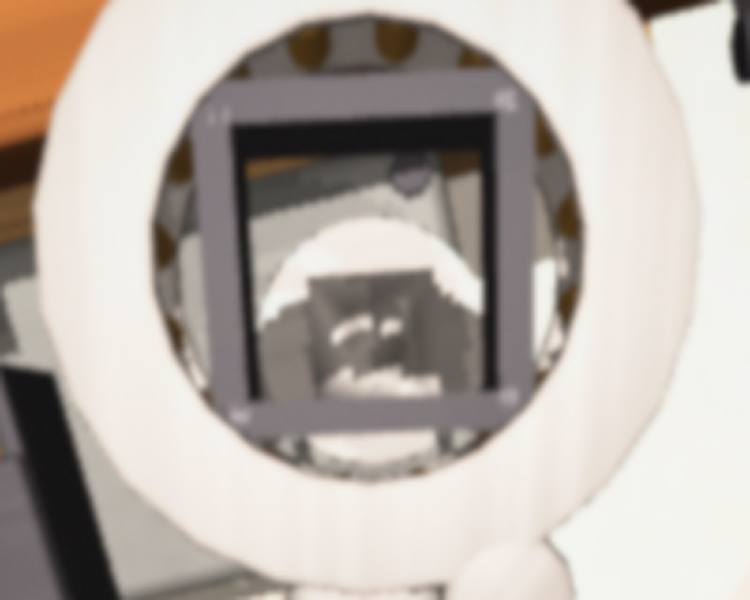

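```bash
python3 - <<'E'
from h import *
W=snap('wrist');q,R,s=pose()
r=onz(W,318.2,68.0,q[2]+.030);print('ring',r,'in tool',R.T@(r-q)*1000)
print('disc',onz(W,318.4,89,.081)); print('nut top face corners mid z95',onz(W,220+373/3.75,(275+395)/2/3.75,.095))
d=np.array([.6203,.262,0])-r;d[2]=0;print(R.T@d*1000,q)
E
```

```text
ring [0.62189792 0.26048779 0.21320383] in tool [  0.8153379  -30.12774523  92.14741556]
disc [0.62086342 0.25958329 0.081     ]
nut top face corners mid z95 [0.6204189  0.26091502 0.095     ]
[ 1.90788874e+00 -4.68649603e-04 -1.09549836e+00] [0.64433144 0.34990942 0.18320383]
```

Emit:
arm_command --xyz '[[1.6, 20, -0.8], [0, 25, 0], [0, 20, 0], [0, 13, 0], [0, 5, 0], [0, 0, 0], [0, 0, 0], [0, 0, 0]]' --angular '[[0, 0, 0], [0, 0, 0], [0, 0, 0], [0, 0, 0], [0, 0, 0], [0, 0, 0], [0, 0, 0], [0, 0, 0]]'

```text
time_s: 44.63
ee_pos: [0.6438, 0.3519, 0.1011]
eef_rot: [-0.252, -2.1, 2.095]
wrist_force: [0.5, -0.3, -2.9]
grip_width: 0.0234
```

```bash
python3 - <<'E'
from h import *
W=snap('wrist');im=W['image'];go([.6425,.35,.07],165.5)
q,R,s=pose();r=onz(W,318.2,68.0,q[2]+.030);print('ring',r)
cv2.imwrite('pics/n3.png',cv2.resize(im[0:160,220:420],(750,600),interpolation=cv2.INTER_CUBIC)[:,:,::-1])
E
```

```text
t 44.68 tcp [0.6437 0.3519 0.1011] toolx yaw 166.48 F [-0.3 -0.2 -2.7] w 0.0235
shift tool mm (in present axes) [ 0.8 31.1  2.2]
 for yaw 166 turn tool [ 0.0026  0.0171 -0.0024] shift in target axes [ 0.7 31.1  2.2]
 for yaw 346 turn tool [-0.0038 -3.1245 -0.0041] shift in target axes [-0.7 31.1 -2.2]
 for yaw -15 turn tool [-0.0038 -3.1245 -0.0041] shift in target axes [-0.7 31.1 -2.2]
ring [0.62130975 0.26256642 0.13110841]
```

View pics/n3.png

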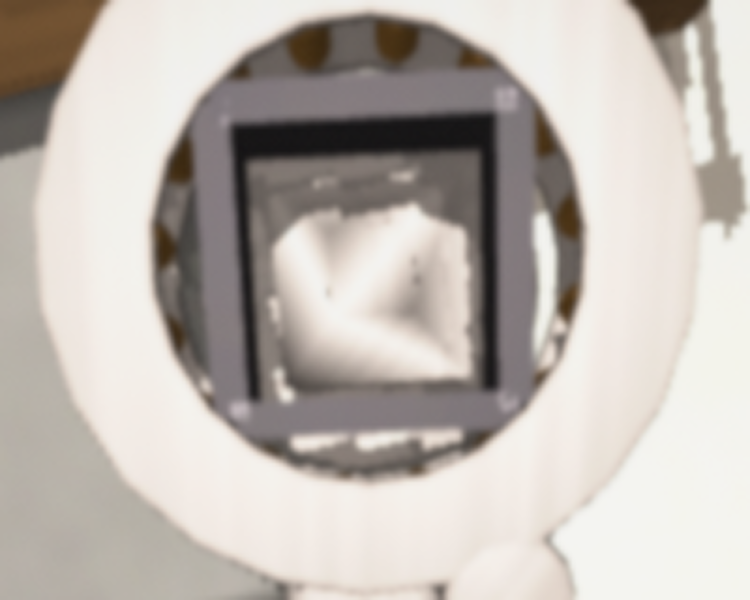

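```bash
python3 - <<'E'
from h import *
W=snap('wrist');q,R,s=pose();r=onz(W,318.2,68.0,q[2]+.030);n=onz(W,318.9,79.3,.095)
print(r,n,R.T@np.append((n-r)[:2],0)*1000, q)
E
```

```text
[0.62118386 0.26251909 0.13088317] [0.62089387 0.26340241 0.095     ] [ 0.48857745  0.00087129 -0.79097248] [0.64350363 0.35181384 0.10088317]
```

Emit:
arm_command --xyz '[[0.4, 4, -0.3], [0, 4, 0], [0, 4, 0], [0, 4, 0], [0, 0, 0]]' --angular '[[0, 0, 0], [0, 0, 0], [0, 0, 0], [0, 0, 0], [0, 0, 0]]'

```text
time_s: 45.15
ee_pos: [0.6421, 0.3513, 0.0816]
eef_rot: [-0.247, -2.094, 2.097]
wrist_force: [0.6, -0.2, -4.2]
grip_width: 0.0236
```

Emit:
arm_command --xyz '[[0, 3, 0], [0, 3, 0], [0, 0, 0]]' --angular '[[0, 0, 0], [0, 0, 0], [0, 0, 0]]'

```text
time_s: 45.4
ee_pos: [0.6422, 0.3513, 0.0762]
eef_rot: [-0.248, -2.095, 2.097]
wrist_force: [0.5, -1.1, -3.4]
grip_width: 0.0235
```

Emit:
arm_command --xyz '[[0, 3, 0], [0, 2, 0], [0, 1, 0], [0, 0, 0], [0, 0, 0]]' --angular '[[0, 0, 0], [0, 0, 0], [0, 0, 0], [0, 0, 0], [0, 0, 0]]'

```text
time_s: 45.82
ee_pos: [0.6423, 0.3514, 0.0709]
eef_rot: [-0.248, -2.095, 2.096]
wrist_force: [-0.7, -2.0, -2.5]
grip_width: 0.0237
```

```bash
python3 - <<'E'
from h import *
W=snap('wrist');im=W['image'];go([.6425,.35,.07],165.5)
cv2.imwrite('pics/n4.png',cv2.resize(im[0:160,220:420],(750,600),interpolation=cv2.INTER_CUBIC)[:,:,::-1])
E
```

```text
t 45.87 tcp [0.6423 0.3514 0.0709] toolx yaw 166.45 F [-0.8 -2.2 -2.2] w 0.0233
shift tool mm (in present axes) [-0.6  0.9  1.3]
 for yaw 166 turn tool [-0.0005  0.0166  0.0004] shift in target axes [-0.6  0.9  1.3]
 for yaw 346 turn tool [ 6.0000e-04 -3.1249e+00  8.0000e-04] shift in target axes [ 0.6  0.9 -1.3]
 for yaw -15 turn tool [ 6.0000e-04 -3.1249e+00  8.0000e-04] shift in target axes [ 0.6  0.9 -1.3]
```

View pics/n4.png

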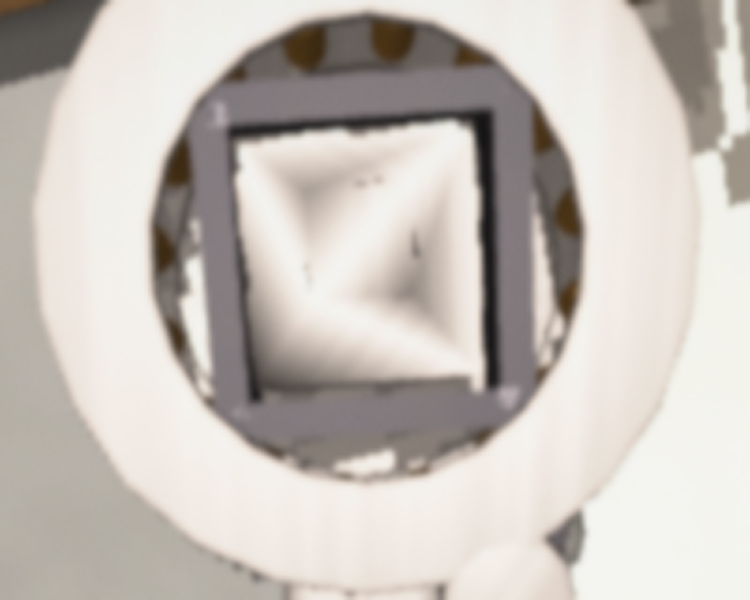

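Emit:
arm_command --xyz '[[4.6, 0.5, 0.1], [9.2, 0, 0.46], [9.2, 0, 0.46], [9.2, 0, 0.46], [0, 0, 0]]' --angular '[[0, -0.05, 0], [0, -0.1, 0], [0, -0.1, 0], [0, -0.1, 0], [0, 0, 0]]'

```text
time_s: 46.28
ee_pos: [0.6098, 0.3536, 0.071]
eef_rot: [-0.126, 2.161, -2.161]
wrist_force: [2.5, -2.9, -2.9]
grip_width: 0.0233
```

```bash
cat >> h.py <<'E'
def st(nut=(.6205,.262)):
    q,R,s=pose();h=np.degrees(np.arctan2(R[1,0],R[0,0]))-90
    c=R.T@(np.array([nut[0],nut[1],q[2]])-q)*1000
    print('t',round(s['time_s'],2),'handle',round(h%360,2),'tcp',q.round(4),'nut in tool',c.round(1),'F',s['wrist_force'].round(1),'M',s['ft_torque'].round(2),'w',round(s['grip_width'],4),'tilt',np.degrees(R[2,[0,2]]).round(2))
def ncrop(W,f):
    im=W['image'];cv2.imwrite('pics/'+f,cv2.resize(im[0:160,220:420],(600,480),interpolation=cv2.INTER_CUBIC)[:,:,::-1])
E
python3 - <<'E'
from h import *
W=snap('wrist');st();ncrop(W,'n5.png')
E
```

```text
t 46.33 handle 96.44 tcp [0.6104 0.3536 0.071 ] nut in tool [ 0.2  0.  92.1] F [ 1.  -2.2 -3.9] M [-0.56 -0.08  0.05] w 0.0238 tilt [-0.04  0.  ]
```

View pics/n5.png

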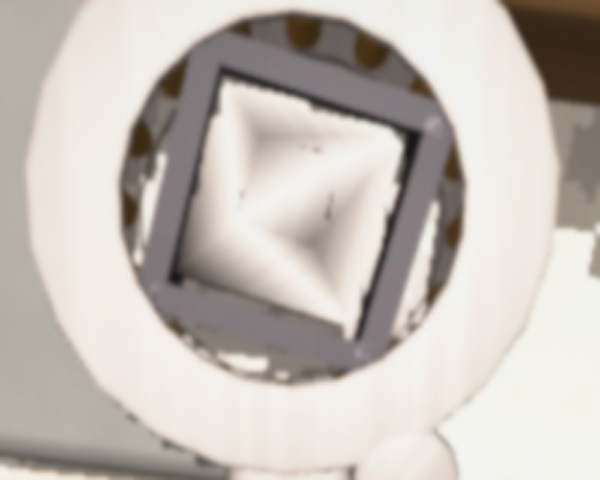

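Emit:
arm_command --xyz '[[10.74, 0, 0.63], [10.74, 0, 0.63], [10.74, 0, 0.63], [10.74, 0, 0.63], [10.74, 0, 0.63], [10.74, 0, 0.63], [10.74, 0, 0.63], [10.74, 0, 0.63]]' --angular '[[0, -0.117, 0], [0, -0.117, 0], [0, -0.117, 0], [0, -0.117, 0], [0, -0.117, 0], [0, -0.117, 0], [0, -0.117, 0], [0, -0.117, 0]]'

```text
time_s: 47.0
ee_pos: [0.5411, 0.3082, 0.0708]
eef_rot: [-0.916, 1.581, -1.579]
wrist_force: [0.8, -1.4, -3.5]
grip_width: 0.0236
```

```bash
python3 - <<'E'
from h import *
W=snap('wrist','w27.png');st();ncrop(W,'n6.png');snap('side','s27.png')
E
```

```text
t 47.05 handle 150.49 tcp [0.5404 0.3068 0.0709] nut in tool [-0.5 -0.  91.8] F [-0.3 -1.  -3.1] M [-0.15  0.04  0.07] w 0.0233 tilt [-0.03 -0.02]
```

View pics/w27.png

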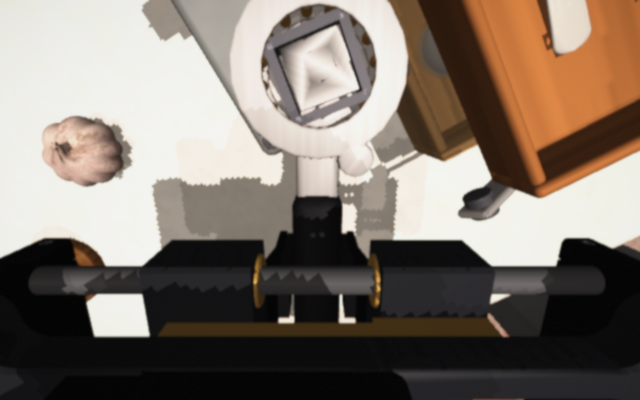

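View pics/s27.png

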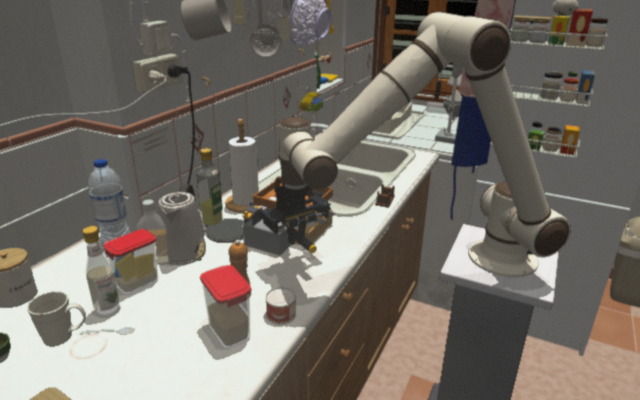

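Emit:
arm_command --xyz '[[-9.2, 0, 0.46], [-9.2, 0, 0.46], [-9.2, 0, 0.46], [-9.2, 0, 0.46], [-9.2, 0, 0.46], [-9.2, 0, 0.46], [-9.2, 0, 0.46], [-9.2, 0, 0.46]]' --angular '[[0, 0.1, 0], [0, 0.1, 0], [0, 0.1, 0], [0, 0.1, 0], [0, 0.1, 0], [0, 0.1, 0], [0, 0.1, 0], [0, 0.1, 0]]'

```text
time_s: 47.77
ee_pos: [0.5993, 0.3506, 0.0706]
eef_rot: [-0.253, 2.092, -2.097]
wrist_force: [0.8, -5.8, -2.4]
grip_width: 0.0235
```

```bash
python3 - <<'E'
from h import *
W=snap('wrist','w28.png');st();ncrop(W,'n7.png')
E
```

```text
t 47.82 handle 103.45 tcp [0.6006 0.3509 0.0704] nut in tool [ 1.3  0.2 91.1] F [-0.2 -4.9  0.1] M [-1.33  0.36 -0.2 ] w 0.0236 tilt [0.03 0.13]
```

View pics/w28.png

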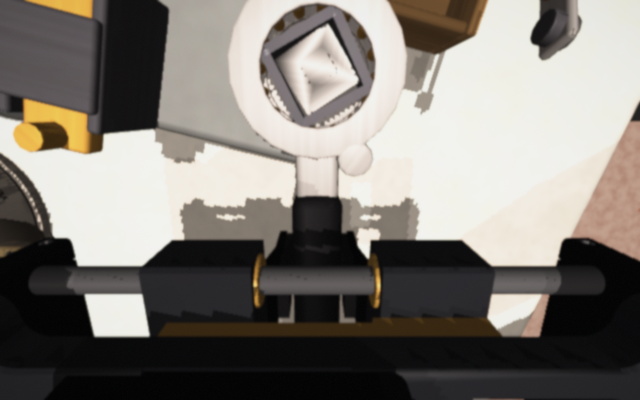

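Emit:
arm_command --xyz '[[-9.2, 0, 0.46], [-9.2, 0, 0.46], [-9.2, 0, 0.46], [-9.2, 0, 0.46], [-9.2, 0, 0.46], [-9.2, 0, 0.46], [-9.2, 0, 0.46], [0, 0, 0]]' --angular '[[0, 0.1, 0], [0, 0.1, 0], [0, 0.1, 0], [0, 0.1, 0], [0, 0.1, 0], [0, 0.1, 0], [0, 0.1, 0], [0, 0, 0]]'

```text
time_s: 48.48
ee_pos: [0.662, 0.3435, 0.07]
eef_rot: [-0.458, -1.963, 1.968]
wrist_force: [-2.8, -2.4, -1.6]
grip_width: 0.0236
```

```bash
python3 - <<'E'
from h import *
W=snap('wrist','w29.png');st()
E
```

```text
t 48.53 handle 63.97 tcp [0.6614 0.3439 0.07  ] nut in tool [ 0.8  0.3 91.5] F [-1.2 -4.9 -2. ] M [-1.49  0.4   0.14] w 0.0235 tilt [0.06 0.16]
```

View pics/w29.png

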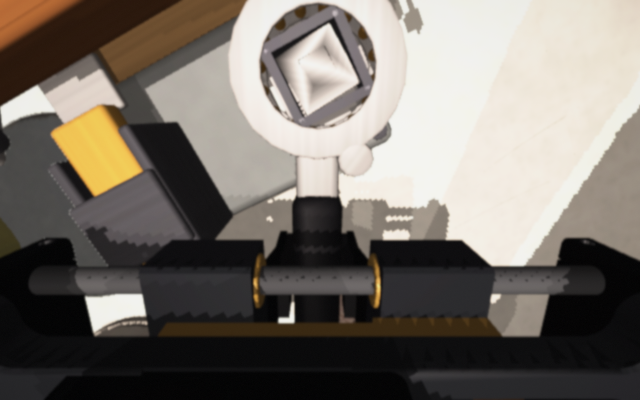

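Emit:
arm_command --xyz '[[10.65, 0, 0.62], [10.65, 0, 0.62], [10.65, 0, 0.62], [10.65, 0, 0.62], [10.65, 0, 0.62], [10.65, 0, 0.62], [10.65, 0, 0.62], [10.65, 0, 0.62]]' --angular '[[0, -0.116, 0], [0, -0.116, 0], [0, -0.116, 0], [0, -0.116, 0], [0, -0.116, 0], [0, -0.116, 0], [0, -0.116, 0], [0, -0.116, 0]]'

```text
time_s: 49.2
ee_pos: [0.5789, 0.3438, 0.0704]
eef_rot: [-0.479, 1.951, -1.952]
wrist_force: [3.1, -5.2, -3.4]
grip_width: 0.0232
```

Emit:
arm_command --xyz '[[10.65, 0, 0.62], [10.65, 0, 0.62], [10.65, 0, 0.62], [10.65, 0, 0.62], [10.65, 0, 0.62], [0, 0, 0], [0, 0, 0]]' --angular '[[0, -0.116, 0], [0, -0.116, 0], [0, -0.116, 0], [0, -0.116, 0], [0, -0.116, 0], [0, 0, 0], [0, 0, 0]]'

```text
time_s: 49.78
ee_pos: [0.5409, 0.3082, 0.071]
eef_rot: [-0.918, 1.579, -1.577]
wrist_force: [-0.2, -1.5, -3.0]
grip_width: 0.0237
```

```bash
python3 - <<'E'
from h import *
W=snap('wrist','w30.png');st();ncrop(W,'n8.png')
E
```

```text
t 49.83 handle 150.45 tcp [0.5409 0.3081 0.0709] nut in tool [ 0.9 -0.  92. ] F [ 0.3 -1.4 -2.7] M [-0.6   0.26 -0.11] w 0.0235 tilt [-0.05 -0.01]
```

View pics/n8.png

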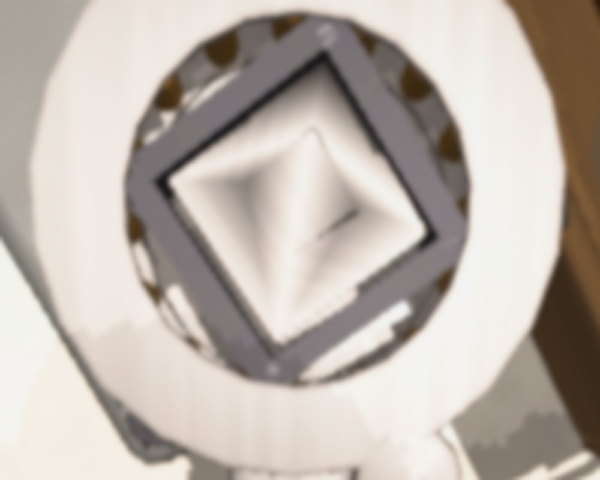

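Seated still; the nut stayed while the wrench ratcheted back. Second stroke.

Emit:
arm_command --xyz '[[-9.2, 0.2, 0.46], [-9.2, 0, 0.46], [-9.2, 0, 0.46], [-9.2, 0, 0.46], [-9.2, 0, 0.46], [-9.2, 0, 0.46], [-9.2, 0, 0.46], [-9.2, 0, 0.46]]' --angular '[[0, 0.1, 0], [0, 0.1, 0], [0, 0.1, 0], [0, 0.1, 0], [0, 0.1, 0], [0, 0.1, 0], [0, 0.1, 0], [0, 0.1, 0]]'

```text
time_s: 50.5
ee_pos: [0.5982, 0.3504, 0.07]
eef_rot: [-0.266, 2.085, -2.091]
wrist_force: [0.5, -7.1, -2.6]
grip_width: 0.0237
```

Emit:
arm_command --xyz '[[-9.2, 0, 0.46], [-9.2, 0, 0.46], [-9.2, 0, 0.46], [-9.2, 0, 0.46], [-9.2, 0, 0.46], [-9.2, 0, 0.46], [-9.2, 0, 0.46], [0, 0, 0]]' --angular '[[0, 0.1, 0], [0, 0.1, 0], [0, 0.1, 0], [0, 0.1, 0], [0, 0.1, 0], [0, 0.1, 0], [0, 0.1, 0], [0, 0, 0]]'

```text
time_s: 51.17
ee_pos: [0.6612, 0.3439, 0.0695]
eef_rot: [-0.448, -1.969, 1.975]
wrist_force: [-2.0, -4.1, -1.2]
grip_width: 0.0236
```

```bash
python3 - <<'E'
from h import *
W=snap('wrist','w31.png');st();ncrop(W,'n9.png')
E
```

```text
t 51.22 handle 64.54 tcp [0.6606 0.3443 0.0695] nut in tool [ 0.8  0.3 91.5] F [-1.  -4.6 -1.3] M [-1.58  0.41  0.17] w 0.0236 tilt [0.06 0.2 ]
```

View pics/w31.png

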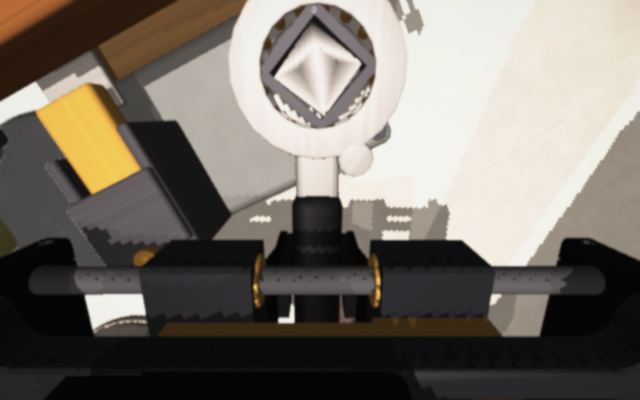

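Emit:
arm_command --xyz '[[10.65, 0, 0.62], [10.65, 0, 0.62], [10.65, 0, 0.62], [10.65, 0, 0.62], [10.65, 0, 0.62], [10.65, 0, 0.62], [10.65, 0, 0.62], [10.65, 0, 0.62]]' --angular '[[0, -0.116, 0], [0, -0.116, 0], [0, -0.116, 0], [0, -0.116, 0], [0, -0.116, 0], [0, -0.116, 0], [0, -0.116, 0], [0, -0.116, 0]]'

```text
time_s: 51.88
ee_pos: [0.5783, 0.3437, 0.0701]
eef_rot: [-0.488, 1.945, -1.947]
wrist_force: [4.2, -5.4, -4.5]
grip_width: 0.0235
```

Emit:
arm_command --xyz '[[10.65, 0, 0.62], [10.65, 0, 0.62], [10.65, 0, 0.62], [10.65, 0, 0.62], [10.65, 0, 0.62], [0, 0, 0], [0, 0, 0]]' --angular '[[0, -0.116, 0], [0, -0.116, 0], [0, -0.116, 0], [0, -0.116, 0], [0, -0.116, 0], [0, 0, 0], [0, 0, 0]]'

```text
time_s: 52.47
ee_pos: [0.5406, 0.3073, 0.0706]
eef_rot: [-0.924, 1.572, -1.571]
wrist_force: [0.5, -2.1, -4.0]
grip_width: 0.0232
```

```bash
python3 - <<'E'
from h import *
W=snap('wrist','w32.png');st();ncrop(W,'n10.png')
E
```

```text
t 52.52 handle 150.96 tcp [0.5406 0.3074 0.0705] nut in tool [ 0.9 -0.  91.8] F [ 0.  -3.3 -4.1] M [-0.92  0.11 -0.21] w 0.0236 tilt [-0.02 -0.  ]
```

View pics/n10.png

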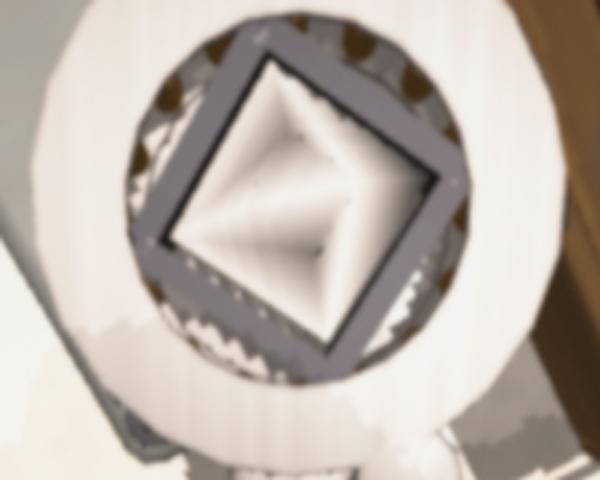

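Emit:
arm_command --xyz '[[-9.2, 0.2, 0.46], [-9.2, 0, 0.46], [-9.2, 0, 0.46], [-9.2, 0, 0.46], [-9.2, 0, 0.46], [-9.2, 0, 0.46], [-9.2, 0, 0.46], [-9.2, 0, 0.46]]' --angular '[[0, 0.1, 0], [0, 0.1, 0], [0, 0.1, 0], [0, 0.1, 0], [0, 0.1, 0], [0, 0.1, 0], [0, 0.1, 0], [0, 0.1, 0]]'

```text
time_s: 53.18
ee_pos: [0.5975, 0.3502, 0.0697]
eef_rot: [-0.275, 2.08, -2.087]
wrist_force: [1.1, -7.4, -1.2]
grip_width: 0.0237
```

Emit:
arm_command --xyz '[[-9.2, 0, 0.46], [-9.2, 0, 0.46], [-9.2, 0, 0.46], [-9.2, 0, 0.46], [0, 0, 0]]' --angular '[[0, 0.1, 0], [0, 0.1, 0], [0, 0.1, 0], [0, 0.1, 0], [0, 0, 0]]'

```text
time_s: 53.6
ee_pos: [0.6342, 0.3522, 0.0692]
eef_rot: [-0.148, -2.144, 2.152]
wrist_force: [-0.8, -5.1, -1.4]
grip_width: 0.0238
```

Emit:
arm_command --xyz '[[-9.2, 0, 0.46], [-9.2, 0, 0.46], [0, 0, 0]]' --angular '[[0, 0.1, 0], [0, 0.1, 0], [0, 0, 0]]'

```text
time_s: 53.85
ee_pos: [0.6519, 0.3478, 0.0691]
eef_rot: [-0.347, -2.032, 2.04]
wrist_force: [-2.5, -4.4, -1.8]
grip_width: 0.0235
```

Emit:
arm_command --xyz '[[-9.2, 0, 0.46], [0, 0, 0]]' --angular '[[0, 0.1, 0], [0, 0, 0]]'

```text
time_s: 54.02
ee_pos: [0.6603, 0.3444, 0.0693]
eef_rot: [-0.439, -1.974, 1.981]
wrist_force: [-2.5, -3.6, -1.2]
grip_width: 0.0233
```

```bash
python3 - <<'E'
from h import *
W=snap('wrist','w33.png');st();ncrop(W,'n11.png')
E
```

```text
t 54.07 handle 65.01 tcp [0.6599 0.3446 0.0693] nut in tool [ 0.8  0.4 91.5] F [-1.3 -5.1 -1.5] M [-1.61  0.49  0.17] w 0.0234 tilt [0.07 0.24]
```

View pics/w33.png

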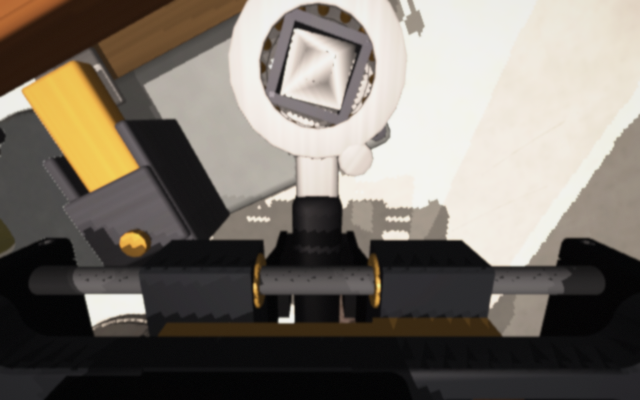

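Emit:
arm_command --xyz '[[10.65, 0, 0.62], [10.65, 0, 0.62], [10.65, 0, 0.62], [10.65, 0, 0.62], [10.65, 0, 0.62], [10.65, 0, 0.62], [10.65, 0, 0.62], [10.65, 0, 0.62]]' --angular '[[0, -0.116, 0], [0, -0.116, 0], [0, -0.116, 0], [0, -0.116, 0], [0, -0.116, 0], [0, -0.116, 0], [0, -0.116, 0], [0, -0.116, 0]]'

```text
time_s: 54.73
ee_pos: [0.5775, 0.3435, 0.0696]
eef_rot: [-0.495, 1.941, -1.943]
wrist_force: [2.7, -4.7, -3.7]
grip_width: 0.0236
```

Emit:
arm_command --xyz '[[10.65, 0, 0.62], [10.65, 0, 0.62], [0, 0, 0], [0, 0, 0]]' --angular '[[0, -0.116, 0], [0, -0.116, 0], [0, 0, 0], [0, 0, 0]]'

```text
time_s: 55.07
ee_pos: [0.5606, 0.3318, 0.0703]
eef_rot: [-0.68, 1.8, -1.8]
wrist_force: [0.8, -1.7, -4.1]
grip_width: 0.0239
```

```bash
python3 - <<'E'
from h import *
W=snap('wrist');st();ncrop(W,'n12.png')
E
```

```text
t 55.12 handle 131.44 tcp [0.5606 0.3318 0.0702] nut in tool [ 1.4 -0.  92. ] F [ 0.4 -2.3 -3.8] M [-0.7  -0.02 -0.13] w 0.0235 tilt [-0.02 -0.  ]
```

View pics/n12.png

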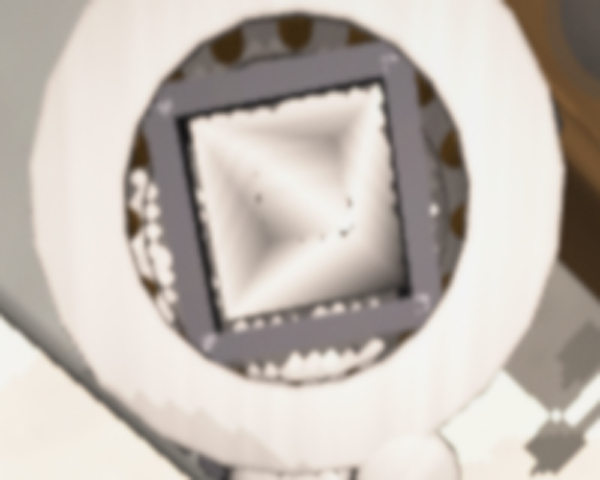

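Emit:
arm_command --xyz '[[-9.2, 0, 0.46], [-9.2, 0, 0.46], [-9.2, 0, 0.46], [-9.2, 0, 0.46], [-9.2, 0, 0.46], [0, 0, 0]]' --angular '[[0, 0.1, 0], [0, 0.1, 0], [0, 0.1, 0], [0, 0.1, 0], [0, 0.1, 0], [0, 0, 0]]'

```text
time_s: 55.62
ee_pos: [0.6016, 0.3511, 0.0693]
eef_rot: [-0.235, 2.104, -2.11]
wrist_force: [-0.7, -5.5, -2.2]
grip_width: 0.0238
```

```bash
python3 - <<'E'
from h import *
W=snap('wrist');st();ncrop(W,'n13.png')
E
```

```text
t 55.67 handle 102.73 tcp [0.6012 0.3511 0.0693] nut in tool [ 0.8  0.2 91.1] F [-0.5 -5.3 -1.7] M [-1.67  0.05 -0.04] w 0.0236 tilt [0.18 0.15]
```

View pics/n13.png

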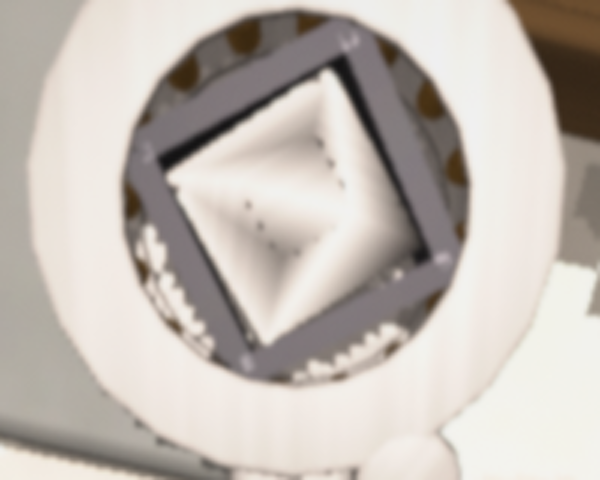

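Emit:
arm_command --xyz '[[-4.6, 0, 0.12], [-4.6, 0, 0.12], [-4.6, 0, 0.12], [-4.6, 0, 0.12], [0, 0, 0]]' --angular '[[0, 0.05, 0], [0, 0.05, 0], [0, 0.05, 0], [0, 0.05, 0], [0, 0, 0]]'

```text
time_s: 56.08
ee_pos: [0.6193, 0.3532, 0.0693]
eef_rot: [-0.027, 2.208, -2.216]
wrist_force: [-0.4, -5.4, -2.1]
grip_width: 0.0233
```

```bash
python3 - <<'E'
from h import *
st()
E
```

```text
t 56.08 handle 91.23 tcp [0.6193 0.3532 0.0693] nut in tool [ 0.8  0.3 91.2] F [-0.4 -5.4 -2.1] M [-1.61  0.27  0.05] w 0.0233 tilt [0.15 0.19]
```

Emit:
arm_command --xyz '[[-4.6, 0, 0.12], [-4.6, 0, 0.12], [0, 0, 0]]' --angular '[[0, 0.05, 0], [0, 0.05, 0], [0, 0, 0]]'

```text
time_s: 56.33
ee_pos: [0.6281, 0.3529, 0.0692]
eef_rot: [-0.081, -2.176, 2.184]
wrist_force: [-1.3, -4.7, -2.6]
grip_width: 0.0237
```

```bash
python3 - <<'E'
from h import *
W=snap('wrist','w34.png');st();ncrop(W,'n14.png')
E
```

```text
t 56.38 handle 85.64 tcp [0.6279 0.3529 0.0693] nut in tool [ 0.5  0.4 91.2] F [-1.6 -5.1 -1.4] M [-1.66  0.44  0.31] w 0.0235 tilt [0.17 0.23]
```

View pics/n14.png

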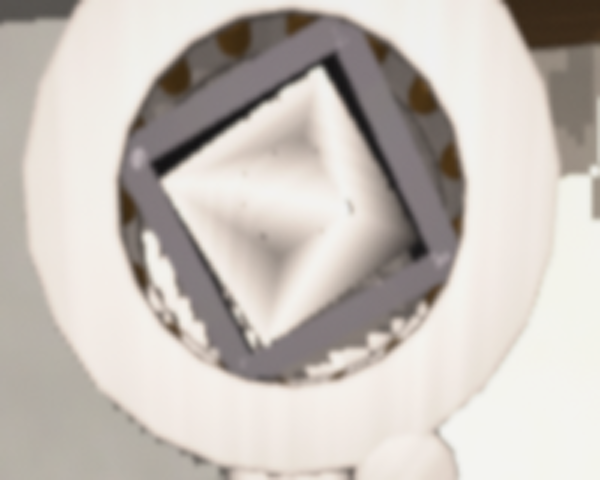

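View pics/w34.png

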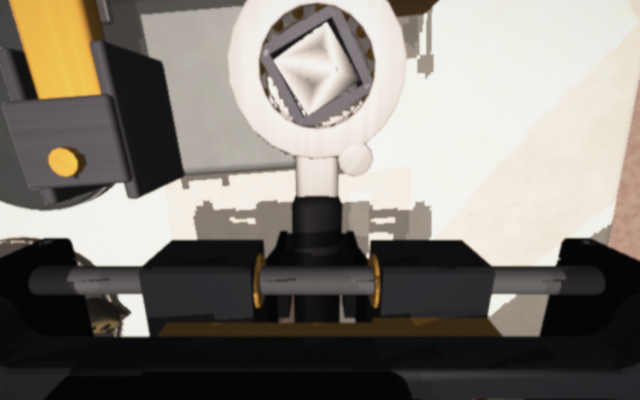

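Emit:
arm_command --xyz '[[-2.8, 0, 0.04], [-2.8, 0, 0.04], [0, 0, 0]]' --angular '[[0, 0.03, 0], [0, 0.03, 0], [0, 0, 0]]'

```text
time_s: 56.63
ee_pos: [0.6327, 0.3524, 0.0691]
eef_rot: [-0.141, -2.144, 2.154]
wrist_force: [-3.7, -4.5, -1.1]
grip_width: 0.0236
```

```bash
python3 - <<'E'
from h import *
st()
E
```

```text
t 56.63 handle 82.24 tcp [0.6327 0.3524 0.0691] nut in tool [-0.1  0.4 91.2] F [-3.7 -4.5 -1.1] M [-1.54  0.97  0.52] w 0.0236 tilt [0.23 0.28]
```

Emit:
arm_command --xyz '[[-2.8, 0, 0.04], [-1.9, 0, 0.02], [0, 0, 0], [0, 0, 0]]' --angular '[[0, 0.03, 0], [0, 0.02, 0], [0, 0, 0], [0, 0, 0]]'

```text
time_s: 56.97
ee_pos: [0.6368, 0.3516, 0.0692]
eef_rot: [-0.19, -2.117, 2.129]
wrist_force: [-4.2, -4.8, -0.6]
grip_width: 0.0236
```

```bash
python3 - <<'E'
from h import *
W=snap('wrist');st();ncrop(W,'n15.png')
E
```

```text
t 57.02 handle 79.48 tcp [0.6367 0.3517 0.0692] nut in tool [-0.4  0.5 91.1] F [-5.1 -4.6 -1.2] M [-1.45  1.34  0.64] w 0.0236 tilt [0.25 0.33]
```

View pics/n15.png

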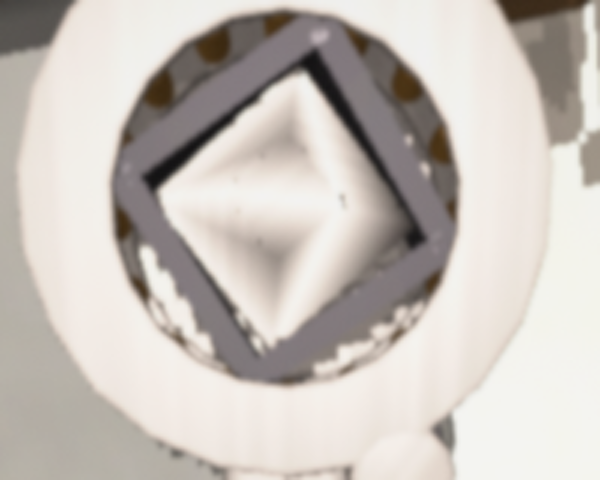

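Emit:
arm_command --xyz '[[4.6, 0, 0.12], [4.6, 0, 0.12], [0, 0, 0], [0, -3, 0], [0, -5, 0], [0, -8, 0], [0, 0, 0]]' --angular '[[0, -0.05, 0], [0, -0.05, 0], [0, 0, 0], [0, 0, 0], [0, 0, 0], [0, 0, 0], [0, 0, 0]]'

```text
time_s: 57.6
ee_pos: [0.6275, 0.3524, 0.0847]
eef_rot: [-0.087, -2.17, 2.179]
wrist_force: [-3.2, -5.5, -9.6]
grip_width: 0.0236
```

```bash
python3 - <<'E'
from h import *
st()
E
```

```text
t 57.6 handle 85.06 tcp [0.6275 0.3524 0.0847] nut in tool [-0.8  0.4 90.6] F [-3.2 -5.5 -9.6] M [-1.36  0.79  0.22] w 0.0236 tilt [0.33 0.27]
```

Emit:
arm_command --xyz '[[0, -5, 0], [0, -8, 0], [0, -15, 0], [0, -25, 0], [0, -30, 0], [0, -15, 0], [0, 0, 0], [0, 0, 0]]' --angular '[[0, 0, 0], [0, 0, 0], [0, 0, 0], [0, 0, 0], [0, 0, 0], [0, 0, 0], [0, 0, 0], [0, 0, 0]]'

```text
time_s: 58.27
ee_pos: [0.6301, 0.3557, 0.1863]
eef_rot: [-0.096, -2.185, 2.175]
wrist_force: [-1.0, -1.0, -4.5]
grip_width: 0.0237
```

```bash
python3 - <<'E'
from h import *
W=snap('wrist','w35.png');st();snap('side','s35.png')
E
```

```text
t 58.32 handle 85.15 tcp [0.6291 0.3549 0.184 ] nut in tool [ 0.7 -0.2 93.3] F [ 0.6  0.3 -4.6] M [-0.01  0.18  0.02] w 0.0239 tilt [ 0.01 -0.1 ]
```

View pics/w35.png

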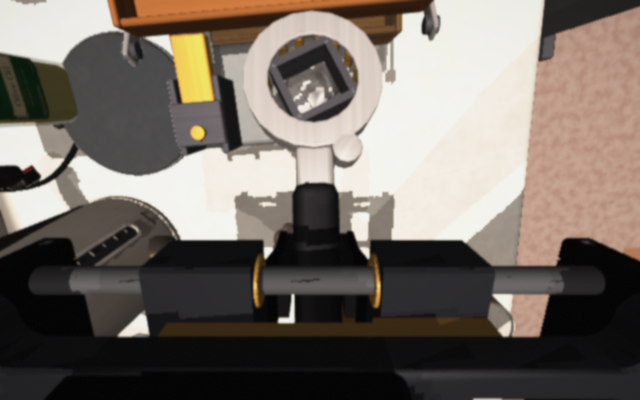

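View pics/s35.png

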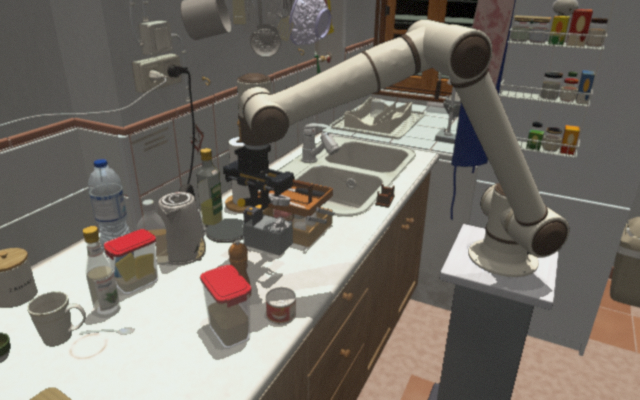

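Emit:
arm_command --xyz '[[0, -15, 0], [0, -20, 0], [0, -10, 0], [0, 0, 0], [0, 0, 0], [0, 0, 0], [0, 0, 0], [0, 0, 0]]' --angular '[[0, -0.1, 0], [0, -0.1, 0], [0.095, 0, 0], [0.095, 0, 0], [0.095, 0, 0], [0.095, 0, 0], [0, 0, 0], [0, 0, 0]]'

```text
time_s: 59.03
ee_pos: [0.6282, 0.3552, 0.225]
eef_rot: [-0.107, 1.705, -2.523]
wrist_force: [-0.0, -0.3, -3.5]
grip_width: 0.0235
```

```bash
python3 - <<'E'
from h import *
W=snap('wrist','w36.png');st();q,R,s=pose();print(R.round(3));snap('side','s36.png')
go([.45,-.1,.23])
E
```

```text
t 59.08 handle 96.66 tcp [0.6288 0.3545 0.2268] nut in tool [19.  33.8 84.4] F [ 1.4 -0.2 -2.5] M [ 1.1   0.21 -0.02] w 0.0234 tilt [ 0.16 21.27]
[[-0.993  0.04   0.109]
 [-0.116 -0.369 -0.922]
 [ 0.003 -0.929  0.371]]
t 59.13 tcp [0.6293 0.3539 0.2281] toolx yaw -173.39 F [ 0.5 -0.4 -2.7] w 0.0236
shift tool mm (in present axes) [230.4 157.8 400.3]
```

View pics/w36.png

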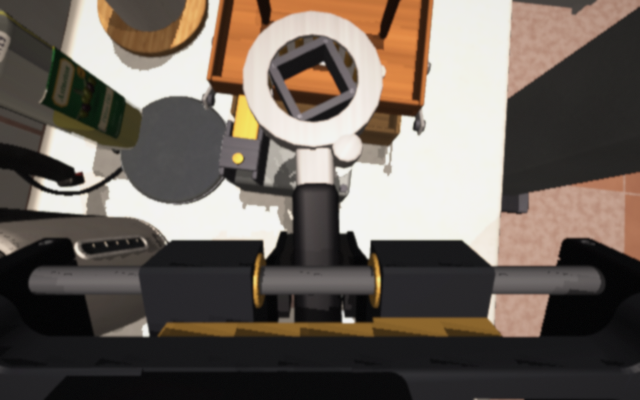

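View pics/s36.png

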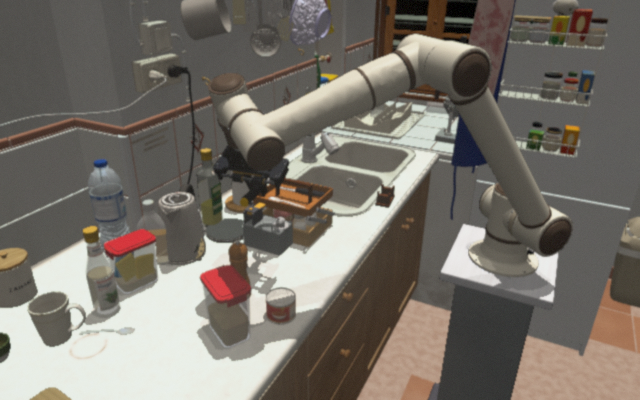

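```bash
python3 - <<'E'
from h import *
go([.4443,-.1976,.2])
E
```

```text
t 59.13 tcp [0.6293 0.3539 0.2281] toolx yaw -173.39 F [ 0.5 -0.4 -2.7] w 0.0236
shift tool mm (in present axes) [247.3 221.4 478.6]
```

Emit:
arm_command --xyz '[[7.3, 6.5, 14.1], [14.5, 13, 28.15], [14.5, 13, 28.15], [14.5, 13, 28.15], [14.5, 13, 28.15], [14.5, 13, 28.15], [14.5, 13, 28.15], [14.5, 13, 28.15]]' --angular '[[0, 0, 0], [0, 0, 0], [0, 0, 0], [0, 0, 0], [0, 0, 0], [0, 0, 0], [0, 0, 0], [0, 0, 0]]'

```text
time_s: 59.8
ee_pos: [0.5475, 0.1083, 0.2181]
eef_rot: [-0.094, 1.711, -2.518]
wrist_force: [1.8, -0.7, -2.2]
grip_width: 0.0235
```

Emit:
arm_command --xyz '[[14.5, 13, 28.15], [14.5, 13, 28.15], [14.5, 13, 28.15], [14.5, 13, 28.15], [14.5, 13, 28.15], [14.5, 13, 28.15], [14.5, 13, 28.15], [14.5, 13, 28.15]]' --angular '[[0, 0, 0], [0, 0, 0], [0, 0, 0], [0, 0, 0], [0, 0, 0], [0, 0, 0], [0, 0, 0], [0, 0, 0]]'

```text
time_s: 60.47
ee_pos: [0.4604, -0.1508, 0.2051]
eef_rot: [-0.093, 1.708, -2.519]
wrist_force: [1.0, 0.4, -3.4]
grip_width: 0.0237
```

Emit:
arm_command --xyz '[[14.5, 13, 28.15], [7.3, 6.5, 14.1], [0, 0, 0], [0, 0, 0], [0, 0, 0], [0, 0, 0]]' --angular '[[0, 0, 0], [0, 0, 0], [0, 0, 0], [0, 0, 0], [0, 0, 0], [0, 0, 0]]'

```text
time_s: 60.97
ee_pos: [0.4458, -0.197, 0.2021]
eef_rot: [-0.097, 1.707, -2.519]
wrist_force: [0.5, 0.7, -2.8]
grip_width: 0.0236
```

```bash
python3 - <<'E'
from h import *
W=snap('wrist','w37.png');q,R,s=pose();print(R.round(3))
g=np.array([.4435,-.1906,.052]);go(g+.019*R[:,1]); print(g+.019*R[:,1])
S=snap('side','s37.png');im=S['image'];u,v=proj(S,[.445,-.19,.12]).astype(int);cv2.imwrite('pics/s37z.png',cv2.resize(im[v-60:v+60,u-80:u+80],(800,600),interpolation=cv2.INTER_CUBIC)[:,:,::-1])
E
```

```text
[[-0.993  0.044  0.108]
 [-0.116 -0.368 -0.922]
 [-0.001 -0.929  0.371]]
t 61.02 tcp [ 0.4458 -0.1969  0.2019] toolx yaw -173.32 F [ 0.3 -0.3 -3. ] w 0.0236
shift tool mm (in present axes) [  1.8 155.8 -61.6]
[ 0.44434432 -0.19759493  0.03435466]
```

View pics/w37.png

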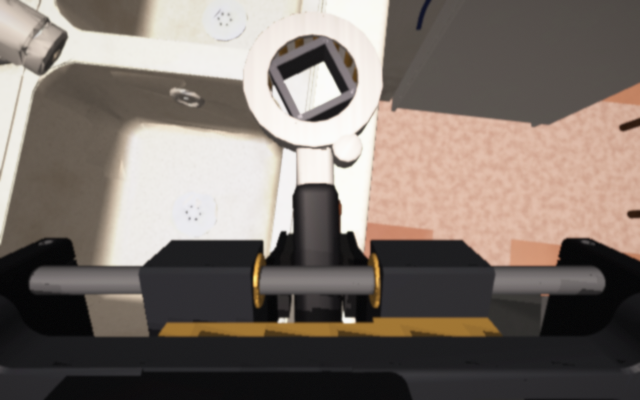

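View pics/s37z.png

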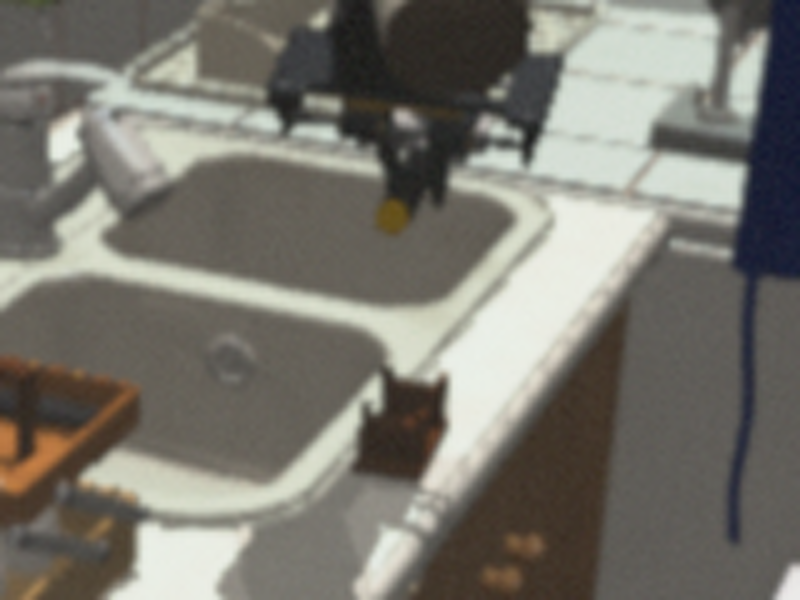

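Emit:
arm_command --xyz '[[0.6, 26, -10.3], [0.6, 26, -10.3], [0.6, 26, -10.3], [0, 26, -10.3], [0, 20, -7.9], [0, 0, 0], [0, 0, 0], [0, 0, 0]]' --angular '[[0, 0, 0], [0, 0, 0], [0, 0, 0], [0, 0, 0], [0, 0, 0], [0, 0, 0], [0, 0, 0], [0, 0, 0]]'

```text
time_s: 61.73
ee_pos: [0.445, -0.1978, 0.0693]
eef_rot: [-0.097, 1.706, -2.519]
wrist_force: [0.8, -0.1, -3.8]
grip_width: 0.0237
```

```bash
python3 - <<'E'
from h import *
W=snap('wrist','w38.png');q,R,s=pose()
g=np.array([.4435,-.1906,.052]);go(g+.019*R[:,1]); print(g+.019*R[:,1])
S=snap('side');im=S['image'];u,v=proj(S,[.445,-.19,.06]).astype(int);cv2.imwrite('pics/s38z.png',cv2.resize(im[v-50:v+40,u-60:u+60],(800,600),interpolation=cv2.INTER_CUBIC)[:,:,::-1])
T=snap('top','t38.png')
E
```

```text
t 61.78 tcp [ 0.4454 -0.1976  0.0697] toolx yaw -173.32 F [ 0.4  0.4 -3.1] w 0.0237
shift tool mm (in present axes) [  1.2  32.7 -13.2]
[ 0.44438705 -0.19760027  0.03435887]
```

View pics/w38.png

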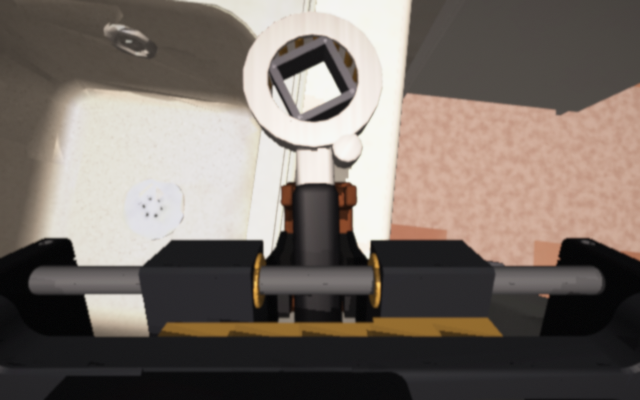

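View pics/s38z.png

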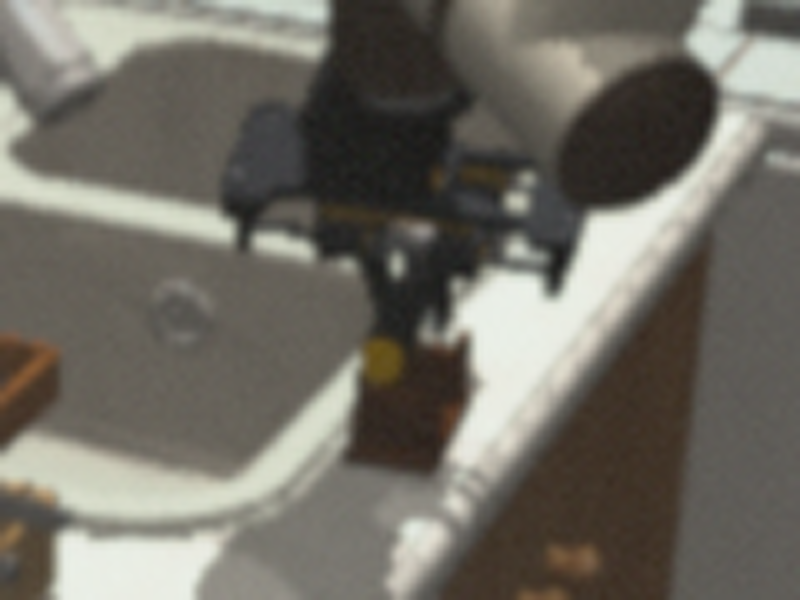

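```bash
python3 - <<'E'
from h import *
S=snap('side');u,v=proj(S,[.445,-.19,.06]).astype(int);px=(u-60+383/6.667-.4, v-50+360/6.667-.4)
o,d=ray(S,*px);t=(-.100-o[1])/d[1];print(o+d*t, px, proj(S,[.4327,-.100,.0874]))
E
```

```text
[ 0.42713833 -0.1         0.08968632] (np.float64(381.04712764361784), np.float64(189.59730013499325)) [379.48614968 189.87303601]
```

Emit:
arm_command --xyz '[[1.0, 10, -4], [0, 8, -3.2], [0, 6, -2.4], [0, 4, -1.6], [0, 2, -0.8], [0, 0, 0], [0, 0, 0]]' --angular '[[0, 0, 0], [0, 0, 0], [0, 0, 0], [0, 0, 0], [0, 0, 0], [0, 0, 0], [0, 0, 0]]'

```text
time_s: 62.52
ee_pos: [0.443, -0.1982, 0.0364]
eef_rot: [-0.097, 1.707, -2.52]
wrist_force: [-0.5, -0.3, -2.8]
grip_width: 0.0239
```

```bash
python3 - <<'E'
from h import *
W=snap('wrist','w39.png');q,R,s=pose()
g=np.array([.4435,-.1906,.052]);go(g+.019*R[:,1]);print(s['ft_torque'])
E
```

```text
t 62.57 tcp [ 0.443  -0.1981  0.0364] toolx yaw -173.37 F [ 0.7 -0.2 -3.5] w 0.0235
shift tool mm (in present axes) [-1.4  1.7 -1.1]
[ 1.11115967  0.24066165 -0.04876597]
```

View pics/w39.png

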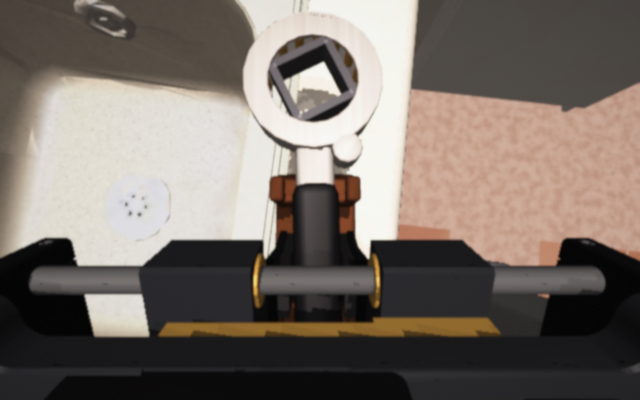

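Continue down until contact, in small steps.

Emit:
arm_command --xyz '[[-1, 1.4, -0.6], [0, 1, -0.4], [0, 0, 0]]' --angular '[[0, 0, 0], [0, 0, 0], [0, 0, 0]]'

```text
time_s: 62.82
ee_pos: [0.444, -0.1982, 0.0343]
eef_rot: [-0.098, 1.704, -2.521]
wrist_force: [-2.8, 1.3, 5.4]
grip_width: 0.0239
```

Emit:
arm_command --xyz '[[0, 1, -0.4], [0, 0, 0], [0, 0, 0]]' --angular '[[0, 0, 0], [0, 0, 0], [0, 0, 0]]'

```text
time_s: 63.07
ee_pos: [0.4442, -0.1982, 0.0342]
eef_rot: [-0.097, 1.702, -2.521]
wrist_force: [-4.7, 4.1, 13.6]
grip_width: 0.0233
```

Emit:
arm_command --xyz '[[0, 0, 0], [0, 0, 0], [0, 0, 0], [0, 0, 0], [0, -10, 4], [0, -20, 8], [0, -25, 8], [0, -30, 8]]' --angular '[[0, 0, 0], [0, 0, 0], [0, 0, 0], [0, 0, 0], [0, 0, 0], [0, 0, 0], [0, 0, 0], [0, 0, 0]]' --jaw 60

```text
time_s: 63.73
ee_pos: [0.4414, -0.1921, 0.1209]
eef_rot: [-0.104, 1.711, -2.522]
wrist_force: [0.6, 0.2, 1.1]
grip_width: 0.0644
```

Emit:
arm_command --xyz '[[0, -25, 0], [0, -30, 0], [0, -30, 0], [0, -20, 0], [0, 0, 0], [0, 0, 0], [0, 0, 0], [0, 0, 0]]' --angular '[[-0.09, 0, 0], [-0.09, 0, 0], [-0.1, 0, 0], [-0.1, 0, 0], [0, 0, 0], [0, 0, 0], [0, 0, 0], [0, 0, 0]]'

```text
time_s: 64.4
ee_pos: [0.4383, -0.1681, 0.2172]
eef_rot: [-0.128, 2.146, -2.183]
wrist_force: [-0.6, -0.1, -0.4]
grip_width: 0.0665
```

```bash
python3 - <<'E'
from h import *
W=snap('wrist','w40.png');st();snap('top','t40.png')
S=snap('side','s40.png');im=S['image'];u,v=proj(S,[.445,-.19,.06]).astype(int);cv2.imwrite('pics/s40z.png',cv2.resize(im[v-50:v+40,u-60:u+60],(800,600),interpolation=cv2.INTER_CUBIC)[:,:,::-1])
E
```

```text
t 64.45 handle 96.55 tcp [ 0.4385 -0.1679  0.2173] nut in tool [-229.9   -8.  -406.3] F [0.2 0.  0. ] M [ 0.06  0.14 -0.05] w 0.0665 tilt [0.3  0.96]
```

View pics/w40.png

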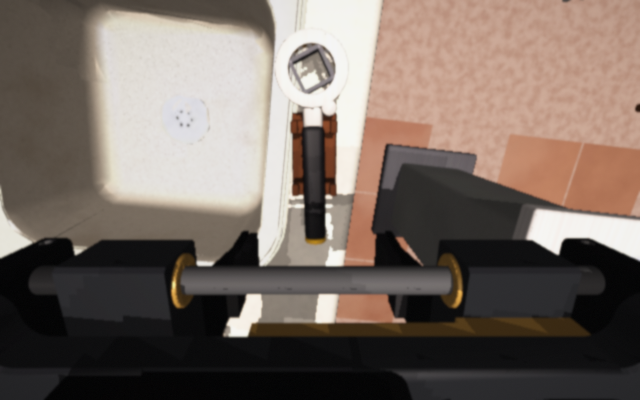

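View pics/s40z.png

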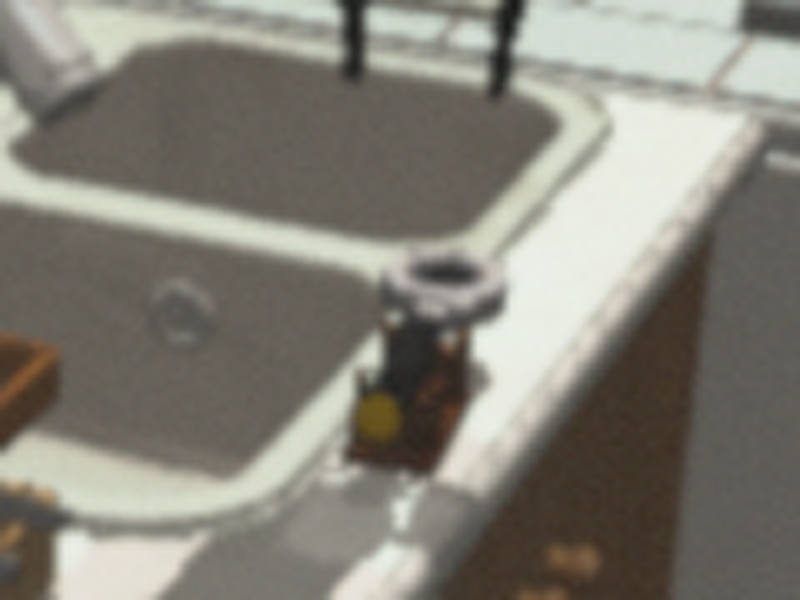

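```bash
python3 - <<'E'
from h import *
W=snap('wrist');im=W['image'];g=cv2.cvtColor(im,cv2.COLOR_RGB2GRAY)
print('ring',onz(W,311.5,69,.062),'end',onz(W,315.5,241,.055))
for v in(130,145,160,205,220):
    row=g[v,297:332].astype(int);d=np.where(row<60)[0]+297;p=(onz(W,d.min()-.5,v,.062)+onz(W,d.max()+.5,v,.062))/2;print(p[:2].round(4),len(d))
go([.692,.255,.26],90)
E
```

```text
ring [ 0.45632962 -0.28458768  0.062     ] end [ 0.43183788 -0.10554931  0.055     ]
[ 0.4475 -0.2279] 21
[ 0.4463 -0.213 ] 13
[ 0.4435 -0.1978] 20
[ 0.4375 -0.1497] 19
[ 0.4355 -0.1328] 19
t 64.6 tcp [ 0.4393 -0.1679  0.2181] toolx yaw -173.43 F [-0.4  0.2 -0.3] w 0.0664
shift tool mm (in present axes) [-299.3  -49.5 -390.4]
 for yaw 90 turn tool [-0.0154  1.6854 -0.0117] shift in target axes [ 422.9  -41.9 -252.7]
 for yaw 270 turn tool [-0.0114 -1.4561  0.0149] shift in target axes [-422.9  -41.9  252.7]
 for yaw -90 turn tool [-0.0114 -1.4561  0.0149] shift in target axes [-422.9  -41.9  252.7]
```

```bash
python3 - <<'E'
from h import *
go([.63,.33,.26])
E
```

```text
t 64.6 tcp [ 0.4393 -0.1679  0.2181] toolx yaw -173.43 F [-0.4  0.2 -0.3] w 0.0664
shift tool mm (in present axes) [-246.3  -50.7 -472. ]
```

Emit:
arm_command --xyz '[[0, -20, 0], [-16, -10, -30], [-16, -10, -31], [-16, -5, -31], [-16, -5, -31], [-16, 0, -31], [-16, 0, -31], [-16, 0, -31]]' --angular '[[0, 0, 0], [0, 0, 0], [0, 0, 0], [0, 0, 0], [0, 0, 0], [0, 0, 0], [0, 0, 0], [0, 0, 0]]'

```text
time_s: 65.27
ee_pos: [0.5267, 0.0618, 0.2651]
eef_rot: [-0.124, 2.144, -2.181]
wrist_force: [1.1, 0.2, 0.8]
grip_width: 0.0665
```

Emit:
arm_command --xyz '[[-16, 0, -31], [-16, 0, -31], [-16, 0, -31], [-16, 0, -31], [-16, 0, -31], [-16, 0, -31], [-16, 0, -31], [-16, 0, -31]]' --angular '[[0, 0, 0], [0, 0, 0], [0, 0, 0], [0, 0, 0], [0, 0, 0], [0, 0, 0], [0, 0, 0], [0, 0, 0]]'

```text
time_s: 65.93
ee_pos: [0.6257, 0.3226, 0.2603]
eef_rot: [-0.125, 2.143, -2.182]
wrist_force: [0.4, -0.1, 0.9]
grip_width: 0.0667
```

Emit:
arm_command --xyz '[[0, 0, 0], [0, 0, 0], [0, 0, 0], [0, 0, 0]]' --angular '[[0, 0, 0], [0, 0, 0], [0, 0, 0], [0, 0, 0]]'

```text
time_s: 66.27
ee_pos: [0.6254, 0.3199, 0.2613]
eef_rot: [-0.122, 2.144, -2.182]
wrist_force: [-0.1, -0.3, -0.1]
grip_width: 0.0669
```

```bash
python3 - <<'E'
from h import *
W=snap('wrist','w41.png');st();T=snap('top','t41.png');S=snap('side','s41.png')
im=W['image'];u,v=proj(W,[.65,.24,.1]).astype(int);print(u,v);v=max(v,75);cv2.imwrite('pics/w41z.png',cv2.resize(im[v-75:v+75,u-100:u+100],(800,600),interpolation=cv2.INTER_CUBIC)[:,:,::-1])
E
```

```text
t 66.32 handle 96.47 tcp [0.6255 0.3197 0.2618] nut in tool [11.5  1.  56.7] F [ 0.2 -1.   0.3] M [ 0.08  0.12 -0.02] w 0.0665 tilt [0.01 0.96]
300 108
```

View pics/w41z.png

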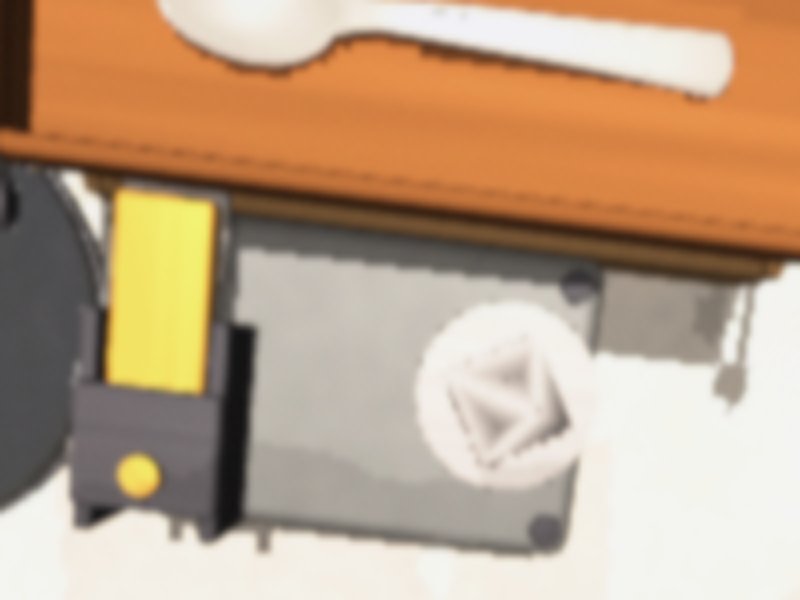

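View pics/s41.png

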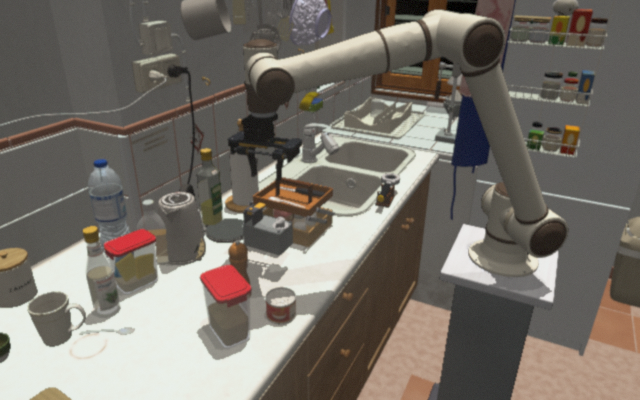

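View pics/t41.png

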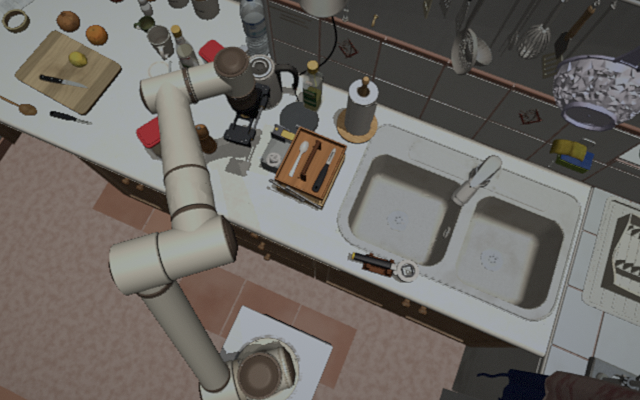

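Emit:
arm_command --xyz '[[11, 25, 8], [0, 25, 0], [0, 20, 0], [0, 10, 0], [0, 0, 0], [0, 0, 0], [0, 0, 0]]' --angular '[[0, 0, 0], [0, 0, 0], [0, 0, 0], [0, 0, 0], [0, 0, 0], [0, 0, 0], [0, 0, 0]]'

```text
time_s: 67.0
ee_pos: [0.6168, 0.3106, 0.1833]
eef_rot: [-0.119, 2.144, -2.178]
wrist_force: [0.5, 0.5, 0.8]
grip_width: 0.0665
```

```bash
python3 - <<'E'
from h import *
W=snap('wrist','w42.png');st()
im=W['image'];u,v=proj(W,[.6205,.262,.095]).astype(int);print(u,v);v=max(v,60);cv2.imwrite('pics/w42z.png',cv2.resize(im[v-60:v+60,u-80:u+80],(800,600),interpolation=cv2.INTER_CUBIC)[:,:,::-1]);print(u-80,v-60)
E
```

```text
t 67.05 handle 96.52 tcp [0.6168 0.3107 0.1834] nut in tool [ 1.8  0.7 48.8] F [-0.2 -0.6  0.1] M [ 0.06  0.08 -0.08] w 0.0666 tilt [-0.15  0.88]
318 148
238 88
```

View pics/w42z.png

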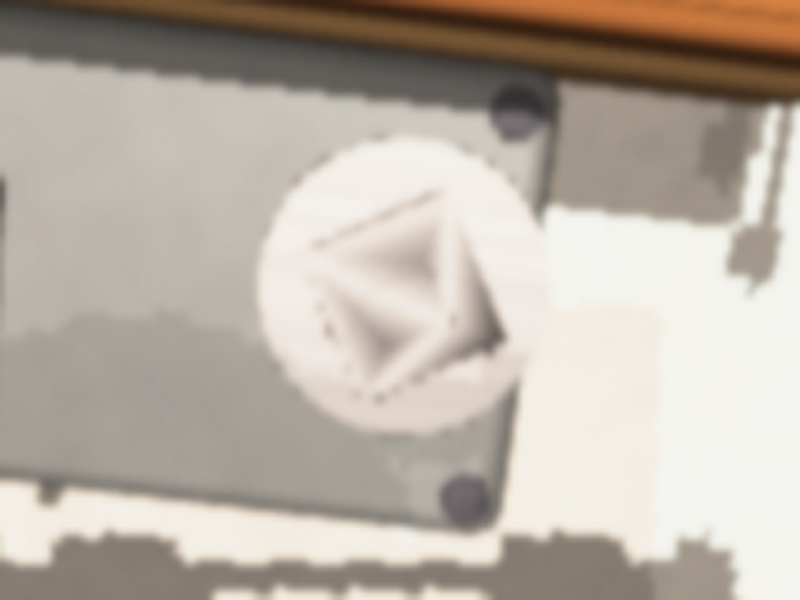

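Emit:
arm_command --xyz '[[0, -20, 0], [0, -30, 0], [0, -30, 0], [0, -20, 0], [0, 0, 0], [0, 0, 0], [0, 0, 0], [0, 0, 0]]' --angular '[[0, 0, 0], [0, 0, 0], [0, 0, 0], [0, 0, 0], [0, 0, 0], [0, 0, 0], [0, 0, 0], [0, 0, 0]]'

```text
time_s: 67.72
ee_pos: [0.6152, 0.3117, 0.2801]
eef_rot: [-0.125, 2.144, -2.183]
wrist_force: [-0.5, 0.3, -0.5]
grip_width: 0.067
```

```bash
python3 - <<'E'
from h import *
st();print(order.close_job())
E
```

```text
t 67.72 handle 96.51 tcp [0.6152 0.3117 0.2801] nut in tool [ 0.4  0.9 50. ] F [-0.5  0.3 -0.5] M [ 0.03  0.06 -0.  ] w 0.067 tilt [0.15 1.01]
the job is handed in; nothing more can be done
None
```

The job is done and handed in at about 68 s, with the arm clear of everything.

I swung the tray aside and put the one jam jar and both salt shakers that were there into the well. The jar was knocked about 6 cm aside along the way, and I found it again before gripping it. I then lowered the tray fully onto its stop. I turned the nut with the wrench only, in four strokes until it met resistance, and laid the wrench back in its rest.

**Last checks:**
- **Nut:** the final close picture puts it at about 4.18 rad, past the 4.0 needed. A coarser picture just before that gave about 4.06, also past it.
- **Bolt:** it shows run out to the tray's left end. I did not measure its travel directly.
- **Wrench:** it pitched about 21 degrees in the grip while coming off the nut. I levelled it with the tool before laying it down. It lies in both saddles, about 4–5 mm further along its length than where it started.
- **Pepper mill:** I never touched it, and it looks unmoved in the last side picture.
- **Forces:** the highest reading was about 31 N, for a moment as the tray met its stop.

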